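# Put the nail-care kit away and hang up the mugs

### The arm

A 6-joint arm with a two-finger parallel gripper is mounted at the origin on the work surface. World frame = base frame: x ahead of the robot, y to its left, z up, the work surface at z = 0. Lengths are in m, angles in degrees, forces in N, time in s.
With the tool pointing down it reaches from about 0.35 to 0.875 m from the base axis. Payload 4.2 kg.
Tool frame: the origin (TCP) lies at the very end of the fingers, on their centre line; the grasp point (between the pads) lies 19 mm behind it (r.hold_point_z is the distance from the TCP to the grasp point, in m); z points along the fingers, y is the direction in which the jaws open and shut (so a half turn about z gives the same grasp; the last joint's range is limited). The gripper opens to 87 mm and grips with 3 to 60 N. Pads are 19 mm wide; open, the fingers measure 117 mm over their backs; the gripper's body (75 mm by 190 mm) begins 51 mm behind the grasp point.
Start: joints at [-48.724, 22.042, 0.453, 0, -68.411, -14.817], TCP at [0.278, -0.56, 0.2] pointing down, gripper open.
Joint ranges: [-179.83, 179.83], [-69.29, 118.12], [-61.27, 80.66], [-181.25, 117.63], [-171.15, -9.14], [-177.46, 177.46]. Speed limits (degrees/s): [159.86, 159.86, 180, 180, 180, 180].

### API

Orientations are given as a 3x3 rotation matrix whose columns are the frame's x, y, z axes.
In Python, from station import r, cams, ticket gives the robot as it stands.
- The arm moves only by the tool drive_tool, never from a script. Its argument "deltas" is a list of rows, each an object of numbers: "dx", "dy", "dz": the shift along the tool's x, y, z in m; "wx", "wy", "wz": the turn, a rotation vector about the tool's x, y, z in degrees. A call has 1 to 20 rows; each row is the pose to reach, as a shift and turn from the pose commanded when the call began, along the tool's axes at that moment; what a row does not reach only later rows make up. A row lasts 1/10 s, in which the tool goes at most 50 mm and 8.59 degrees, less where a joint would pass 70% of its speed; a pose out of reach is approached as far as the arm can. A call with a gripper value outside its range is refused whole. "gripper" is the opening, from 0 (shut) to 1 (fully open), set as the call begins (left out, the last holds). The fingers move at their own pace and stop on an object; the grip force is fixed at half the most. Time passes only in rows, so rows that repeat a pose let the fingers close. It gives the time, the measured TCP pose, the force and the opening at its end, in the units of the state.
- r.sense(): the state, without advancing time (a new reading comes with each control period).
- cams.capture(name): name is "scene" or "top" or "wrist"; returns the picture (480x640x3 uint8, red, green, blue); there is no depth.
- cams.camera_model(name): a dict with "intrinsics" (3x3 intrinsics, pixels), "distortion" ([k1, k2, p1, p2, k3] as OpenCV has them; the pictures are not rectified), "extrinsics" (4x4, takes a point from world to camera coordinates); the wrist camera has in their place "T_tool_cam" (4x4, takes a point from camera to tool coordinates, whose origin is the TCP and whose axes are the flange's). Camera axes: x right, y down, z forward; pixel columns grow to the right and rows downward; lengths in m; the calibration is good to about 2 mm. A picture is of the moment at which its call begins: read the wrist's pose just before it. camera_model takes no time and is no camera call.
- ticket.finish_job(): hands the job in, once; it reports no verdict.
The state is a dict: "time_s": time; "joints": joint angles; "joint_velocities": joint speeds; "effort": joint torques, N m; "tcp_pos": TCP position; "ee_rot": TCP orientation; "wrist_force": force on the tool from outside, world axes, zero at the start; "moment": the same for the moment, N m; "gripper_width": opening from 0.0 (shut) to 1.0 (fully open).
Only numpy, scipy, OpenCV 4.12 (cv2) and the standard library are available. Lean on these libraries where they do the work, as an engineer would, in place of code of your own. Each camera call takes 0.05 s, during which the arm holds its last target.

### The job

Tidy the bathroom counter: lay every nail-care tool that is lying out (blue clipper, green foot file, orange nail brush, whichever are there) flat in the open white kit drawer under the steel rack, and then, with all of them in, push the drawer fully home without slamming it. Also hang both mugs by their handles on the hooks of the black rail, one mug to a hook. Do not disturb the soap box and the toe separator on top of the rack.

Things in the scene. Friction and masses are not known exactly. Their poses are not given: they have to be found in the camera images.
- clipper: blue toenail clipper with steel head, lying flat; may be absent; may get knocked 2 to 4 cm aside. Origin under the middle of its length; long axis y, 121 mm (-60 to +61). Width in x: blue handle 20 mm (y -60 to 14), steel neck 14 mm (y 14 to 44), head 24 mm. 22 mm high, 25 with the thin lever. 70 g. Grip the handle about y = -15 mm, across x.
- foot_file: green plastic foot file with a dark rasp face, lying flat; may be absent; may get knocked aside. Origin under the middle; long axis y, 122 mm (-60 to +62): handle 22 mm wide in x and 22 mm high for y -60 to 8, head 28 mm wide and 20 mm high for y 6 to 62. 70 g. Grip it about y = -12 mm, across x.
- nail_brush: orange-backed nail brush, pale bristle block below (rigid), lying flat. Origin under its centre; 100 mm long in y, 30 mm wide in x, 26 mm high (the back, z 12 to 26 mm, is 30 mm wide; the bristle block below it 26 mm). Grip it at its centre across x. 70 g. May be absent. It may get knocked aside.
- mug_1: white mug standing on the counter. Origin centre of its foot, z up its axis; outside diameter 64 mm, 85 mm high, wall 4 mm, about 220 g. Handle on its +y side, in its y-z plane: 10 mm round bar, out to y = 75 mm. Can be gripped from above across its body along its x, clear of the handle. Once hung it swings under the hook for some 10 s and ends tilted about 70 degrees.
- mug_2: blue-glazed mug, shape and axes exactly as mug_1.
- mug_1_loop (a point): middle of the opening in mug_1's handle: 50 mm out along the mug's y, 46 mm above its foot; axes as the mug's. The opening runs through along the mug's x and is clear from y = 32 to 65 mm and z = 27 to 65 mm of the mug's frame.
- mug_2_loop (a point): the same point of mug_2.
- hook_1 (a point): point on the centre line of the first (right, -y) steel hook of the black rail, 175 mm above the counter, a good place for a handle to hang. The hook is a round bar 8 mm thick along this point's x, which points from its free end to the rail: straight from x = -30 to +90 mm (the rail's centre); at x = -30 to -38 mm the free end turns up, its top 22 mm above the centre line. z is up.
- hook_2 (a point): the same point on the second (left, +y) hook, 170 mm from the first along the point's y.
- rail: matte black rail fixed on two posts (at its y = -175 and +175 mm, diameter 20 mm, feet 50 mm); origin on the counter under the middle of the bar, axes as the hooks'. The bar is 380 mm long along y, 24 mm thick, centre 175 mm up.
- rack: stainless slatted rack, fixed. Origin on the counter under the middle of its front edge; x points to its back, y to its left. 230 mm deep, 290 mm wide, top face at 103 mm, underside 95 mm. A clear acrylic hair brush is fixed along the right (-y) edge of its top, 30 mm high. The drawer slides beneath it.
- drawer (a joint): kit drawer travel out of the rack (m): 0 fully home against its stop, up to 0.19 open; it slides out along the rack's -x and has about 2 N of friction, no spring. Its front panel is flush with the rack's front edge when home.
- drawer_front (a point): on the outer face of the drawer's front panel, at its middle, 70 mm above the counter; axes as the rack's. The panel is 270 mm wide, from 8 to 85 mm above the counter, 12 mm thick. Push it to +x.
- drawer_in (a point): centre of the drawer's inner floor (14 mm above the counter); axes as the rack's. Inside it measures 198 mm in x and 250 mm in y; side and back walls rise 46 mm above the floor, the front panel 71 mm. The inside of the front panel is at x = -99 mm.
- soap_box: grey sliding-lid soap travel box, 65 x 100 x 36 mm, on top of the rack: leave it alone.
- toe_separator: green toe separator, 57 x 100 x 22 mm, on top of the rack: leave it alone.
Things that resemble listed ones, but are neither listed nor needed, are in the scene too. Leave any purple look-alike of the mug_1 alone.

How it is judged:
By the outcome, as a careful person would: the job done as asked, in the order asked, and still so for the second after the job is handed in, with the robot touching nothing.
Of clipper, foot_file, nail_brush only 2 to 3 are there at a start; the rules pass over those that are not, and their reading is None.
At some moment in a run one of clipper, foot_file, nail_brush may be knocked a few centimetres aside while the robot is not near it.
It also fails if it takes over 210 s, if anything falls off the work surface, if the arm or the gripper's body presses on something with over 40 N, if the wrist force passes 120 N, or if a joint passes its speed limit or range.

## Working session

There is one attempt and no reset: what is moved stays moved. The work goes in short steps, Python scripts to look and compute and a tool call to move; the robot and the scene stay as the last step left them, time stands still between calls to the robot, and variables do not carry over. Pictures are saved under pics/ and viewed, and the job is handed in when it is done.

Besides the shell and the picture viewer there is one more tool, called after "Emit:" by a JSON object that holds its "name" and its "arguments". drive_tool: Moves the arm, as the interface text tells. Its arguments: {"type":"object","properties":{"deltas":{"type":"array","items":{"type":"object","properties":{"dx":{"type":"number"},"dy":{"type":"number"},"dz":{"type":"number"},"wx":{"type":"number"},"wy":{"type":"number"},"wz":{"type":"number"}}}},"gripper":{"type":"number"}},"required":["deltas"]}

```bash
ls; mkdir -p pics; python3 - <<'E'
from station import r,cams,ticket
import cv2
print(r.sense())
for n in ["scene","top","wrist"]:
    im=cams.capture(n); cv2.imwrite(f"pics/a_{n}.png",im[:,:,::-1]); print(n,cams.camera_model(n))
E
```

```text
pics
{'time_s': 0.0, 'joints': array([-4.87234012e+01,  2.20909448e+01,  3.79850906e-01, -2.90765419e-02,
       -6.84112844e+01, -1.48145504e+01]), 'joint_velocities': array([ 0.01266362, -0.07044754, -0.06906455, -0.04728611, -0.08752201,
       -0.00468294]), 'effort': array([-6.32430310e-04, -3.90660059e+01,  1.87405998e+01,  4.21989486e+00,
        1.10384321e-02, -1.94299637e-04]), 'tcp_pos': array([ 0.27820808, -0.55893663,  0.19915799]), 'ee_rot': array([[-8.95313084e-01, -4.45436157e-01, -1.05438044e-03],
       [-4.45437396e-01,  8.95311037e-01,  1.91646719e-03],
       [ 9.03346655e-05,  2.18549863e-03, -9.99997608e-01]]), 'wrist_force': array([ 0.05296364,  0.32213469, -0.21667407]), 'moment': array([0.0091179 , 0.01763526, 0.01502385]), 'gripper_width': 0.9967035040706436}
scene {'intrinsics': array([[547.71947088,   0.        , 321.30473015],
       [  0.        , 547.71947088, 235.58259484],
       [  0.        ,   0.        ,   1.        ]]), 'distortion': array([0.01092145, 0.        , 0.        , 0.        , 0.        ]), 'extrinsics': array([[ 0.45813499,  0.888862
[... 753 characters left out ...]
 [ 0.00000000e+00,  0.00000000e+00,  0.00000000e+00,
         1.00000000e+00]])}
wrist {'intrinsics': array([[335.70200523,   0.        , 323.35160571],
       [  0.        , 335.70200523, 236.75169013],
       [  0.        ,   0.        ,   1.        ]]), 'distortion': array([-0.04730977,  0.        ,  0.        ,  0.        ,  0.        ]), 'T_tool_cam': array([[ 5.33313841e-04, -9.59741045e-01, -2.80885818e-01,
         7.78231856e-02],
       [ 9.99999823e-01,  5.85947925e-04, -1.03403321e-04,
        -3.95322696e-05],
       [ 2.63824874e-04, -2.80885714e-01,  9.59741187e-01,
        -1.85543657e-01],
       [ 0.00000000e+00,  0.00000000e+00,  0.00000000e+00,
         1.00000000e+00]])}
```

View pics/a_top.png

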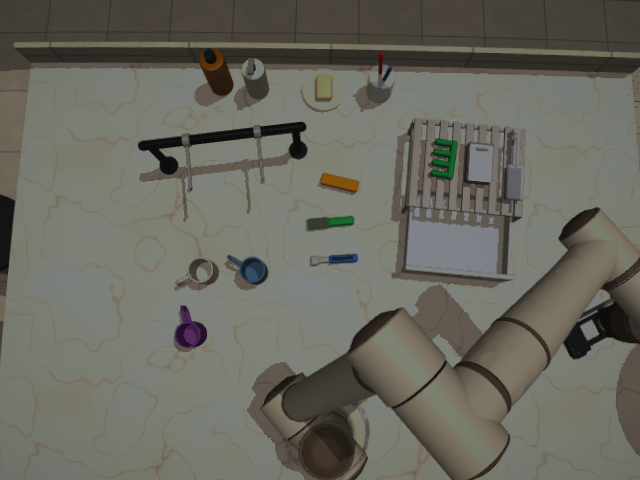

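View pics/a_scene.png

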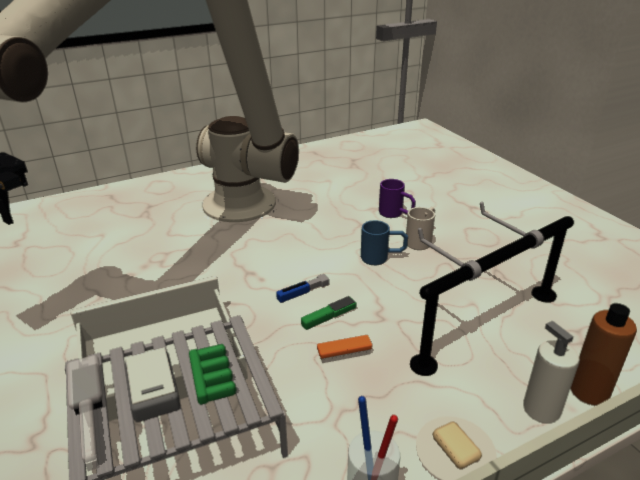

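View pics/a_wrist.png

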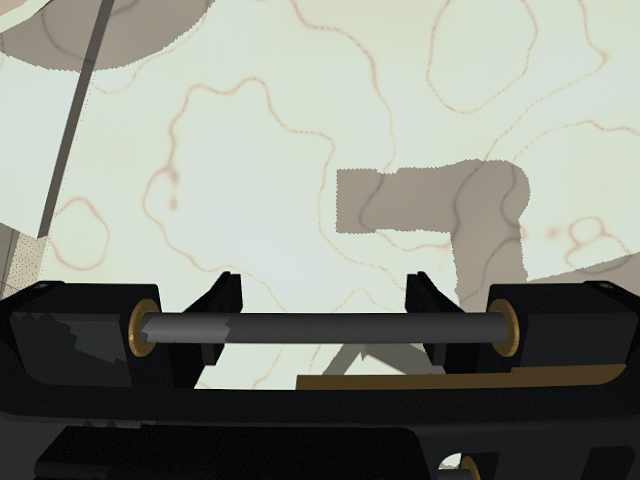

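```bash
cat > h.py <<'E'
import numpy as np, cv2
from station import r,cams,ticket
def snap(n,tag):
    s=r.sense(); im=cams.capture(n); cv2.imwrite(f"pics/{tag}.png",im[:,:,::-1]); return s,im
def cam(n,s=None):
    m=cams.camera_model(n); K=m["intrinsics"]; d=np.array(m["distortion"])
    if n=="wrist":
        T=np.eye(4); T[:3,:3]=s["ee_rot"]; T[:3,3]=s["tcp_pos"]
        E=np.linalg.inv(T@m["T_tool_cam"])
    else: E=m["extrinsics"]
    return K,d,E
def ray(c,px):
    K,d,E=c; u=cv2.undistortPoints(np.array(px,float).reshape(-1,1,2),K,d)[:,0]
    R=E[:3,:3]; o=-R.T@E[:3,3]; v=np.c_[u,np.ones(len(u))]@R
    return o,v
def plane(c,px,z):
    o,v=ray(c,px); t=(z-o[2])/v[:,2]; return (o+v*t[:,None])
def proj(c,P):
    K,d,E=c; P=np.array(P,float).reshape(-1,3)
    return cv2.projectPoints(P,cv2.Rodrigues(E[:3,:3])[0],E[:3,3],K,d)[0][:,0]
def tri(ca,pa,cb,pb):
    oa,va=ray(ca,[pa]); ob,vb=ray(cb,[pb]); A=np.c_[va[0],-vb[0]]
    t=np.linalg.lstsq(A,ob-oa,rcond=None)[0]; p=oa+va[0]*t[0]; q=ob+vb[0]*t[1]
    return (p+q)/2,np.linalg.norm(p-q)
def hsv(im): return cv2.cvtColor(im,cv2.COLOR_RGB2HSV)
def blobs(mask,amin=40):
    n,l,st,ce=cv2.connectedComponentsWithStats(mask.astype(np.uint8))
    return [(l==i,st[i],ce[i]) for i in range(1,n) if st[i,4]>=amin]
E
python3 - <<'E'
from h import *
im=cv2.imread("pics/a_top.png")[:,:,::-1].copy(); c=cam("top"); H=hsv(im)
R={"orange":((8,130,80),(22,255,255)),"green":((50,130,50),(85,255,255)),"blue":((95,120,50),(120,255,255)),"purple":((130,100,40),(155,255,255))}
for k,(a,b) in R.items():
    m=cv2.inRange(H,np.array(a),np.array(b))>0
    for mm,st,ce in blobs(m):
        ct=np.argwhere(mm)[:,::-1].astype(float)
        P=plane(c,ct,0.022)[:,:2]
        rc=cv2.minAreaRect((P*1000).astype(np.float32))
        print(k,st,ce.round(1),[np.round(x,1) for x in rc])
cv2.imwrite("pics/z1.png",cv2.resize(im[100:300,120:400,::-1],None,fx=2.8,fy=2.8,interpolation=cv2.INTER_CUBIC))
cv2.imwrite("pics/z2.png",cv2.resize(im[100:300,390:540,::-1],None,fx=3,fy=3,interpolation=cv2.INTER_CUBIC))
E
```

```text
orange [200  49  23  22 217] [212.1  61.7] [array([972.6, 328.3]), array([56.5, 61.4]), np.float64(27.1)]
orange [321 173  38  19 406] [339.3 181.9] [array([634.7, -25.2]), array([97.6, 29.3]), np.float64(77.1)]
green [431 139  26  40 544] [445.3 158.4] [array([ 705. , -302.1]), array([ 58.7, 103.8]), np.float64(81.4)]
green [328 216  26  11 194] [339.9 220.9] [array([530.3, -29.4]), array([21. , 65.9]), np.float64(6.0)]
blue [329 254  28   9 149] [343.2 258.3] [array([433.2, -36.5]), array([18.5, 70. ]), np.float64(4.3)]
blue [247 272  11  11  47] [252.2 277.6] [array([377.7, 193.3]), array([22.8, 27.3]), np.float64(41.3)]
purple [175 306  32  42 673] [189.2 330.9] [array([246.4, 360.2]), array([98.2, 74.7]), np.float64(45.8)]
```

View pics/z1.png

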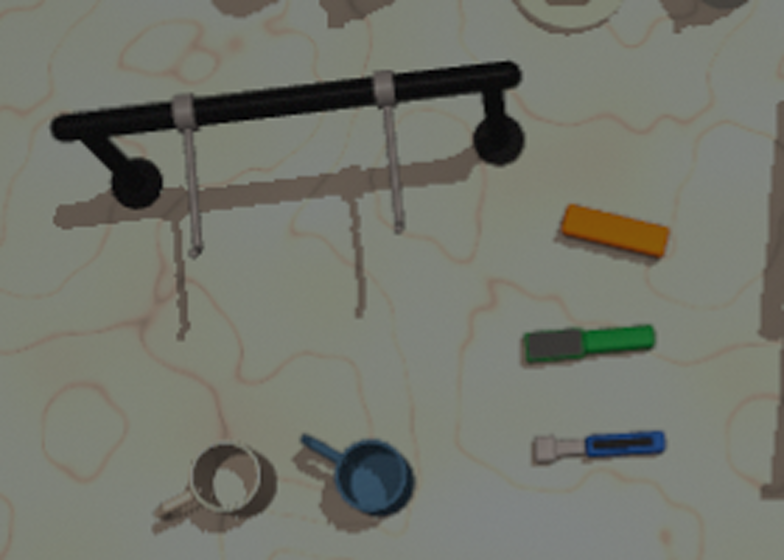

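View pics/z2.png

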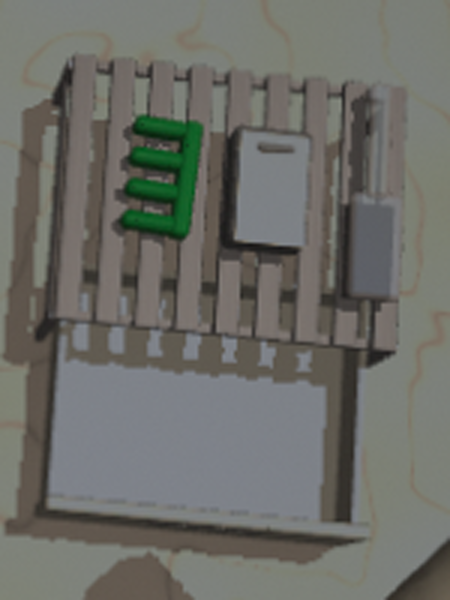

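```bash
python3 - <<'E'
import cv2
im=cv2.imread("pics/a_scene.png"); t=cv2.imread("pics/a_top.png")
cv2.imwrite("pics/z3.png",cv2.resize(im[170:390,340:600],None,fx=3,fy=2.7,interpolation=cv2.INTER_CUBIC))
cv2.imwrite("pics/z4.png",cv2.convertScaleAbs(cv2.resize(t[115:215,135:315],None,fx=4.4,fy=4.4,interpolation=cv2.INTER_CUBIC),alpha=1.5))
cv2.imwrite("pics/z5.png",cv2.convertScaleAbs(cv2.resize(t[110:290,390:535],None,fx=4,fy=3.3,interpolation=cv2.INTER_CUBIC),alpha=1.3))
cv2.imwrite("pics/z6.png",cv2.convertScaleAbs(cv2.resize(t[240:300,165:285],None,fx=6,fy=6,interpolation=cv2.INTER_CUBIC),alpha=1.5))
E
```

```text
(no output)
```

View pics/z3.png

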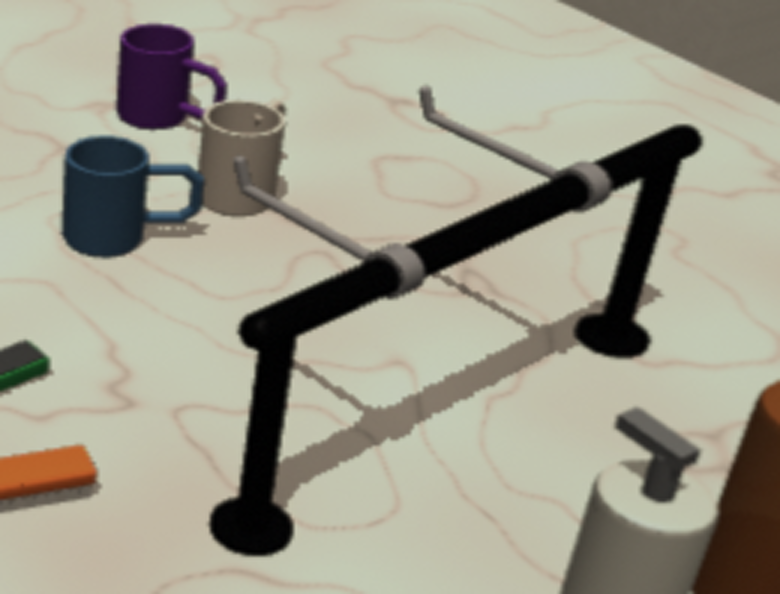

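View pics/z4.png

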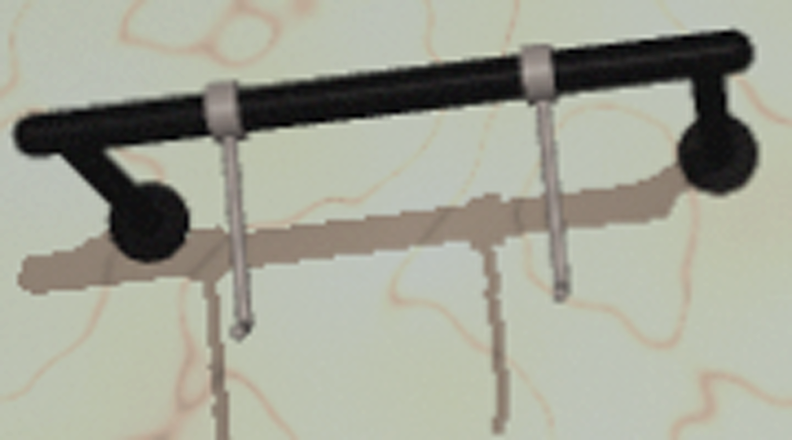

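View pics/z5.png

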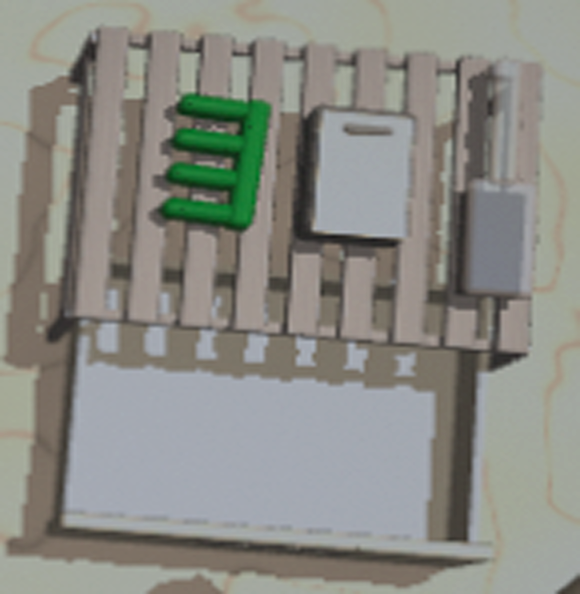

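View pics/z6.png

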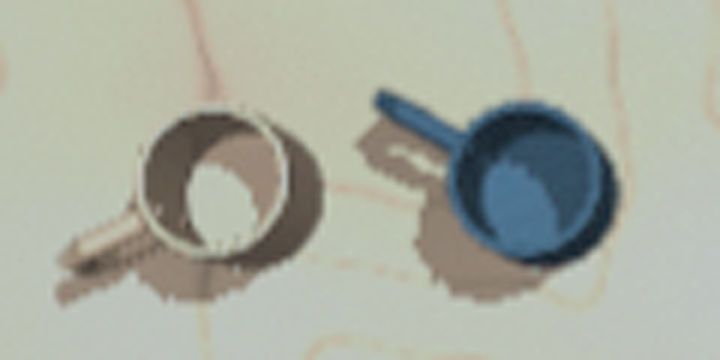

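```bash
cat > m1.py <<'E'
from h import *
c=cam("top"); sc=cam("scene")
def u(p,sx,sy,o): p=np.array(p,float); return (p+.5)/np.array([sx,sy])-.5+np.array(o)
def z4(p): return u(p,4.4,4.4,(135,115))
def z5(p): return u(p,4,3.3,(390,110))
def z6(p): return u(p,6,6,(165,240))
def z3(p): return u(p,3,2.7,(340,170))
pr=lambda n,p: print(n,np.round(np.array(p)*1000,1).tolist())
e=plane(c,[z4((15,135)),z4((752,50))],.175); pr("rail ends (380)",e); pr("len",np.linalg.norm(e[1]-e[0])); mid=e.mean(0); pr("mid",mid)
rg=plane(c,[z4((538,75)),z4((222,112))],.175); pr("rings h1 h2",rg); pr("sep170",np.linalg.norm(rg[1]-rg[0]))
tp=plane(c,[z4((561,288)),z4((240,328))],.195); pr("tips",tp)
ft=plane(c,[z4((717,153)),z4((148,222))],0.005); pr("feet(350)",ft); pr("l",np.linalg.norm(ft[1]-ft[0])); pr("feet mid",ft.mean(0))
d=ft[1]-ft[0]; print("yaw y-axis feet",np.degrees(np.arctan2(d[1],d[0]))-90); d=e[0]-e[1]; print("yaw rail",np.degrees(np.arctan2(d[1],d[0]))-90)
d=rg[1]-rg[0]; print("yaw rings",np.degrees(np.arctan2(d[1],d[0]))-90)
for a in (0,1): d=rg[a]-tp[a]; print("hook",a+1,np.degrees(np.arctan2(d[1],d[0])),np.linalg.norm(d[:2]))
# scene check
pr("scene rings",[tri(c,z4((538,75)),sc,z3((402,268)))[0],tri(c,z4((222,112)),sc,z3((587,184)))[0]])
pr("scene tips",[tri(c,z4((561,288)),sc,z3((240,164)))[0],tri(c,z4((240,328)),sc,z3((425,92)))[0]])
for n,cc,h in (("white",(213,181),(66,262)),("blue",(526,180),(381,97))):
    C=plane(c,[z6(cc)],.085)[0]; 
    Hh=plane(c,[z6(h)],.065)[0]; d=Hh-C; pr(n,C); print(np.degrees(np.arctan2(d[1],d[0])),np.linalg.norm(d[:2])*1000)
R=plane(c,[z5(p) for p in ((67,318),(528,353),(100,30),(542,65))],.103); pr("rack FL FR BL BR",R)
F=plane(c,[z5(p) for p in ((60,530),(490,556))],.085); pr("panel outer L R",F)
pr("w",[np.linalg.norm(R[0]-R[1]),np.linalg.norm(R[2]-R[3]),np.linalg.norm(R[0]-R[2]),np.linalg.norm(R[1]-R[3]),np.linalg.norm(F[0]-F[1])])
for a,b in ((R[1],R[0]),(R[3],R[2]),(F[1],F[0])): d=b-a; print("yaw",np.degrees(np.arctan2(d[1],d[0]))-90)
E
python3 m1.py
```

```text
rail ends (380) [[677.1, 459.0, 175.0], [730.6, 60.7, 175.0]]
len 401.9
mid [703.8, 259.9, 175.0]
rings h1 h2 [[714.6, 176.2, 175.0], [691.4, 346.8, 175.0]]
sep170 172.1
tips [[590.9, 157.3, 195.0], [566.8, 325.1, 195.0]]
feet(350) [[726.8, 87.0, 5.0], [678.1, 433.0, 5.0]]
l 349.3
feet mid [702.5, 260.0, 5.0]
yaw y-axis feet 8.010620761437067
yaw rail 7.645784062246321
yaw rings 7.748811911461232
hook 1 8.714667747748125 0.12514082486416522
hook 2 9.858368022856977 0.1264777974562561
scene rings [[717.6, 179.3, 172.4], [693.7, 349.1, 171.8]]
scene tips [[592.7, 158.2, 188.5], [568.4, 326.9, 189.1]]
white [391.0, 314.9, 85.0]
117.20499070874129 71.98887504434295
blue [393.8, 186.6, 85.0]
61.10438220804281 73.35679915337334
rack FL FR BL BR [[555.4, -189.4, 103.0], [534.1, -475.5, 103.0], [781.6, -212.2, 103.0], [760.3, -494.2, 103.0]]
panel outer L R [[398.4, -186.8, 85.0], [382.9, -452.7, 85.0]]
w [287.0, 282.8, 227.3, 227.0, 266.3]
yaw -4.263652778204317
yaw -4.3219082533636595
yaw -3.321175423631985
```

```bash
cat > go.py <<'E'
from h import *
from scipy.spatial.transform import Rotation as Ro
def Rd(phi):
    c,s=np.cos(np.radians(phi)),np.sin(np.radians(phi)); return np.array([[c,s,0],[s,-c,0],[0,0,-1]])
def plan(x,y,z,phi,Rdes=None):
    s=r.sense(); R=s["ee_rot"]; d=R.T@(np.array([x,y,z])-s["tcp_pos"]); w=np.degrees(Ro.from_matrix(R.T@(Rd(phi) if Rdes is None else Rdes)).as_rotvec())
    print("t",round(s["time_s"],2),"tcp",s["tcp_pos"].round(4),"phi",round(np.degrees(np.arctan2(R[1,0],R[0,0])),2),"F",s["wrist_force"].round(1),"g",round(s["gripper_width"],3))
    print("d",d.round(4),"w",w.round(2),"rows>=",max(np.linalg.norm(d)/.05,np.linalg.norm(w)/8.59).round(1))
E
python3 -c "
from go import *
plan(.4326,-.0285,.13,-85.7)"
```

```text
t 0.15 tcp [ 0.2783 -0.5591  0.1994] phi -153.55 F [ 0.7 -0.4  0.7] g 0.996
d [-0.3745  0.4062  0.0701] w [ 9.000e-02  5.000e-02 -6.785e+01] rows>= 11.1
```

Emit:
{"name": "drive_tool", "arguments": {"deltas": [{"dx": -0.374, "dy": 0.406, "dz": 0.07, "wz": -67.85}, {"dx": -0.374, "dy": 0.406, "dz": 0.07, "wz": -67.85}, {"dx": -0.374, "dy": 0.406, "dz": 0.07, "wz": -67.85}, {"dx": -0.374, "dy": 0.406, "dz": 0.07, "wz": -67.85}, {"dx": -0.374, "dy": 0.406, "dz": 0.07, "wz": -67.85}, {"dx": -0.374, "dy": 0.406, "dz": 0.07, "wz": -67.85}, {"dx": -0.374, "dy": 0.406, "dz": 0.07, "wz": -67.85}, {"dx": -0.374, "dy": 0.406, "dz": 0.07, "wz": -67.85}, {"dx": -0.374, "dy": 0.406, "dz": 0.07, "wz": -67.85}, {"dx": -0.374, "dy": 0.406, "dz": 0.07, "wz": -67.85}, {"dx": -0.374, "dy": 0.406, "dz": 0.07, "wz": -67.85}, {"dx": -0.374, "dy": 0.406, "dz": 0.07, "wz": -67.85}, {"dx": -0.374, "dy": 0.406, "dz": 0.07, "wz": -67.85}, {"dx": -0.374, "dy": 0.406, "dz": 0.07, "wz": -67.85}, {"dx": -0.374, "dy": 0.406, "dz": 0.07, "wz": -67.85}]}}

```text
schema error: expected keys dx, dy, dz, wx, wy, wz
```

```bash
python3 - <<'E'
from go import *
plan(.4326,-.0285,.004,-85.7)
s,im=snap("wrist","b1"); snap("scene","b1s")
print(proj(cam("wrist",s),[(.4326,-.0285,.022)]))
E
```

```text
t 0.15 tcp [ 0.2783 -0.5591  0.1994] phi -153.55 F [ 0.7 -0.4  0.7] g 0.996
d [-0.3745  0.4059  0.1961] w [ 9.000e-02  5.000e-02 -6.785e+01] rows>= 11.7
[[593.15561458 457.6227599 ]]
```

View pics/b1.png

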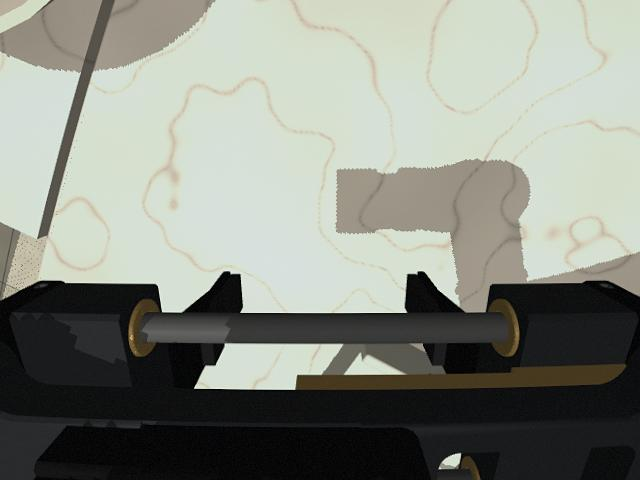

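All six keys are needed; resending.

Emit:
{"name": "drive_tool", "arguments": {"deltas": [{"dx": -0.374, "dy": 0.406, "dz": 0.07, "wx": 0, "wy": 0, "wz": -67.85}, {"dx": -0.374, "dy": 0.406, "dz": 0.07, "wx": 0, "wy": 0, "wz": -67.85}, {"dx": -0.374, "dy": 0.406, "dz": 0.07, "wx": 0, "wy": 0, "wz": -67.85}, {"dx": -0.374, "dy": 0.406, "dz": 0.07, "wx": 0, "wy": 0, "wz": -67.85}, {"dx": -0.374, "dy": 0.406, "dz": 0.07, "wx": 0, "wy": 0, "wz": -67.85}, {"dx": -0.374, "dy": 0.406, "dz": 0.07, "wx": 0, "wy": 0, "wz": -67.85}, {"dx": -0.374, "dy": 0.406, "dz": 0.07, "wx": 0, "wy": 0, "wz": -67.85}, {"dx": -0.374, "dy": 0.406, "dz": 0.07, "wx": 0, "wy": 0, "wz": -67.85}, {"dx": -0.374, "dy": 0.406, "dz": 0.07, "wx": 0, "wy": 0, "wz": -67.85}, {"dx": -0.374, "dy": 0.406, "dz": 0.07, "wx": 0, "wy": 0, "wz": -67.85}, {"dx": -0.374, "dy": 0.406, "dz": 0.07, "wx": 0, "wy": 0, "wz": -67.85}, {"dx": -0.374, "dy": 0.406, "dz": 0.07, "wx": 0, "wy": 0, "wz": -67.85}, {"dx": -0.374, "dy": 0.406, "dz": 0.07, "wx": 0, "wy": 0, "wz": -67.85}, {"dx": -0.374, "dy": 0.406, "dz": 0.07, "wx": 0, "wy": 0, "wz": -67.85}, {"dx": -0.374, "dy": 0.406, "dz": 0.07, "wx": 0, "wy": 0, "wz": -67.85}]}}

```text
time_s: 1.75
tcp_pos: [0.432, -0.0305, 0.1303]
ee_rot: [[0.073, -0.997, -0.0], [-0.997, -0.073, -0.0], [0.0, 0.0, -1.0]]
wrist_force: [-0.3, 0.4, -0.1]
gripper_width: 1.002
```

```bash
python3 - <<'E'
from go import *
plan(.4326,-.0285,.004,-85.7)
s,im=snap("wrist","b1"); snap("top","b1s")
print(proj(cam("wrist",s),[(.4326,-.0285,.022)]))
E
```

```text
t 1.75 tcp [ 0.432  -0.0305  0.1303] phi -85.81 F [-0.3  0.4 -0.1] g 1.002
d [-0.002  -0.0007  0.1263] w [ 0.   -0.   -0.11] rows>= 2.5
[[321.80256766 229.84299049]]
```

View pics/b1.png

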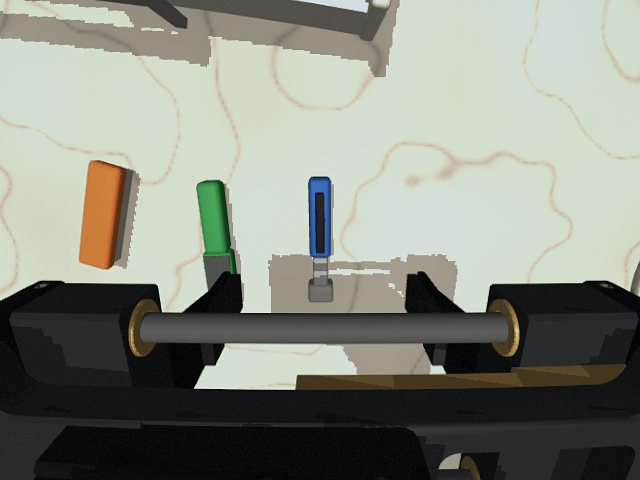

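View pics/b1s.png

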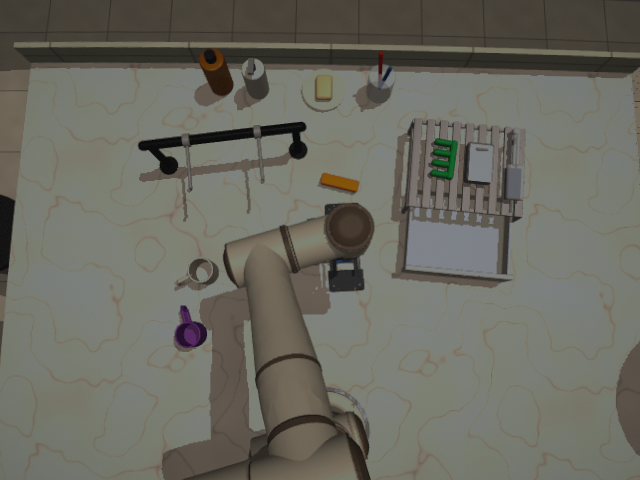

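Emit:
{"name": "drive_tool", "arguments": {"deltas": [{"dx": -0.001, "dy": -0.001, "dz": 0.04, "wx": 0, "wy": 0, "wz": 0}, {"dx": -0.001, "dy": -0.001, "dz": 0.08, "wx": 0, "wy": 0, "wz": 0}, {"dx": -0.001, "dy": -0.001, "dz": 0.11, "wx": 0, "wy": 0, "wz": 0}, {"dx": -0.001, "dy": -0.001, "dz": 0.12, "wx": 0, "wy": 0, "wz": 0}, {"dx": -0.001, "dy": -0.001, "dz": 0.125, "wx": 0, "wy": 0, "wz": 0}, {"dx": -0.001, "dy": -0.001, "dz": 0.125, "wx": 0, "wy": 0, "wz": 0}]}}

```text
time_s: 2.45
tcp_pos: [0.434, -0.0285, 0.0057]
ee_rot: [[0.075, -0.997, 0.001], [-0.997, -0.075, 0.0], [0.0, -0.001, -1.0]]
wrist_force: [-0.4, 0.4, 0.6]
gripper_width: 1.002
```

Emit:
{"name": "drive_tool", "arguments": {"deltas": [{"dx": 0, "dy": 0, "dz": 0, "wx": 0, "wy": 0, "wz": 0}, {"dx": 0, "dy": 0, "dz": 0, "wx": 0, "wy": 0, "wz": 0}, {"dx": 0, "dy": 0, "dz": 0, "wx": 0, "wy": 0, "wz": 0}, {"dx": 0, "dy": 0, "dz": 0, "wx": 0, "wy": 0, "wz": 0}, {"dx": 0, "dy": 0, "dz": 0, "wx": 0, "wy": 0, "wz": 0}, {"dx": 0, "dy": 0, "dz": 0, "wx": 0, "wy": 0, "wz": 0}, {"dx": 0, "dy": 0, "dz": 0, "wx": 0, "wy": 0, "wz": 0}, {"dx": 0, "dy": 0, "dz": 0, "wx": 0, "wy": 0, "wz": 0}], "gripper": 0}}

```text
time_s: 3.25
tcp_pos: [0.4333, -0.0283, 0.0052]
ee_rot: [[0.075, -0.997, -0.0], [-0.997, -0.075, -0.0], [0.0, 0.0, -1.0]]
wrist_force: [-0.6, 0.0, -0.4]
gripper_width: 0.359
```

Emit:
{"name": "drive_tool", "arguments": {"deltas": [{"dx": 0, "dy": 0, "dz": -0.03, "wx": 0, "wy": 0, "wz": 0}, {"dx": 0, "dy": 0, "dz": -0.07, "wx": 0, "wy": 0, "wz": 0}, {"dx": 0, "dy": 0, "dz": -0.11, "wx": 0, "wy": 0, "wz": 0}, {"dx": 0, "dy": 0, "dz": -0.14, "wx": 0, "wy": 0, "wz": 0}, {"dx": 0, "dy": 0, "dz": -0.15, "wx": 0, "wy": 0, "wz": 0}, {"dx": 0, "dy": 0, "dz": -0.15, "wx": 0, "wy": 0, "wz": 0}]}}

```text
time_s: 3.85
tcp_pos: [0.434, -0.0281, 0.1564]
ee_rot: [[0.075, -0.997, 0.003], [-0.997, -0.075, 0.001], [-0.001, -0.003, -1.0]]
wrist_force: [0.8, -0.6, 0.2]
gripper_width: 0.007
```

Emit:
{"name": "drive_tool", "arguments": {"deltas": [{"dx": 0, "dy": 0, "dz": 0, "wx": 0, "wy": 0, "wz": 0}, {"dx": 0, "dy": 0, "dz": 0, "wx": 0, "wy": 0, "wz": 0}, {"dx": 0, "dy": 0, "dz": 0, "wx": 0, "wy": 0, "wz": 0}, {"dx": 0, "dy": 0, "dz": 0, "wx": 0, "wy": 0, "wz": 0}, {"dx": 0, "dy": 0, "dz": 0, "wx": 0, "wy": 0, "wz": 0}, {"dx": 0, "dy": 0, "dz": 0, "wx": 0, "wy": 0, "wz": 0}, {"dx": 0, "dy": 0, "dz": 0, "wx": 0, "wy": 0, "wz": 0}, {"dx": 0, "dy": 0, "dz": 0, "wx": 0, "wy": 0, "wz": 0}, {"dx": 0, "dy": 0, "dz": 0, "wx": 0, "wy": 0, "wz": 0}, {"dx": 0, "dy": 0, "dz": 0, "wx": 0, "wy": 0, "wz": 0}], "gripper": 0.8}}

```text
time_s: 4.85
tcp_pos: [0.4333, -0.0283, 0.1553]
ee_rot: [[0.075, -0.997, 0.0], [-0.997, -0.075, 0.0], [-0.0, -0.0, -1.0]]
wrist_force: [-0.6, 0.1, -0.6]
gripper_width: 0.773
```

```bash
cat > wt.py <<'E'
from go import *
R={"orange":((8,130,80),(22,255,255)),"green":((45,130,50),(85,255,255)),"blue":((100,150,50),(125,255,255))}
def tools(n,tag,z):
    s,im=snap(n,tag); c=cam(n,s); H=hsv(im)
    for k,(a,b) in R.items():
        for mm,st,ce in blobs(cv2.inRange(H,np.array(a),np.array(b))>0,60 if n=="top" else 800):
            P=plane(c,np.argwhere(mm)[:,::-1],z)[:,:2]
            rc=cv2.minAreaRect((P*1000).astype(np.float32)); bx=cv2.boxPoints(rc); e=[bx[1]-bx[0],bx[2]-bx[1]]; e=max(e,key=np.linalg.norm)
            print(k,st[:4],"ctr",np.round(rc[0],1),"size",np.round(rc[1],1),"axis",round(float(np.degrees(np.arctan2(e[1],e[0]))%180),1))
E
python3 - <<'E'
from wt import *
tools("wrist","b2",.022); tools("top","b2t",.022); plan(.4326,-.0285,.004,-85.7)
E
```

```text
orange [ 97 156  45 102] ctr [635.4 -26.1] size [101.5  33.7] axis 77.0
orange [486 366 107  17] ctr [165.7 127.6] size [ 19.8 136.6] axis 175.1
green [208 175  37  98] ctr [529.  -16.6] size [28.6 98.8] axis 96.2
blue [311 172  20  75] ctr [436.  -39.1] size [17.9 73. ] axis 94.6
orange [200  49  23  22] ctr [973.1 328.8] size [57.9 62.1] axis 112.3
orange [321 173  38  19] ctr [634.7 -25.2] size [97.6 29.4] axis 77.2
green [431 139  26  40] ctr [ 704.9 -302.1] size [ 58.9 103.8] axis 171.8
t 4.95 tcp [ 0.4333 -0.0283  0.1553] phi -85.69 F [ 0.6 -0.   0.2] g 0.792
d [1.000e-04 8.000e-04 1.513e-01] w [-0.    0.    0.01] rows>= 3.0
```

View pics/b2.png

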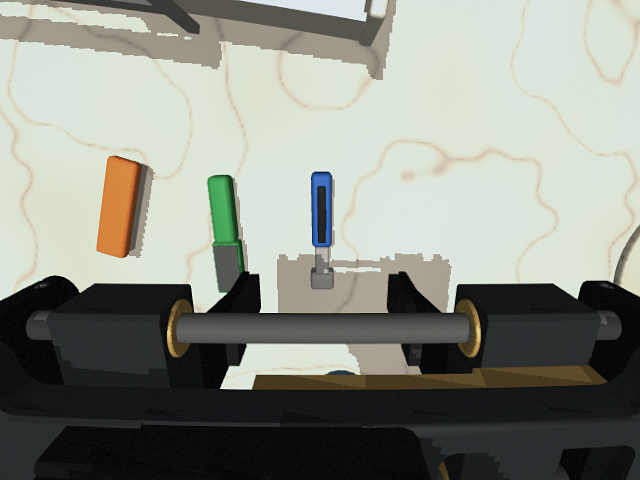

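Emit:
{"name": "drive_tool", "arguments": {"deltas": [{"dx": 0.001, "dy": -0.001, "dz": 0.05, "wx": 0, "wy": 0, "wz": 0}, {"dx": 0.001, "dy": -0.001, "dz": 0.1, "wx": 0, "wy": 0, "wz": 0}, {"dx": 0.001, "dy": -0.001, "dz": 0.135, "wx": 0, "wy": 0, "wz": 0}, {"dx": 0.001, "dy": -0.001, "dz": 0.145, "wx": 0, "wy": 0, "wz": 0}, {"dx": 0.001, "dy": -0.001, "dz": 0.151, "wx": 0, "wy": 0, "wz": 0}, {"dx": 0.001, "dy": -0.001, "dz": 0.151, "wx": 0, "wy": 0, "wz": 0}]}}

```text
time_s: 5.55
tcp_pos: [0.4353, -0.029, 0.0048]
ee_rot: [[0.076, -0.997, 0.001], [-0.997, -0.076, 0.0], [-0.0, -0.001, -1.0]]
wrist_force: [0.6, -0.1, -0.2]
gripper_width: 0.796
```

Emit:
{"name": "drive_tool", "arguments": {"deltas": [{"dx": 0, "dy": 0, "dz": 0, "wx": 0, "wy": 0, "wz": 0}, {"dx": 0, "dy": 0, "dz": 0, "wx": 0, "wy": 0, "wz": 0}, {"dx": 0, "dy": 0, "dz": 0, "wx": 0, "wy": 0, "wz": 0}, {"dx": 0, "dy": 0, "dz": 0, "wx": 0, "wy": 0, "wz": 0}, {"dx": 0, "dy": 0, "dz": 0, "wx": 0, "wy": 0, "wz": 0}, {"dx": 0, "dy": 0, "dz": 0, "wx": 0, "wy": 0, "wz": 0}, {"dx": 0, "dy": 0, "dz": 0, "wx": 0, "wy": 0, "wz": 0}, {"dx": 0, "dy": 0, "dz": 0, "wx": 0, "wy": 0, "wz": 0}, {"dx": 0, "dy": 0, "dz": 0, "wx": 0, "wy": 0, "wz": 0}, {"dx": 0, "dy": 0, "dz": 0, "wx": 0, "wy": 0, "wz": 0}, {"dx": 0, "dy": 0, "dz": 0, "wx": 0, "wy": 0, "wz": 0}], "gripper": 0}}

```text
time_s: 6.65
tcp_pos: [0.4344, -0.0292, 0.0042]
ee_rot: [[0.075, -0.997, -0.0], [-0.997, -0.075, -0.0], [0.0, 0.0, -1.0]]
wrist_force: [0.3, 0.5, -0.1]
gripper_width: 0.012
```

```bash
python3 - <<'E'
from wt import *
tools("wrist","b3",.022); snap("scene","b3s")
print(r.sense()["gripper_width"])
E
```

```text
orange [328 369  80  20] ctr [401.6  24.9] size [13.1 49. ] axis 172.4
green [115 205  65 107] ctr [529.3 -37. ] size [27.5 61.2] axis 96.5
blue [303 199  37  82] ctr [437.1 -55.3] size [19.  44.2] axis 95.1
0.001734527603661926
```

View pics/b3.png

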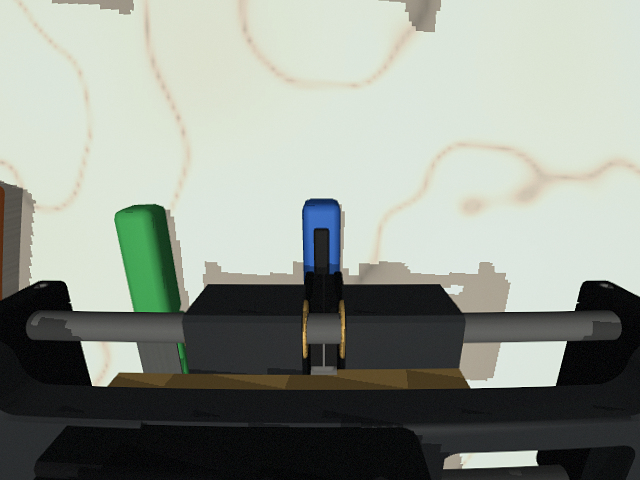

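View pics/b3s.png

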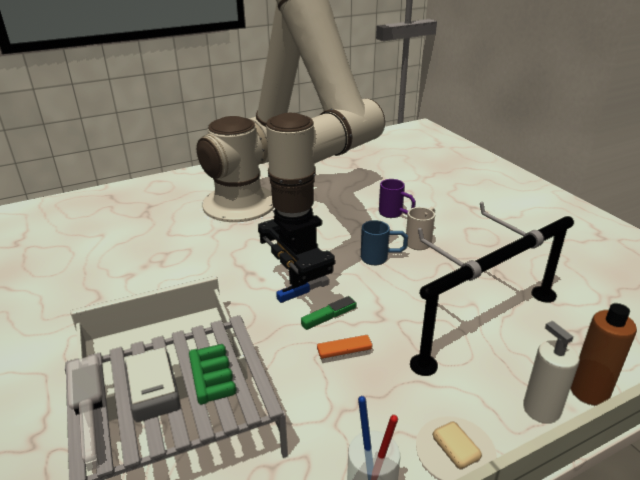

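```bash
python3 - <<'E'
from wt import *
s=r.sense(); t=s["tcp_pos"]; print(t)
c=cam("scene"); p=proj(c,[t,t+[0,0,.03],t+[0,0,.07]]);print(p)
im=cv2.imread("pics/b3s.png")
z=cv2.resize(im[210:330,240:380],None,fx=5,fy=5,interpolation=cv2.INTER_CUBIC)
for q in p:
    q=((q-[240,210])*5).astype(int); cv2.circle(z,tuple(int(v) for v in q),4,(0,0,255),1)
cv2.imwrite("pics/b3z.png",cv2.convertScaleAbs(z,alpha=1.6))
w=cam("wrist",s); print("wrist",proj(w,[t,t+[0,0,.019]]))
E
```

```text
[ 0.4343986  -0.02922764  0.00422298]
[[295.55117369 290.69078318]
 [295.10534236 279.43169671]
 [294.49075334 263.92145258]]
wrist [[322.32702868 274.12174404]
 [322.24522139 287.71100124]]
```

View pics/b3z.png

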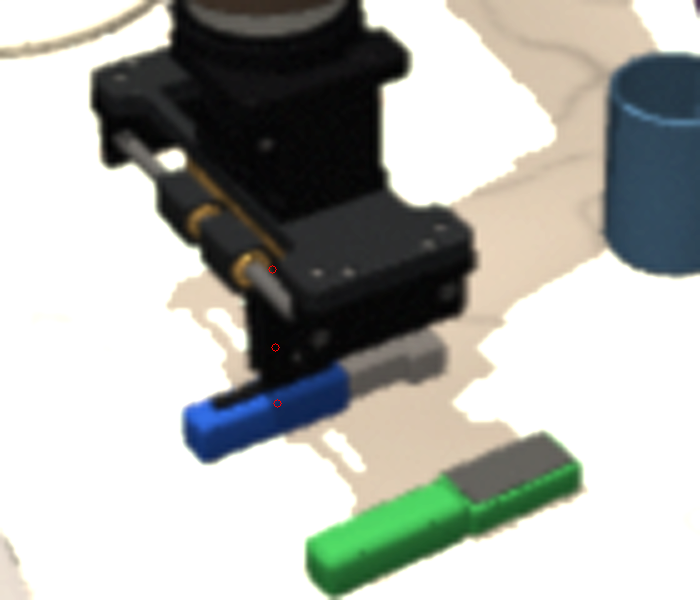

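Emit:
{"name": "drive_tool", "arguments": {"deltas": [{"dx": 0, "dy": 0, "dz": -0.04, "wx": 0, "wy": 0, "wz": 0}, {"dx": 0, "dy": 0, "dz": -0.08, "wx": 0, "wy": 0, "wz": 0}, {"dx": 0, "dy": 0, "dz": -0.08, "wx": 0, "wy": 0, "wz": 0}, {"dx": 0, "dy": 0, "dz": -0.08, "wx": 0, "wy": 0, "wz": 0}]}}

```text
time_s: 7.15
tcp_pos: [0.4348, -0.029, 0.085]
ee_rot: [[0.075, -0.997, 0.002], [-0.997, -0.075, 0.001], [-0.001, -0.002, -1.0]]
wrist_force: [-0.2, -0.7, -0.7]
gripper_width: 0.006
```

```bash
python3 - <<'E'
from wt import *
s,im=snap("scene","b4s"); t=s["tcp_pos"]; print(t)
c=cam("scene"); p=proj(c,[t,t+[0,0,.019],t+[0,0,.07]]);print(p)
im=cv2.imread("pics/b4s.png")
z=cv2.resize(im[210:330,240:380],None,fx=5,fy=5,interpolation=cv2.INTER_CUBIC)
for q in p:
    q=((q-[240,210])*5).astype(int); cv2.circle(z,tuple(int(v) for v in q),4,(0,0,255),1)
cv2.imwrite("pics/b4z.png",cv2.convertScaleAbs(z,alpha=1.6))
tools("wrist","b4",.022)
E
```

```text
[ 0.43477871 -0.02901967  0.08503099]
[[294.49056252 259.69609909]
 [294.18852079 252.04107006]
 [293.34909537 230.78221003]]
orange [ 43 162  52 126] ctr [634.9 -26. ] size [102.2  35. ] axis 77.3
green [178 186  46  98] ctr [528.3 -27.4] size [29.5 78. ] axis 94.0
blue [309 182  25  93] ctr [435.8 -39.7] size [18.4 72.8] axis 94.8
```

View pics/b4z.png

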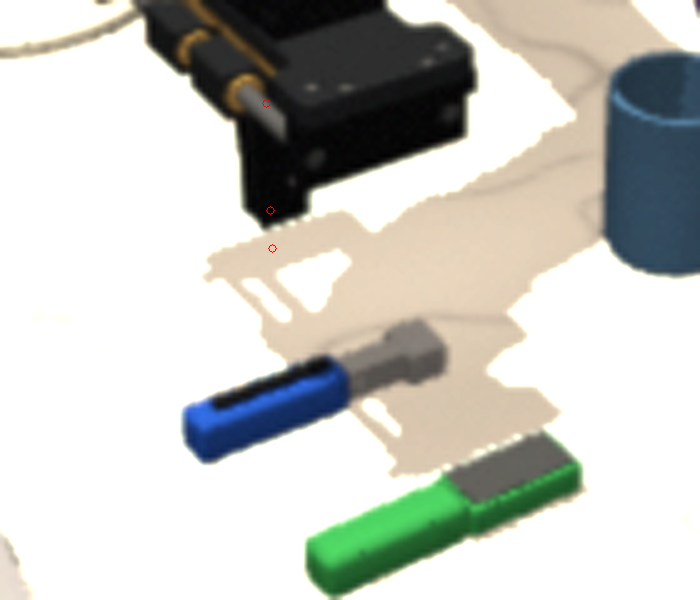

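View pics/b4.png

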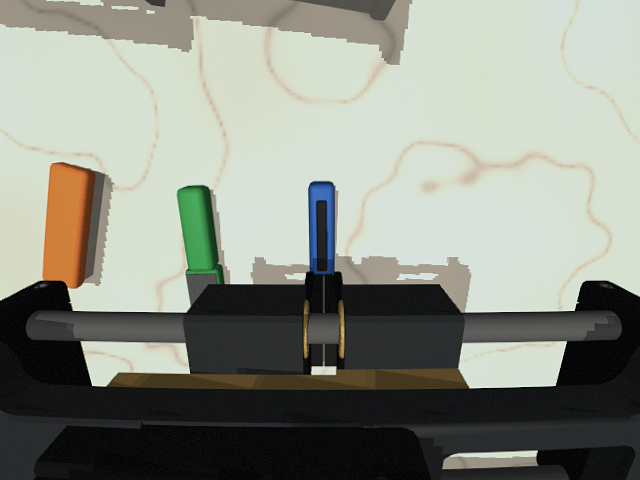

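```bash
python3 - <<'E'
from wt import *
s=r.sense(); c=cam("wrist",s); R=s["ee_rot"]; t=s["tcp_pos"]
print(r.hold_point_z)
for h in (0,.005,.01,.015,.019,.025):
    print(h,proj(c,[t+R@np.array([-.0095,0,-h]),t+R@np.array([0.0095,0,-h])]).round(1).tolist(), proj(cam("scene"),[t+R@np.array([a,-.012,-h]) for a in (-.0095,.0095)]).round(1).tolist())
im=cv2.imread("pics/b4s.png"); cv2.imwrite("pics/b4y.png",cv2.convertScaleAbs(cv2.resize(im[220:270,270:330],None,fx=10,fy=10,interpolation=cv2.INTER_CUBIC),alpha=3))
im=cv2.imread("pics/b4.png"); cv2.imwrite("pics/b4x.png",cv2.convertScaleAbs(cv2.resize(im[250:390,270:380],None,fx=5,fy=4,interpolation=cv2.INTER_CUBIC),alpha=3))
E
```

```text
0.0187
0 [[322.3, 288.7], [322.3, 259.1]] [[301.0, 261.5], [292.8, 264.4]]
0.005 [[322.3, 292.3], [322.3, 262.1]] [[300.9, 259.5], [292.8, 262.4]]
0.01 [[322.3, 296.2], [322.3, 265.3]] [[300.8, 257.5], [292.7, 260.3]]
0.015 [[322.3, 300.2], [322.3, 268.6]] [[300.8, 255.5], [292.6, 258.3]]
0.019 [[322.2, 303.5], [322.2, 271.4]] [[300.7, 253.9], [292.5, 256.7]]
0.025 [[322.2, 308.8], [322.2, 275.8]] [[300.7, 251.4], [292.4, 254.2]]
```

View pics/b4y.png

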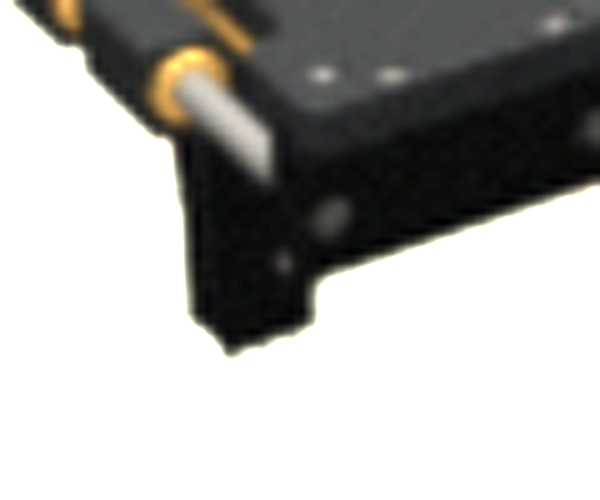

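View pics/b4x.png

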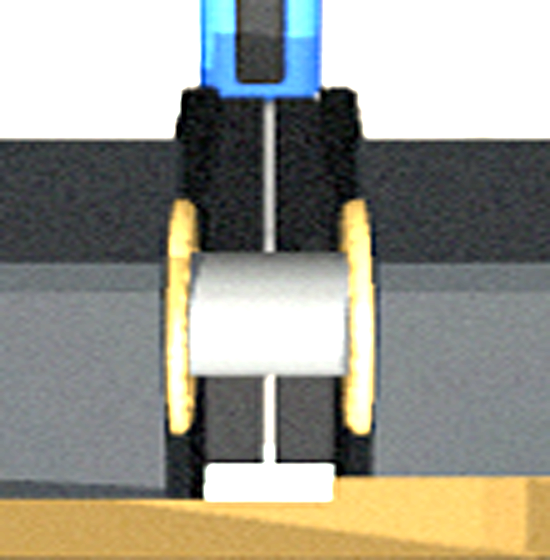

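```bash
python3 - <<'E'
from wt import *
s=r.sense(); R=s["ee_rot"]; t=s["tcp_pos"]
for h in (.05,.06,.07,.08,.09):
    print(h,proj(cam("scene"),[t+R@np.array([a,-.095,-h]) for a in (-.0375,.0375)]).round(1).tolist(), proj(cam("wrist",s),[t+R@np.array([.0375,-.095,-h]),t+R@np.array([.0375,.095,-h])]).round(1).tolist())
E
```

```text
0.05 [[334.6, 257.0], [300.5, 269.3]] [[101.2, 237.4], [542.8, 237.6]]
0.06 [[334.6, 252.7], [300.4, 264.9]] [[85.8, 244.5], [558.1, 244.6]]
0.07 [[334.7, 248.3], [300.2, 260.4]] [[68.2, 252.5], [575.4, 252.7]]
0.08 [[334.7, 243.9], [300.1, 255.9]] [[48.0, 261.9], [595.5, 262.1]]
0.09 [[334.8, 239.4], [299.9, 251.4]] [[24.5, 272.8], [618.8, 273.0]]
```

Emit:
{"name": "drive_tool", "arguments": {"deltas": [{"dx": 0.001, "dy": 0.001, "dz": 0, "wx": 0, "wy": 0, "wz": 0}, {"dx": 0.001, "dy": 0.001, "dz": 0, "wx": 0, "wy": 0, "wz": 0}, {"dx": 0.001, "dy": 0.001, "dz": 0, "wx": 0, "wy": 0, "wz": 0}, {"dx": 0.001, "dy": 0.001, "dz": 0, "wx": 0, "wy": 0, "wz": 0}, {"dx": 0.001, "dy": 0.001, "dz": 0, "wx": 0, "wy": 0, "wz": 0}, {"dx": 0.001, "dy": 0.001, "dz": 0, "wx": 0, "wy": 0, "wz": 0}, {"dx": 0.001, "dy": 0.001, "dz": 0.03, "wx": 0, "wy": 0, "wz": 0}, {"dx": 0.001, "dy": 0.001, "dz": 0.06, "wx": 0, "wy": 0, "wz": 0}, {"dx": 0.001, "dy": 0.001, "dz": 0.075, "wx": 0, "wy": 0, "wz": 0}, {"dx": 0.001, "dy": 0.001, "dz": 0.085, "wx": 0, "wy": 0, "wz": 0}, {"dx": 0.001, "dy": 0.001, "dz": 0.09, "wx": 0, "wy": 0, "wz": 0}, {"dx": 0.001, "dy": 0.001, "dz": 0.095, "wx": 0, "wy": 0, "wz": 0}, {"dx": 0.001, "dy": 0.001, "dz": 0.095, "wx": 0, "wy": 0, "wz": 0}], "gripper": 0.6}}

```text
time_s: 8.55
tcp_pos: [0.4336, -0.0303, -0.0107]
ee_rot: [[0.075, -0.997, 0.0], [-0.997, -0.075, 0.0], [-0.0, -0.0, -1.0]]
wrist_force: [0.4, 0.3, -0.0]
gripper_width: 0.601
```

Emit:
{"name": "drive_tool", "arguments": {"deltas": [{"dx": 0, "dy": 0, "dz": 0.002, "wx": 0, "wy": 0, "wz": 0}, {"dx": 0, "dy": 0, "dz": 0.003, "wx": 0, "wy": 0, "wz": 0}, {"dx": 0, "dy": 0, "dz": 0.003, "wx": 0, "wy": 0, "wz": 0}, {"dx": 0, "dy": 0, "dz": 0.003, "wx": 0, "wy": 0, "wz": 0}, {"dx": 0, "dy": 0, "dz": 0.003, "wx": 0, "wy": 0, "wz": 0}, {"dx": 0, "dy": 0, "dz": 0.003, "wx": 0, "wy": 0, "wz": 0}, {"dx": 0, "dy": 0, "dz": 0.003, "wx": 0, "wy": 0, "wz": 0}, {"dx": 0, "dy": 0, "dz": 0.003, "wx": 0, "wy": 0, "wz": 0}, {"dx": 0, "dy": 0, "dz": 0.003, "wx": 0, "wy": 0, "wz": 0}], "gripper": 0}}

```text
time_s: 9.45
tcp_pos: [0.4338, -0.0302, -0.0136]
ee_rot: [[0.075, -0.997, 0.001], [-0.997, -0.075, 0.0], [-0.0, -0.001, -1.0]]
wrist_force: [0.3, -0.0, 2.3]
gripper_width: 0.227
```

Emit:
{"name": "drive_tool", "arguments": {"deltas": [{"dx": 0, "dy": 0, "dz": -0.03, "wx": 0, "wy": 0, "wz": 0}, {"dx": 0, "dy": 0, "dz": -0.06, "wx": 0, "wy": 0, "wz": 0}, {"dx": 0, "dy": 0, "dz": -0.1, "wx": 0, "wy": 0, "wz": 0}, {"dx": 0, "dy": 0, "dz": -0.14, "wx": 0, "wy": 0, "wz": 0}, {"dx": 0, "dy": 0, "dz": -0.15, "wx": 0, "wy": 0, "wz": 0}]}}

```text
time_s: 9.95
tcp_pos: [0.4358, -0.0299, 0.1402]
ee_rot: [[0.076, -0.997, 0.008], [-0.997, -0.076, 0.002], [-0.001, -0.008, -1.0]]
wrist_force: [1.0, 0.8, -0.7]
gripper_width: 0.225
```

```bash
python3 -c "
from go import *
plan(.4643,-.2562,.13,175.7)"
```

```text
t 9.95 tcp [ 0.4358 -0.0299  0.1402] phi -85.65 F [ 1.   0.8 -0.7] g 0.225
d [ 0.2278 -0.0112  0.0101] w [-0.29  0.44 98.65] rows>= 11.5
```

Emit:
{"name": "drive_tool", "arguments": {"deltas": [{"dx": 0.02, "dy": -0.001, "dz": 0, "wx": 0, "wy": 0, "wz": 8}, {"dx": 0.05, "dy": -0.003, "dz": 0, "wx": 0, "wy": 0, "wz": 16}, {"dx": 0.08, "dy": -0.005, "dz": 0, "wx": 0, "wy": 0, "wz": 24}, {"dx": 0.11, "dy": -0.006, "dz": 0, "wx": 0, "wy": 0, "wz": 32}, {"dx": 0.14, "dy": -0.008, "dz": 0, "wx": 0, "wy": 0, "wz": 40}, {"dx": 0.17, "dy": -0.01, "dz": 0, "wx": 0, "wy": 0, "wz": 48}, {"dx": 0.2, "dy": -0.012, "dz": 0, "wx": 0, "wy": 0, "wz": 56}, {"dx": 0.22, "dy": -0.013, "dz": 0, "wx": 0, "wy": 0, "wz": 64}, {"dx": 0.228, "dy": -0.013, "dz": 0, "wx": 0, "wy": 0, "wz": 72}, {"dx": 0.228, "dy": -0.013, "dz": 0, "wx": 0, "wy": 0, "wz": 80}, {"dx": 0.228, "dy": -0.013, "dz": 0, "wx": 0, "wy": 0, "wz": 88}, {"dx": 0.228, "dy": -0.013, "dz": 0, "wx": 0, "wy": 0, "wz": 94}, {"dx": 0.228, "dy": -0.013, "dz": 0, "wx": 0, "wy": 0, "wz": 98.6}, {"dx": 0.228, "dy": -0.013, "dz": 0, "wx": 0, "wy": 0, "wz": 98.6}, {"dx": 0.228, "dy": -0.013, "dz": 0, "wx": 0, "wy": 0, "wz": 98.6}]}}

```text
time_s: 11.45
tcp_pos: [0.4629, -0.2565, 0.1353]
ee_rot: [[-0.997, 0.073, -0.002], [0.073, 0.997, 0.001], [0.002, 0.001, -1.0]]
wrist_force: [1.2, 0.3, -0.8]
gripper_width: 0.226
```

```bash
python3 - <<'E'
from go import *
plan(.4643,-.2562,.002,175.7)
s,im=snap("wrist","c1")
ux=np.array([.9972,-.075,0]);uy=np.array([.075,.9972,0]);C=np.array([.5009,-.3292,.014])
q=[C+a*ux+b*uy for a in(-.099,.044) for b in(-.125,.125)]+[C+a*ux+b*uy+[0,0,.071] for a in(-.099,) for b in(-.125,.125)]
p=proj(cam("wrist",s),q); print(p.round(0).tolist())
z=im[:,:,::-1].copy()
for v in p: cv2.circle(z,tuple(int(k) for k in v),5,(0,0,255),2)
cv2.imwrite("pics/c1z.png",z)
E
```

```text
t 11.45 tcp [ 0.4629 -0.2565  0.1353] phi 175.79 F [ 1.2  0.3 -0.8] g 0.226
d [-0.0016  0.0003  0.1333] w [ 0.03 -0.11  0.09] rows>= 2.7
[[111.0, 165.0], [385.0, 165.0], [135.0, 306.0], [378.0, 308.0], [53.0, 173.0], [403.0, 172.0]]
```

View pics/c1z.png

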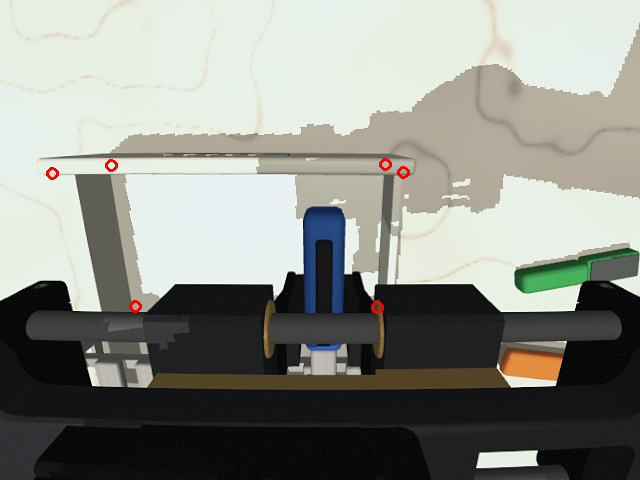

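Emit:
{"name": "drive_tool", "arguments": {"deltas": [{"dx": -0.001, "dy": 0, "dz": 0.03, "wx": 0, "wy": 0, "wz": 0}, {"dx": -0.001, "dy": 0, "dz": 0.065, "wx": 0, "wy": 0, "wz": 0}, {"dx": -0.001, "dy": 0, "dz": 0.095, "wx": 0, "wy": 0, "wz": 0}, {"dx": -0.001, "dy": 0, "dz": 0.115, "wx": 0, "wy": 0, "wz": 0}, {"dx": -0.001, "dy": 0, "dz": 0.125, "wx": 0, "wy": 0, "wz": 0}, {"dx": -0.001, "dy": 0, "dz": 0.13, "wx": 0, "wy": 0, "wz": 0}, {"dx": -0.001, "dy": 0, "dz": 0.133, "wx": 0, "wy": 0, "wz": 0}, {"dx": -0.001, "dy": 0, "dz": 0.133, "wx": 0, "wy": 0, "wz": 0}]}}

```text
time_s: 12.3
tcp_pos: [0.4651, -0.2569, 0.0038]
ee_rot: [[-0.997, 0.074, 0.001], [0.074, 0.997, -0.0], [-0.001, -0.0, -1.0]]
wrist_force: [0.7, -0.2, -0.6]
gripper_width: 0.229
```

Emit:
{"name": "drive_tool", "arguments": {"deltas": [{"dx": 0, "dy": 0, "dz": 0.002, "wx": 0, "wy": 0, "wz": 0}, {"dx": 0, "dy": 0, "dz": 0.002, "wx": 0, "wy": 0, "wz": 0}, {"dx": 0, "dy": 0, "dz": 0.002, "wx": 0, "wy": 0, "wz": 0}]}}

```text
time_s: 12.6
tcp_pos: [0.4649, -0.2568, 0.0017]
ee_rot: [[-0.997, 0.075, 0.001], [0.075, 0.997, -0.0], [-0.001, -0.0, -1.0]]
wrist_force: [-0.4, -0.1, -1.3]
gripper_width: 0.223
```

Emit:
{"name": "drive_tool", "arguments": {"deltas": [{"dx": 0, "dy": 0, "dz": 0, "wx": 0, "wy": 0, "wz": 0}, {"dx": 0, "dy": 0, "dz": 0, "wx": 0, "wy": 0, "wz": 0}, {"dx": 0, "dy": 0, "dz": 0, "wx": 0, "wy": 0, "wz": 0}, {"dx": 0, "dy": 0, "dz": 0, "wx": 0, "wy": 0, "wz": 0}, {"dx": 0, "dy": 0, "dz": 0, "wx": 0, "wy": 0, "wz": 0}, {"dx": 0, "dy": 0, "dz": -0.03, "wx": 0, "wy": 0, "wz": 0}, {"dx": 0, "dy": 0, "dz": -0.08, "wx": 0, "wy": 0, "wz": 0}, {"dx": 0, "dy": 0, "dz": -0.13, "wx": 0, "wy": 0, "wz": 0}, {"dx": 0, "dy": 0, "dz": -0.16, "wx": 0, "wy": 0, "wz": 0}, {"dx": 0, "dy": 0, "dz": -0.16, "wx": 0, "wy": 0, "wz": 0}], "gripper": 0.45}}

```text
time_s: 13.6
tcp_pos: [0.4677, -0.2578, 0.1668]
ee_rot: [[-0.997, 0.074, 0.011], [0.074, 0.997, -0.004], [-0.011, -0.003, -1.0]]
wrist_force: [-0.1, 0.1, 0.6]
gripper_width: 0.448
```

```bash
python3 - <<'E'
from wt import *
tools("wrist","c2",.03); tools("top","c2t",.022)
plan(.5288,-.0155,.1,-84)
E
```

```text
orange [190 368 360  21] ctr [ 662.7 -216.7] size [428.6  27.2] axis 86.0
green [503 234 114  39] ctr [522.8 -15.9] size [ 28.6 120.6] axis 96.3
blue [316 169  19  75] ctr [ 455.9 -255.9] size [18.1 73.5] axis 175.4
orange [200  49  23  22] ctr [973. 329.] size [57.9 62.4] axis 112.3
orange [321 173  32  17] ctr [636.4 -18. ] size [82.8 29.4] axis 77.4
green [431 139  26  40] ctr [ 705.1 -302.3] size [ 58.9 103.8] axis 171.2
green [328 216  26  11] ctr [530.3 -29.4] size [21.  65.9] axis 96.0
blue [424 248   8  17] ctr [ 442.2 -255.5] size [18.1 41.8] axis 179.3
t 13.7 tcp [ 0.4645 -0.2566  0.1617] phi 175.69 F [-0.3 -0.2  0. ] g 0.457
d [-0.0459  0.2452  0.0618] w [-5.0000e-02  8.0000e-02 -1.0031e+02] rows>= 11.7
```

View pics/c2.png

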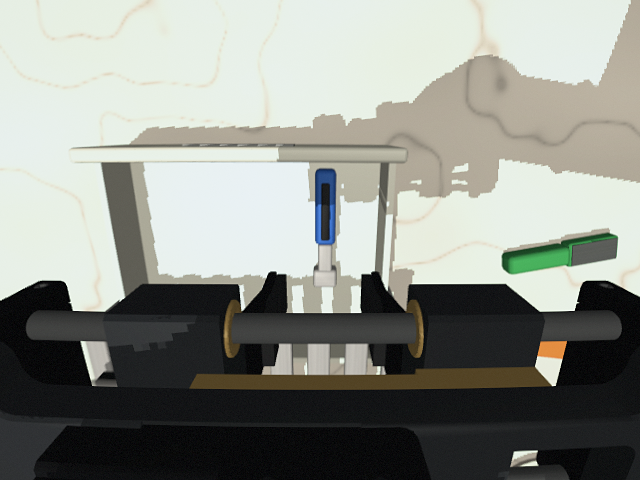

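View pics/c2t.png

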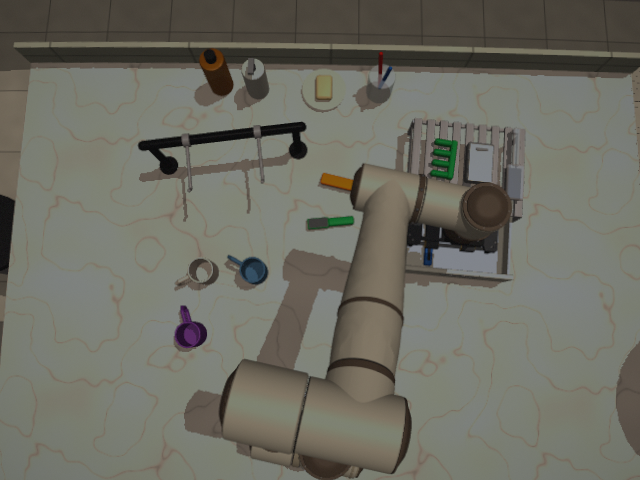

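Emit:
{"name": "drive_tool", "arguments": {"deltas": [{"dx": -0.01, "dy": 0.04, "dz": 0, "wx": 0, "wy": 0, "wz": -8.5}, {"dx": -0.02, "dy": 0.08, "dz": 0, "wx": 0, "wy": 0, "wz": -17}, {"dx": -0.03, "dy": 0.12, "dz": 0, "wx": 0, "wy": 0, "wz": -25.5}, {"dx": -0.038, "dy": 0.16, "dz": 0, "wx": 0, "wy": 0, "wz": -34}, {"dx": -0.047, "dy": 0.2, "dz": 0.02, "wx": 0, "wy": 0, "wz": -42}, {"dx": -0.047, "dy": 0.235, "dz": 0.05, "wx": 0, "wy": 0, "wz": -50}, {"dx": -0.047, "dy": 0.245, "dz": 0.062, "wx": 0, "wy": 0, "wz": -58}, {"dx": -0.047, "dy": 0.245, "dz": 0.062, "wx": 0, "wy": 0, "wz": -66}, {"dx": -0.047, "dy": 0.245, "dz": 0.062, "wx": 0, "wy": 0, "wz": -74}, {"dx": -0.047, "dy": 0.245, "dz": 0.062, "wx": 0, "wy": 0, "wz": -82}, {"dx": -0.047, "dy": 0.245, "dz": 0.062, "wx": 0, "wy": 0, "wz": -90}, {"dx": -0.047, "dy": 0.245, "dz": 0.062, "wx": 0, "wy": 0, "wz": -97}, {"dx": -0.047, "dy": 0.245, "dz": 0.062, "wx": 0, "wy": 0, "wz": -100.3}, {"dx": -0.047, "dy": 0.245, "dz": 0.062, "wx": 0, "wy": 0, "wz": -100.3}, {"dx": -0.047, "dy": 0.245, "dz": 0.062, "wx": 0, "wy": 0, "wz": -100.3}], "gripper": 0.65}}

```text
time_s: 15.2
tcp_pos: [0.5288, -0.0162, 0.0979]
ee_rot: [[0.103, -0.995, -0.003], [-0.995, -0.103, -0.001], [0.0, 0.003, -1.0]]
wrist_force: [0.1, 0.3, -0.4]
gripper_width: 0.65
```

```bash
python3 - <<'E'
from wt import *
tools("wrist","d1",.022)
plan(.530,-.016,-.0135,-84)
E
```

```text
orange [161 148  63 125] ctr [635.9 -25.9] size [101.  31.] axis 77.0
green [303 176  32 137] ctr [531.4  -7.1] size [ 26.1 117.3] axis 96.5
t 15.25 tcp [ 0.5291 -0.0161  0.0982] phi -84.06 F [-1.3 -0.1  0. ] g 0.652
d [-1.000e-04 -1.200e-03  1.117e-01] w [ 0.13 -0.02 -0.06] rows>= 2.2
```

View pics/d1.png

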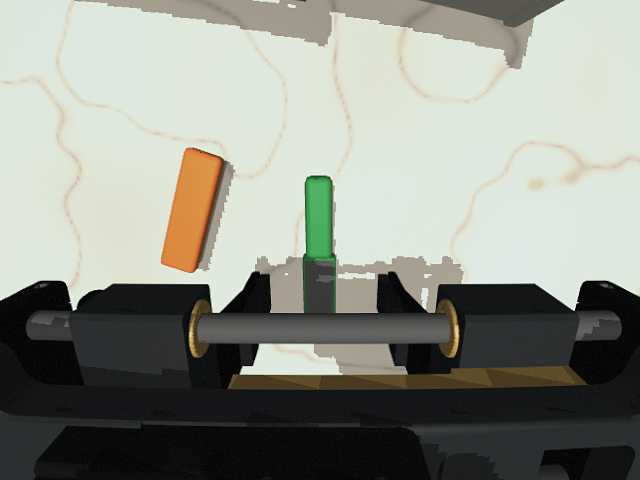

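Emit:
{"name": "drive_tool", "arguments": {"deltas": [{"dx": 0, "dy": -0.001, "dz": 0.04, "wx": 0, "wy": 0, "wz": 0}, {"dx": 0, "dy": -0.001, "dz": 0.075, "wx": 0, "wy": 0, "wz": 0}, {"dx": 0, "dy": -0.001, "dz": 0.095, "wx": 0, "wy": 0, "wz": 0}, {"dx": 0, "dy": -0.001, "dz": 0.105, "wx": 0, "wy": 0, "wz": 0}, {"dx": 0, "dy": -0.001, "dz": 0.111, "wx": 0, "wy": 0, "wz": 0}, {"dx": 0, "dy": -0.001, "dz": 0.111, "wx": 0, "wy": 0, "wz": 0}]}}

```text
time_s: 15.85
tcp_pos: [0.5309, -0.0159, -0.0119]
ee_rot: [[0.105, -0.995, -0.0], [-0.995, -0.105, -0.0], [0.0, 0.0, -1.0]]
wrist_force: [-0.0, 0.0, -0.9]
gripper_width: 0.649
```

Emit:
{"name": "drive_tool", "arguments": {"deltas": [{"dx": 0, "dy": 0, "dz": 0, "wx": 0, "wy": 0, "wz": 0}, {"dx": 0, "dy": 0, "dz": 0, "wx": 0, "wy": 0, "wz": 0}, {"dx": 0, "dy": 0, "dz": 0, "wx": 0, "wy": 0, "wz": 0}, {"dx": 0, "dy": 0, "dz": 0, "wx": 0, "wy": 0, "wz": 0}, {"dx": 0, "dy": 0, "dz": 0, "wx": 0, "wy": 0, "wz": 0}, {"dx": 0, "dy": 0, "dz": 0, "wx": 0, "wy": 0, "wz": 0}, {"dx": 0, "dy": 0, "dz": 0, "wx": 0, "wy": 0, "wz": 0}, {"dx": 0, "dy": 0, "dz": 0, "wx": 0, "wy": 0, "wz": 0}, {"dx": 0, "dy": 0, "dz": 0, "wx": 0, "wy": 0, "wz": 0}, {"dx": 0, "dy": 0, "dz": 0, "wx": 0, "wy": 0, "wz": 0}], "gripper": 0}}

```text
time_s: 16.85
tcp_pos: [0.5311, -0.0158, -0.0114]
ee_rot: [[0.105, -0.994, 0.001], [-0.994, -0.105, 0.0], [0.0, -0.001, -1.0]]
wrist_force: [-0.0, 0.4, 4.0]
gripper_width: 0.25
```

Emit:
{"name": "drive_tool", "arguments": {"deltas": [{"dx": 0, "dy": 0, "dz": -0.03, "wx": 0, "wy": 0, "wz": 0}, {"dx": 0, "dy": 0, "dz": -0.07, "wx": 0, "wy": 0, "wz": 0}, {"dx": 0, "dy": 0, "dz": -0.11, "wx": 0, "wy": 0, "wz": 0}, {"dx": 0.02, "dy": 0.007, "dz": -0.14, "wx": 0, "wy": 0, "wz": 8}, {"dx": 0.05, "dy": 0.017, "dz": -0.15, "wx": 0, "wy": 0, "wz": 16}, {"dx": 0.08, "dy": 0.028, "dz": -0.15, "wx": 0, "wy": 0, "wz": 24}, {"dx": 0.12, "dy": 0.042, "dz": -0.15, "wx": 0, "wy": 0, "wz": 32}, {"dx": 0.16, "dy": 0.056, "dz": -0.15, "wx": 0, "wy": 0, "wz": 40}, {"dx": 0.2, "dy": 0.07, "dz": -0.15, "wx": 0, "wy": 0, "wz": 48}, {"dx": 0.24, "dy": 0.084, "dz": -0.15, "wx": 0, "wy": 0, "wz": 56}, {"dx": 0.27, "dy": 0.095, "dz": -0.15, "wx": 0, "wy": 0, "wz": 64}, {"dx": 0.29, "dy": 0.101, "dz": -0.15, "wx": 0, "wy": 0, "wz": 72}, {"dx": 0.301, "dy": 0.104, "dz": -0.15, "wx": 0, "wy": 0, "wz": 80}, {"dx": 0.301, "dy": 0.104, "dz": -0.15, "wx": 0, "wy": 0, "wz": 88}, {"dx": 0.301, "dy": 0.104, "dz": -0.15, "wx": 0, "wy": 0, "wz": 95}, {"dx": 0.301, "dy": 0.104, "dz": -0.15, "wx": 0, "wy": 0, "wz": 100.3}, {"dx": 0.301, "dy": 0.104, "dz": -0.15, "wx": 0, "wy": 0, "wz": 100.3}, {"dx": 0.301, "dy": 0.104, "dz": -0.15, "wx": 0, "wy": 0, "wz": 100.3}, {"dx": 0.301, "dy": 0.104, "dz": -0.15, "wx": 0, "wy": 0, "wz": 100.3}]}}

```text
time_s: 18.75
tcp_pos: [0.4587, -0.3259, 0.1379]
ee_rot: [[-0.997, 0.074, -0.001], [0.074, 0.997, 0.0], [0.001, 0.0, -1.0]]
wrist_force: [0.7, -0.3, -0.9]
gripper_width: 0.245
```

```bash
python3 -c "
from go import *
plan(.4590,-.3260,.004,175.7); snap('wrist','d2')"
```

```text
t 18.75 tcp [ 0.4587 -0.3259  0.1379] phi 175.78 F [ 0.7 -0.3 -0.9] g 0.245
d [-4.000e-04 -1.000e-04  1.339e-01] w [ 0.02 -0.04  0.08] rows>= 2.7
```

View pics/d2.png

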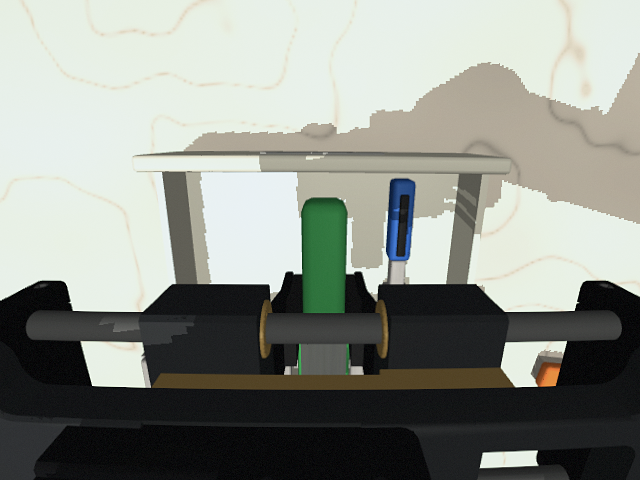

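Emit:
{"name": "drive_tool", "arguments": {"deltas": [{"dx": 0, "dy": 0, "dz": 0.03, "wx": 0, "wy": 0, "wz": 0}, {"dx": 0, "dy": 0, "dz": 0.07, "wx": 0, "wy": 0, "wz": 0}, {"dx": 0, "dy": 0, "dz": 0.1, "wx": 0, "wy": 0, "wz": 0}, {"dx": 0, "dy": 0, "dz": 0.12, "wx": 0, "wy": 0, "wz": 0}, {"dx": 0, "dy": 0, "dz": 0.129, "wx": 0, "wy": 0, "wz": 0}, {"dx": 0, "dy": 0, "dz": 0.132, "wx": 0, "wy": 0, "wz": 0}, {"dx": 0, "dy": 0, "dz": 0.134, "wx": 0, "wy": 0, "wz": 0}, {"dx": 0, "dy": 0, "dz": 0.134, "wx": 0, "wy": 0, "wz": 0}, {"dx": 0, "dy": 0, "dz": 0.134, "wx": 0, "wy": 0, "wz": 0}]}}

```text
time_s: 19.7
tcp_pos: [0.4596, -0.3264, 0.0053]
ee_rot: [[-0.997, 0.075, 0.002], [0.075, 0.997, -0.001], [-0.002, -0.001, -1.0]]
wrist_force: [-0.5, -0.2, -0.6]
gripper_width: 0.249
```

Emit:
{"name": "drive_tool", "arguments": {"deltas": [{"dx": 0, "dy": 0, "dz": 0, "wx": 0, "wy": 0, "wz": 0}, {"dx": 0, "dy": 0, "dz": 0, "wx": 0, "wy": 0, "wz": 0}, {"dx": 0, "dy": 0, "dz": 0, "wx": 0, "wy": 0, "wz": 0}, {"dx": 0, "dy": 0, "dz": 0, "wx": 0, "wy": 0, "wz": 0}, {"dx": 0, "dy": 0, "dz": 0, "wx": 0, "wy": 0, "wz": 0}, {"dx": 0, "dy": 0, "dz": -0.03, "wx": 0, "wy": 0, "wz": 0}, {"dx": 0, "dy": 0, "dz": -0.08, "wx": 0, "wy": 0, "wz": 0}, {"dx": 0, "dy": 0, "dz": -0.13, "wx": 0, "wy": 0, "wz": 0}, {"dx": 0, "dy": 0, "dz": -0.16, "wx": 0, "wy": 0, "wz": 0}, {"dx": 0, "dy": 0, "dz": -0.16, "wx": 0, "wy": 0, "wz": 0}, {"dx": 0, "dy": 0, "dz": -0.16, "wx": 0, "wy": 0, "wz": 0}], "gripper": 0.45}}

```text
time_s: 20.8
tcp_pos: [0.4589, -0.3259, 0.1647]
ee_rot: [[-0.997, 0.075, 0.001], [0.075, 0.997, 0.0], [-0.001, 0.0, -1.0]]
wrist_force: [-0.2, -1.3, 0.0]
gripper_width: 0.449
```

```bash
python3 - <<'E'
from wt import *
tools("wrist","d3",.03); tools("top","d3t",.022)
plan(.6355,-.0255,.1,-103)
E
```

```text
orange [190 348 374  41] ctr [ 637.2 -279.6] size [431.7  52.5] axis 85.8
green [310 170  27 118] ctr [ 469.7 -327.3] size [ 26.2 120.2] axis 175.1
blue [382 175  26  75] ctr [ 456.2 -257.2] size [21.4 73.9] axis 175.3
orange [200  49  23  22] ctr [973.  329.1] size [57.9 61.5] axis 112.3
orange [330 166  38  18] ctr [655.5 -49.3] size [98.4 29.3] axis 77.6
green [434 139  23  29] ctr [ 720.3 -304.7] size [58.2 72.3] axis 172.2
green [451 249   9  20] ctr [ 436.5 -326.7] size [19.3 49.8] axis 174.6
t 20.9 tcp [ 0.4579 -0.3256  0.1628] phi 175.69 F [0.5 0.3 0.2] g 0.45
d [-0.1548  0.3125  0.0628] w [ 1.700e-01 -8.000e-02 -8.131e+01] rows>= 9.5
```

View pics/d3.png

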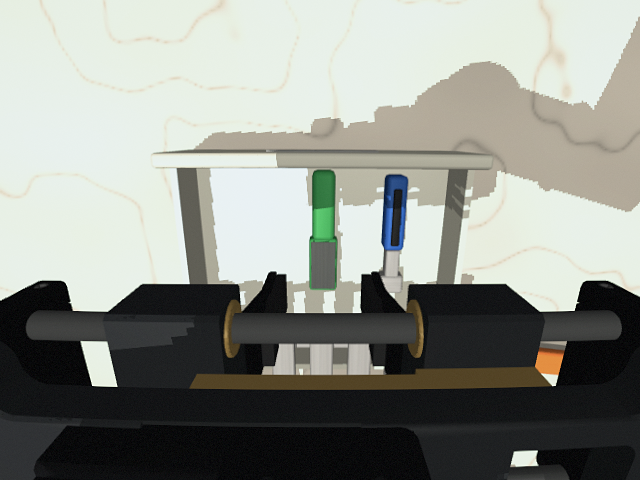

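View pics/d3t.png

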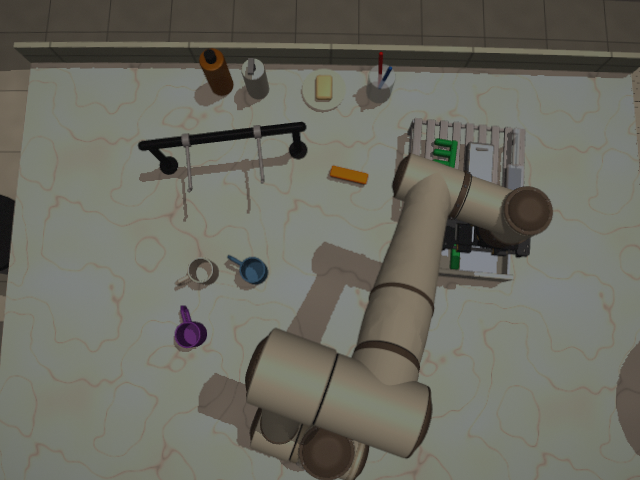

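Emit:
{"name": "drive_tool", "arguments": {"deltas": [{"dx": 0, "dy": 0.04, "dz": 0, "wx": 0, "wy": 0, "wz": -8}, {"dx": -0.01, "dy": 0.08, "dz": 0, "wx": 0, "wy": 0, "wz": -16}, {"dx": -0.03, "dy": 0.12, "dz": 0, "wx": 0, "wy": 0, "wz": -24}, {"dx": -0.06, "dy": 0.155, "dz": 0, "wx": 0, "wy": 0, "wz": -32}, {"dx": -0.09, "dy": 0.19, "dz": 0, "wx": 0, "wy": 0, "wz": -40}, {"dx": -0.12, "dy": 0.225, "dz": 0, "wx": 0, "wy": 0, "wz": -48}, {"dx": -0.15, "dy": 0.26, "dz": 0, "wx": 0, "wy": 0, "wz": -56}, {"dx": -0.17, "dy": 0.285, "dz": 0.02, "wx": 0, "wy": 0, "wz": -64}, {"dx": -0.177, "dy": 0.291, "dz": 0.04, "wx": 0, "wy": 0, "wz": -72}, {"dx": -0.177, "dy": 0.291, "dz": 0.06, "wx": 0, "wy": 0, "wz": -80}, {"dx": -0.177, "dy": 0.291, "dz": 0.06, "wx": 0, "wy": 0, "wz": -81.9}, {"dx": -0.177, "dy": 0.291, "dz": 0.06, "wx": 0, "wy": 0, "wz": -81.9}, {"dx": -0.177, "dy": 0.291, "dz": 0.06, "wx": 0, "wy": 0, "wz": -81.9}], "gripper": 0.7}}

```text
time_s: 22.2
tcp_pos: [0.6568, -0.0493, 0.1031]
ee_rot: [[-0.215, -0.977, -0.002], [-0.977, 0.215, -0.0], [0.001, 0.002, -1.0]]
wrist_force: [-0.1, 0.1, -0.3]
gripper_width: 0.697
```

```bash
python3 - <<'E'
from wt import *
tools("wrist","e1",.026)
plan(.6563,-.0495,-.0125,-102.4)
E
```

```text
orange [304 174  37 117] ctr [656.8 -51.7] size [98.1 29.2] axis 77.4
t 22.25 tcp [ 0.657  -0.0493  0.1038] phi -102.44 F [0.  0.3 0.8] g 0.695
d [0.0003 0.0006 0.1163] w [ 0.04 -0.02 -0.04] rows>= 2.3
```

View pics/e1.png

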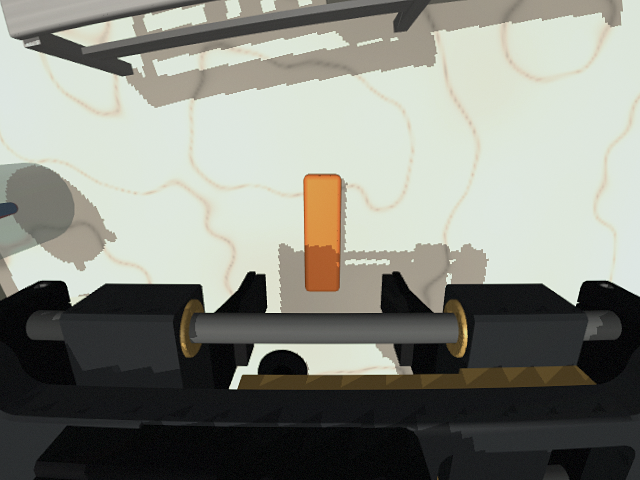

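Emit:
{"name": "drive_tool", "arguments": {"deltas": [{"dx": 0.001, "dy": 0, "dz": 0.04, "wx": 0, "wy": 0, "wz": 0}, {"dx": 0.001, "dy": 0, "dz": 0.075, "wx": 0, "wy": 0, "wz": 0}, {"dx": 0.001, "dy": 0, "dz": 0.1, "wx": 0, "wy": 0, "wz": 0}, {"dx": 0.001, "dy": 0, "dz": 0.11, "wx": 0, "wy": 0, "wz": 0}, {"dx": 0.001, "dy": 0, "dz": 0.115, "wx": 0, "wy": 0, "wz": 0}, {"dx": 0.001, "dy": 0, "dz": 0.115, "wx": 0, "wy": 0, "wz": 0}]}}

```text
time_s: 22.85
tcp_pos: [0.6575, -0.0502, -0.0102]
ee_rot: [[-0.215, -0.977, 0.001], [-0.977, 0.215, -0.0], [-0.0, -0.001, -1.0]]
wrist_force: [0.3, -0.2, -0.1]
gripper_width: 0.697
```

Emit:
{"name": "drive_tool", "arguments": {"deltas": [{"dx": 0, "dy": 0, "dz": 0, "wx": 0, "wy": 0, "wz": 0}, {"dx": 0, "dy": 0, "dz": 0, "wx": 0, "wy": 0, "wz": 0}, {"dx": 0, "dy": 0, "dz": 0, "wx": 0, "wy": 0, "wz": 0}, {"dx": 0, "dy": 0, "dz": 0, "wx": 0, "wy": 0, "wz": 0}, {"dx": 0, "dy": 0, "dz": 0, "wx": 0, "wy": 0, "wz": 0}, {"dx": 0, "dy": 0, "dz": 0, "wx": 0, "wy": 0, "wz": 0}, {"dx": 0, "dy": 0, "dz": 0, "wx": 0, "wy": 0, "wz": 0}, {"dx": 0, "dy": 0, "dz": 0, "wx": 0, "wy": 0, "wz": 0}, {"dx": 0, "dy": 0, "dz": 0, "wx": 0, "wy": 0, "wz": 0}, {"dx": 0, "dy": 0, "dz": 0, "wx": 0, "wy": 0, "wz": 0}], "gripper": 0}}

```text
time_s: 23.85
tcp_pos: [0.6571, -0.0501, -0.0104]
ee_rot: [[-0.214, -0.977, 0.001], [-0.977, 0.214, -0.0], [-0.0, -0.001, -1.0]]
wrist_force: [-0.9, -0.1, 3.5]
gripper_width: 0.344
```

Emit:
{"name": "drive_tool", "arguments": {"deltas": [{"dx": 0, "dy": 0, "dz": -0.03, "wx": 0, "wy": 0, "wz": 0}, {"dx": 0, "dy": 0.01, "dz": -0.07, "wx": 0, "wy": 0, "wz": 0}, {"dx": 0, "dy": 0.03, "dz": -0.11, "wx": 0, "wy": 0, "wz": 6}, {"dx": 0.01, "dy": 0.06, "dz": -0.145, "wx": 0, "wy": 0, "wz": 12}, {"dx": 0.03, "dy": 0.09, "dz": -0.17, "wx": 0, "wy": 0, "wz": 18}, {"dx": 0.07, "dy": 0.11, "dz": -0.175, "wx": 0, "wy": 0, "wz": 24}, {"dx": 0.11, "dy": 0.12, "dz": -0.175, "wx": 0, "wy": 0, "wz": 32}, {"dx": 0.15, "dy": 0.125, "dz": -0.175, "wx": 0, "wy": 0, "wz": 40}, {"dx": 0.19, "dy": 0.125, "dz": -0.175, "wx": 0, "wy": 0, "wz": 48}, {"dx": 0.23, "dy": 0.125, "dz": -0.175, "wx": 0, "wy": 0, "wz": 56}, {"dx": 0.27, "dy": 0.125, "dz": -0.175, "wx": 0, "wy": 0, "wz": 64}, {"dx": 0.31, "dy": 0.125, "dz": -0.175, "wx": 0, "wy": 0, "wz": 72}, {"dx": 0.35, "dy": 0.125, "dz": -0.17, "wx": 0, "wy": 0, "wz": 79}, {"dx": 0.37, "dy": 0.125, "dz": -0.16, "wx": 0, "wy": 0, "wz": 81.9}, {"dx": 0.381, "dy": 0.125, "dz": -0.15, "wx": 0, "wy": 0, "wz": 81.9}, {"dx": 0.381, "dy": 0.125, "dz": -0.15, "wx": 0, "wy": 0, "wz": 81.9}, {"dx": 0.381, "dy": 0.125, "dz": -0.15, "wx": 0, "wy": 0, "wz": 81.9}]}}

```text
time_s: 25.55
tcp_pos: [0.4529, -0.3947, 0.1386]
ee_rot: [[-0.997, 0.074, -0.001], [0.074, 0.997, 0.001], [0.001, 0.001, -1.0]]
wrist_force: [-0.5, 0.7, 0.3]
gripper_width: 0.338
```

```bash
python3 -c "
from go import *
plan(.4538,-.3958,.005,175.7); snap('wrist','e2')"
```

```text
t 25.55 tcp [ 0.4529 -0.3947  0.1386] phi 175.78 F [-0.5  0.7  0.3] g 0.338
d [-0.0011 -0.0011  0.1336] w [ 0.04 -0.07  0.08] rows>= 2.7
```

View pics/e2.png

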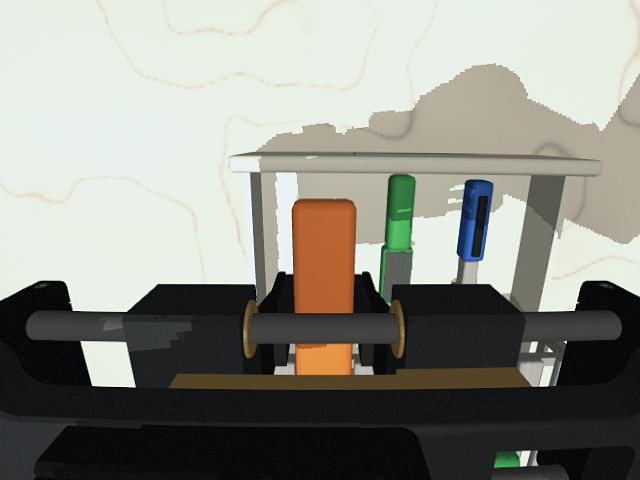

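Emit:
{"name": "drive_tool", "arguments": {"deltas": [{"dx": -0.001, "dy": -0.001, "dz": 0.03, "wx": 0, "wy": 0, "wz": 0}, {"dx": -0.001, "dy": -0.001, "dz": 0.07, "wx": 0, "wy": 0, "wz": 0}, {"dx": -0.001, "dy": -0.001, "dz": 0.1, "wx": 0, "wy": 0, "wz": 0}, {"dx": -0.001, "dy": -0.001, "dz": 0.12, "wx": 0, "wy": 0, "wz": 0}, {"dx": -0.001, "dy": -0.001, "dz": 0.129, "wx": 0, "wy": 0, "wz": 0}, {"dx": -0.001, "dy": -0.001, "dz": 0.132, "wx": 0, "wy": 0, "wz": 0}, {"dx": -0.001, "dy": -0.001, "dz": 0.134, "wx": 0, "wy": 0, "wz": 0}, {"dx": -0.001, "dy": -0.001, "dz": 0.134, "wx": 0, "wy": 0, "wz": 0}, {"dx": -0.001, "dy": -0.001, "dz": 0.134, "wx": 0, "wy": 0, "wz": 0}]}}

```text
time_s: 26.5
tcp_pos: [0.4547, -0.3968, 0.0065]
ee_rot: [[-0.997, 0.075, 0.002], [0.075, 0.997, -0.001], [-0.002, -0.001, -1.0]]
wrist_force: [0.8, -0.3, -0.8]
gripper_width: 0.345
```

Emit:
{"name": "drive_tool", "arguments": {"deltas": [{"dx": 0, "dy": 0, "dz": 0, "wx": 0, "wy": 0, "wz": 0}, {"dx": 0, "dy": 0, "dz": 0, "wx": 0, "wy": 0, "wz": 0}, {"dx": 0, "dy": 0, "dz": 0, "wx": 0, "wy": 0, "wz": 0}, {"dx": 0, "dy": 0, "dz": 0, "wx": 0, "wy": 0, "wz": 0}, {"dx": 0, "dy": 0, "dz": 0, "wx": 0, "wy": 0, "wz": 0}, {"dx": 0, "dy": 0, "dz": -0.03, "wx": 0, "wy": 0, "wz": 0}, {"dx": 0, "dy": 0, "dz": -0.08, "wx": 0, "wy": 0, "wz": 0}, {"dx": 0, "dy": 0, "dz": -0.13, "wx": 0, "wy": 0, "wz": 0}, {"dx": 0, "dy": 0, "dz": -0.16, "wx": 0, "wy": 0, "wz": 0}, {"dx": 0, "dy": 0, "dz": -0.16, "wx": 0, "wy": 0, "wz": 0}, {"dx": 0, "dy": 0, "dz": -0.16, "wx": 0, "wy": 0, "wz": 0}], "gripper": 0.55}}

```text
time_s: 27.6
tcp_pos: [0.454, -0.3963, 0.1657]
ee_rot: [[-0.997, 0.075, 0.001], [0.075, 0.997, -0.0], [-0.001, 0.0, -1.0]]
wrist_force: [-0.8, 0.5, -0.8]
gripper_width: 0.55
```

```bash
python3 - <<'E'
from wt import *
tools("wrist","e3",.034)
plan(.33,-.316,.16,175.7)
E
```

```text
orange [308 170  31 100] ctr [ 454.  -397.2] size [29.4 99.2] axis 176.4
orange [209 367 359  22] ctr [ 643.8 -333.1] size [419.8  26.5] axis 85.7
green [377 170  32 105] ctr [ 461.9 -328.4] size [ 27. 105.] axis 174.2
blue [449 175  32  74] ctr [ 455.1 -259.6] size [24.6 72.6] axis 175.3
t 27.65 tcp [ 0.4534 -0.3959  0.1643] phi 175.69 F [ 0.2  0.6 -1.2] g 0.548
d [0.129  0.0704 0.0046] w [ 0.07 -0.07 -0.01] rows>= 2.9
```

View pics/e3.png

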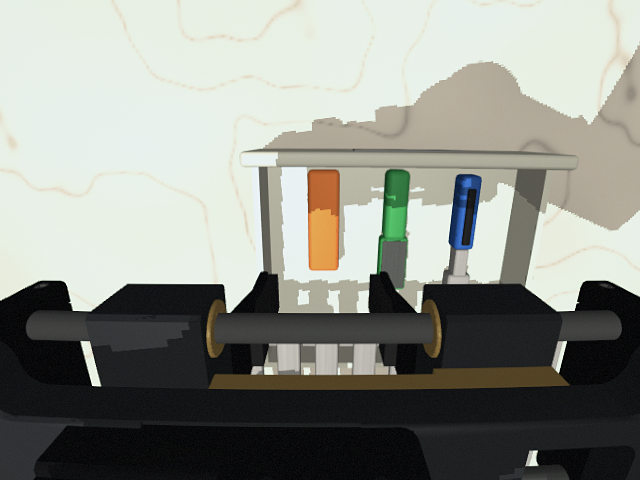

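Emit:
{"name": "drive_tool", "arguments": {"deltas": [{"dx": 0.04, "dy": 0.02, "dz": 0, "wx": 0, "wy": 0, "wz": 0}, {"dx": 0.08, "dy": 0.045, "dz": 0, "wx": 0, "wy": 0, "wz": 0}, {"dx": 0.109, "dy": 0.07, "dz": 0, "wx": 0, "wy": 0, "wz": 0}, {"dx": 0.109, "dy": 0.07, "dz": 0, "wx": 0, "wy": 0, "wz": 0}, {"dx": 0.109, "dy": 0.07, "dz": 0.04, "wx": 0, "wy": 0, "wz": 0}, {"dx": 0.109, "dy": 0.07, "dz": 0.08, "wx": 0, "wy": 0, "wz": 0}, {"dx": 0.109, "dy": 0.07, "dz": 0.115, "wx": 0, "wy": 0, "wz": 0}, {"dx": 0.109, "dy": 0.07, "dz": 0.129, "wx": 0, "wy": 0, "wz": 0}, {"dx": 0.109, "dy": 0.07, "dz": 0.129, "wx": 0, "wy": 0, "wz": 0}, {"dx": 0.109, "dy": 0.07, "dz": 0.129, "wx": 0, "wy": 0, "wz": 0}], "gripper": 0}}

```text
time_s: 28.65
tcp_pos: [0.3506, -0.3188, 0.0357]
ee_rot: [[-0.997, 0.075, -0.002], [0.075, 0.997, 0.0], [0.002, 0.0, -1.0]]
wrist_force: [0.3, 0.3, 0.7]
gripper_width: 0.006
```

```bash
python3 - <<'E'
from wt import *
plan(.5353,-.3318,.035,175.7)
s,im=snap("wrist","f1"); snap("scene","f1s")
E
```

```text
t 28.65 tcp [ 0.3506 -0.3188  0.0357] phi 175.73 F [0.3 0.3 0.7] g 0.006
d [-0.1851  0.0008  0.0004] w [ 0.01 -0.09  0.03] rows>= 3.7
```

View pics/f1s.png

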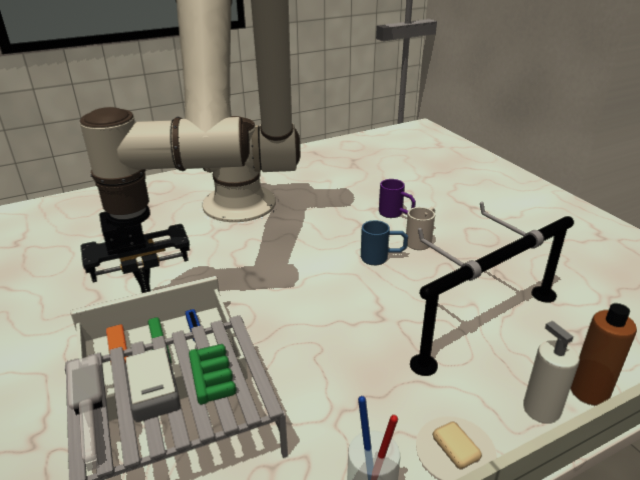

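View pics/f1.png

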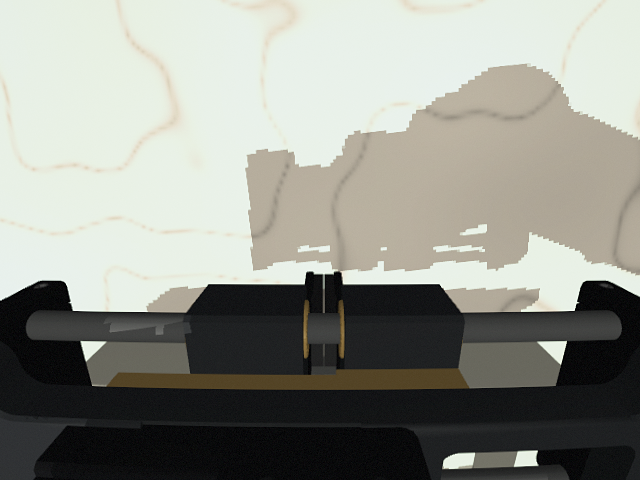

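Emit:
{"name": "drive_tool", "arguments": {"deltas": [{"dx": -0.01, "dy": 0, "dz": 0, "wx": 0, "wy": 0, "wz": 0}, {"dx": -0.015, "dy": 0, "dz": 0, "wx": 0, "wy": 0, "wz": 0}, {"dx": -0.018, "dy": 0, "dz": 0, "wx": 0, "wy": 0, "wz": 0}, {"dx": -0.021, "dy": 0, "dz": 0, "wx": 0, "wy": 0, "wz": 0}, {"dx": -0.024, "dy": 0, "dz": 0, "wx": 0, "wy": 0, "wz": 0}, {"dx": -0.027, "dy": 0, "dz": 0, "wx": 0, "wy": 0, "wz": 0}, {"dx": -0.03, "dy": 0, "dz": 0, "wx": 0, "wy": 0, "wz": 0}, {"dx": -0.033, "dy": 0, "dz": 0, "wx": 0, "wy": 0, "wz": 0}, {"dx": -0.036, "dy": 0, "dz": 0, "wx": 0, "wy": 0, "wz": 0}, {"dx": -0.04, "dy": 0, "dz": 0, "wx": 0, "wy": 0, "wz": 0}, {"dx": -0.044, "dy": 0, "dz": 0, "wx": 0, "wy": 0, "wz": 0}, {"dx": -0.049, "dy": 0, "dz": 0, "wx": 0, "wy": 0, "wz": 0}, {"dx": -0.054, "dy": 0, "dz": 0, "wx": 0, "wy": 0, "wz": 0}, {"dx": -0.06, "dy": 0, "dz": 0, "wx": 0, "wy": 0, "wz": 0}, {"dx": -0.066, "dy": 0, "dz": 0, "wx": 0, "wy": 0, "wz": 0}, {"dx": -0.072, "dy": 0, "dz": 0, "wx": 0, "wy": 0, "wz": 0}, {"dx": -0.078, "dy": 0, "dz": 0, "wx": 0, "wy": 0, "wz": 0}, {"dx": -0.084, "dy": 0, "dz": 0, "wx": 0, "wy": 0, "wz": 0}, {"dx": -0.09, "dy": 0, "dz": 0, "wx": 0, "wy": 0, "wz": 0}, {"dx": -0.096, "dy": 0, "dz": 0, "wx": 0, "wy": 0, "wz": 0}]}}

```text
time_s: 30.75
tcp_pos: [0.4468, -0.3258, 0.0362]
ee_rot: [[-0.997, 0.075, -0.0], [0.075, 0.997, 0.0], [0.0, 0.0, -1.0]]
wrist_force: [-2.3, -1.6, 0.5]
gripper_width: 0.006
```

Emit:
{"name": "drive_tool", "arguments": {"deltas": [{"dx": -0.006, "dy": 0, "dz": 0, "wx": 0, "wy": 0, "wz": 0}, {"dx": -0.012, "dy": 0, "dz": 0, "wx": 0, "wy": 0, "wz": 0}, {"dx": -0.018, "dy": 0, "dz": 0, "wx": 0, "wy": 0, "wz": 0}, {"dx": -0.024, "dy": 0, "dz": 0, "wx": 0, "wy": 0, "wz": 0}, {"dx": -0.03, "dy": 0, "dz": 0, "wx": 0, "wy": 0, "wz": 0}, {"dx": -0.035, "dy": 0, "dz": 0, "wx": 0, "wy": 0, "wz": 0}, {"dx": -0.04, "dy": 0, "dz": 0, "wx": 0, "wy": 0, "wz": 0}, {"dx": -0.045, "dy": 0, "dz": 0, "wx": 0, "wy": 0, "wz": 0}, {"dx": -0.049, "dy": 0, "dz": 0, "wx": 0, "wy": 0, "wz": 0}, {"dx": -0.053, "dy": 0, "dz": 0, "wx": 0, "wy": 0, "wz": 0}, {"dx": -0.056, "dy": 0, "dz": 0, "wx": 0, "wy": 0, "wz": 0}, {"dx": -0.059, "dy": 0, "dz": 0, "wx": 0, "wy": 0, "wz": 0}, {"dx": -0.062, "dy": 0, "dz": 0, "wx": 0, "wy": 0, "wz": 0}, {"dx": -0.065, "dy": 0, "dz": 0, "wx": 0, "wy": 0, "wz": 0}, {"dx": -0.068, "dy": 0, "dz": 0, "wx": 0, "wy": 0, "wz": 0}, {"dx": -0.07, "dy": 0, "dz": 0, "wx": 0, "wy": 0, "wz": 0}]}}

```text
time_s: 32.35
tcp_pos: [0.5164, -0.331, 0.0363]
ee_rot: [[-0.997, 0.075, 0.0], [0.075, 0.997, -0.0], [-0.0, -0.0, -1.0]]
wrist_force: [-2.6, -2.1, 0.2]
gripper_width: 0.007
```

```bash
python3 - <<'E'
from wt import *
plan(.5353,-.3318,.035,175.7)
snap("scene","f2s")
im=cv2.imread("pics/f2s.png"); cv2.imwrite("pics/f2z.png",cv2.resize(im[200:480,40:320],None,fx=2.1,fy=2.1))
E
```

```text
t 32.35 tcp [ 0.5164 -0.331   0.0363] phi 175.71 F [-2.6 -2.1  0.2] g 0.007
d [-0.0189  0.0007  0.0013] w [-0.01  0.01  0.01] rows>= 0.4
```

View pics/f2z.png

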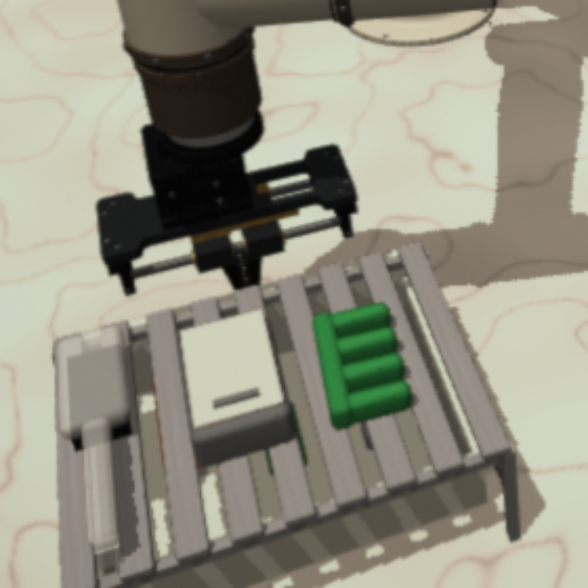

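Emit:
{"name": "drive_tool", "arguments": {"deltas": [{"dx": -0.002, "dy": 0, "dz": 0, "wx": 0, "wy": 0, "wz": 0}, {"dx": -0.004, "dy": 0, "dz": 0, "wx": 0, "wy": 0, "wz": 0}, {"dx": -0.006, "dy": 0, "dz": 0, "wx": 0, "wy": 0, "wz": 0}, {"dx": -0.008, "dy": 0, "dz": 0, "wx": 0, "wy": 0, "wz": 0}, {"dx": -0.01, "dy": 0, "dz": 0, "wx": 0, "wy": 0, "wz": 0}, {"dx": -0.012, "dy": 0, "dz": 0, "wx": 0, "wy": 0, "wz": 0}, {"dx": -0.013, "dy": 0, "dz": 0, "wx": 0, "wy": 0, "wz": 0}, {"dx": -0.014, "dy": 0, "dz": 0, "wx": 0, "wy": 0, "wz": 0}]}}

```text
time_s: 33.2
tcp_pos: [0.5302, -0.332, 0.0363]
ee_rot: [[-0.997, 0.075, -0.0], [0.075, 0.997, -0.0], [-0.0, -0.0, -1.0]]
wrist_force: [-2.0, -1.0, -0.4]
gripper_width: 0.003
```

Emit:
{"name": "drive_tool", "arguments": {"deltas": [{"dx": -0.001, "dy": 0, "dz": 0, "wx": 0, "wy": 0, "wz": 0}, {"dx": -0.002, "dy": 0, "dz": 0, "wx": 0, "wy": 0, "wz": 0}, {"dx": -0.003, "dy": 0, "dz": 0, "wx": 0, "wy": 0, "wz": 0}]}}

```text
time_s: 33.5
tcp_pos: [0.5331, -0.3323, 0.0363]
ee_rot: [[-0.997, 0.075, 0.0], [0.075, 0.997, -0.0], [-0.0, -0.0, -1.0]]
wrist_force: [-1.7, -1.8, 0.3]
gripper_width: 0.009
```

Emit:
{"name": "drive_tool", "arguments": {"deltas": [{"dx": -0.001, "dy": 0, "dz": 0, "wx": 0, "wy": 0, "wz": 0}, {"dx": -0.002, "dy": 0, "dz": 0, "wx": 0, "wy": 0, "wz": 0}]}}

```text
time_s: 33.7
tcp_pos: [0.5351, -0.3325, 0.0363]
ee_rot: [[-0.997, 0.075, 0.0], [0.075, 0.997, -0.0], [-0.0, -0.0, -1.0]]
wrist_force: [-1.5, -1.3, -0.8]
gripper_width: 0.005
```

Emit:
{"name": "drive_tool", "arguments": {"deltas": [{"dx": -0.001, "dy": 0, "dz": 0, "wx": 0, "wy": 0, "wz": 0}, {"dx": -0.002, "dy": 0, "dz": 0, "wx": 0, "wy": 0, "wz": 0}]}}

```text
time_s: 33.9
tcp_pos: [0.5362, -0.3325, 0.0362]
ee_rot: [[-0.997, 0.075, -0.002], [0.075, 0.997, 0.0], [0.002, 0.0, -1.0]]
wrist_force: [-6.4, -1.0, 2.5]
gripper_width: 0.007
```

Emit:
{"name": "drive_tool", "arguments": {"deltas": [{"dx": -0.001, "dy": 0, "dz": 0, "wx": 0, "wy": 0, "wz": 0}, {"dx": -0.001, "dy": 0, "dz": 0, "wx": 0, "wy": 0, "wz": 0}, {"dx": -0.001, "dy": 0, "dz": 0, "wx": 0, "wy": 0, "wz": 0}]}}

```text
time_s: 34.2
tcp_pos: [0.5361, -0.3324, 0.0363]
ee_rot: [[-0.997, 0.075, -0.004], [0.075, 0.997, 0.001], [0.004, 0.001, -1.0]]
wrist_force: [-5.1, -2.1, 3.3]
gripper_width: 0.005
```

Emit:
{"name": "drive_tool", "arguments": {"deltas": [{"dx": 0.005, "dy": 0, "dz": 0, "wx": 0, "wy": 0, "wz": 0}, {"dx": 0.02, "dy": 0, "dz": 0, "wx": 0, "wy": 0, "wz": 0}, {"dx": 0.05, "dy": 0, "dz": -0.02, "wx": 0, "wy": 0, "wz": 0}, {"dx": 0.06, "dy": 0, "dz": -0.07, "wx": 0, "wy": 0, "wz": 0}, {"dx": 0.06, "dy": 0, "dz": -0.12, "wx": 0, "wy": 0, "wz": 0}, {"dx": 0.06, "dy": 0.04, "dz": -0.16, "wx": 0, "wy": 0, "wz": 0}, {"dx": 0.06, "dy": 0.09, "dz": -0.18, "wx": 0, "wy": 0, "wz": -8}, {"dx": 0.06, "dy": 0.14, "dz": -0.18, "wx": 0, "wy": 0, "wz": -16}, {"dx": 0.06, "dy": 0.19, "dz": -0.18, "wx": 0, "wy": 0, "wz": -24}, {"dx": 0.06, "dy": 0.24, "dz": -0.18, "wx": 0, "wy": 0, "wz": -32}, {"dx": 0.06, "dy": 0.29, "dz": -0.18, "wx": 0, "wy": 0, "wz": -40}, {"dx": 0.06, "dy": 0.3, "dz": -0.18, "wx": 0, "wy": 0, "wz": -48}, {"dx": 0.06, "dy": 0.3, "dz": -0.18, "wx": 0, "wy": 0, "wz": -56}, {"dx": 0.06, "dy": 0.3, "dz": -0.18, "wx": 0, "wy": 0, "wz": -56}], "gripper": 1}}

```text
time_s: 35.6
tcp_pos: [0.5014, -0.0274, 0.2167]
ee_rot: [[-0.618, -0.786, 0.003], [-0.786, 0.618, 0.001], [-0.003, -0.001, -1.0]]
wrist_force: [0.3, 0.5, -0.2]
gripper_width: 0.996
```

```bash
python3 - <<'E'
from wt import *
plan(.4,.30,.2,-60)
s,im=snap("top","g1t"); snap("scene","g1s")
c=cam("top")
cv2.imwrite("pics/g1z.png",cv2.convertScaleAbs(np.vstack([cv2.resize(im[100:235,380:560,::-1],None,fx=4,fy=4,interpolation=cv2.INTER_CUBIC)]),alpha=1.4))
s2=cv2.imread("pics/g1s.png"); cv2.imwrite("pics/g1sz.png",cv2.resize(s2[230:480,40:320],None,fx=2.4,fy=2.4,interpolation=cv2.INTER_CUBIC))
E
```

```text
t 35.6 tcp [ 0.5014 -0.0274  0.2167] phi -128.16 F [ 0.3  0.5 -0.2] g 0.996
d [-0.1947  0.2821  0.0168] w [ -0.15   0.08 -68.16] rows>= 7.9
```

View pics/g1t.png

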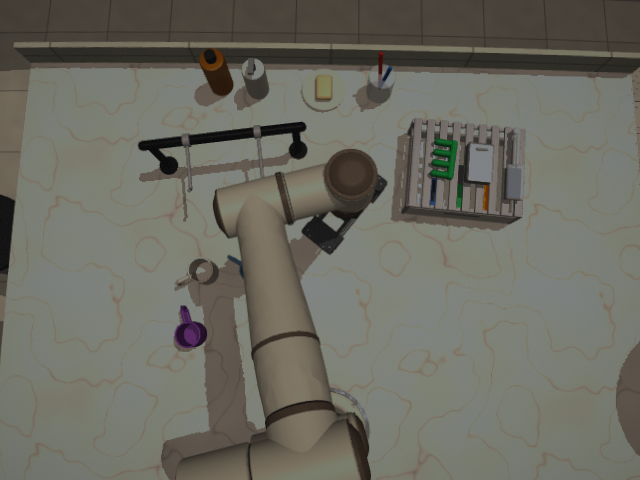

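View pics/g1z.png

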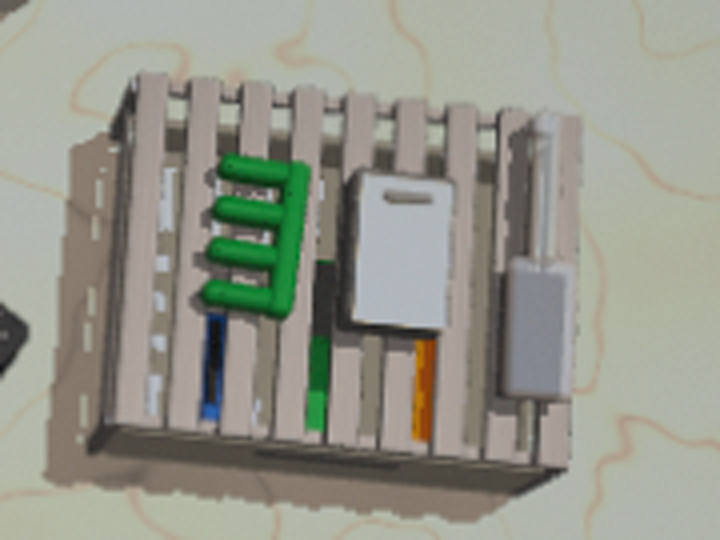

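View pics/g1sz.png

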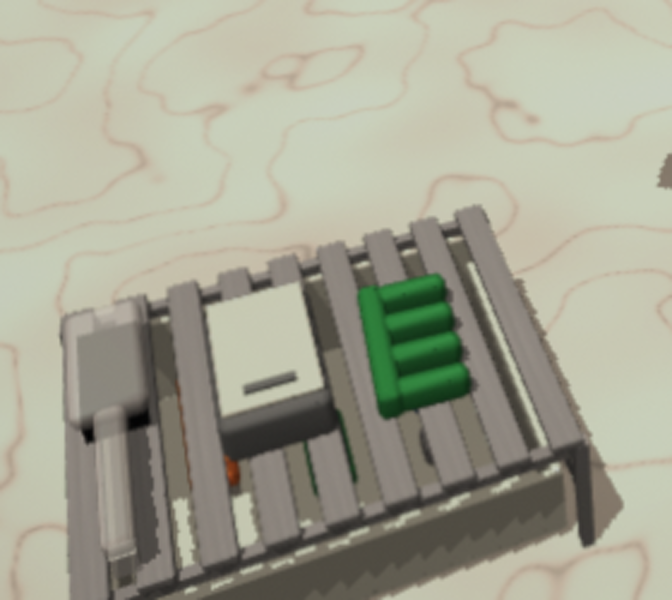

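```bash
python3 -c "
from go import *
plan(.391,.315,.15,-62.8)"
```

```text
t 35.7 tcp [ 0.501  -0.0286  0.2164] phi -128.44 F [-0.1 -0.3  0.2] g 0.998
d [-0.2006  0.2998  0.0665] w [-8.000e-02  5.000e-02 -6.564e+01] rows>= 7.6
```

Emit:
{"name": "drive_tool", "arguments": {"deltas": [{"dx": -0.025, "dy": 0.035, "dz": 0, "wx": 0, "wy": 0, "wz": -8}, {"dx": -0.05, "dy": 0.07, "dz": 0, "wx": 0, "wy": 0, "wz": -16}, {"dx": -0.08, "dy": 0.115, "dz": 0.01, "wx": 0, "wy": 0, "wz": -24}, {"dx": -0.11, "dy": 0.16, "dz": 0.02, "wx": 0, "wy": 0, "wz": -32}, {"dx": -0.135, "dy": 0.2, "dz": 0.03, "wx": 0, "wy": 0, "wz": -40}, {"dx": -0.16, "dy": 0.24, "dz": 0.045, "wx": 0, "wy": 0, "wz": -48}, {"dx": -0.185, "dy": 0.28, "dz": 0.06, "wx": 0, "wy": 0, "wz": -56}, {"dx": -0.2, "dy": 0.3, "dz": 0.066, "wx": 0, "wy": 0, "wz": -63}, {"dx": -0.2, "dy": 0.3, "dz": 0.066, "wx": 0, "wy": 0, "wz": -65.6}, {"dx": -0.2, "dy": 0.3, "dz": 0.066, "wx": 0, "wy": 0, "wz": -65.6}, {"dx": -0.2, "dy": 0.3, "dz": 0.066, "wx": 0, "wy": 0, "wz": -65.6}]}}

```text
time_s: 36.8
tcp_pos: [0.3895, 0.3135, 0.1503]
ee_rot: [[0.456, -0.89, 0.0], [-0.89, -0.456, 0.0], [-0.0, -0.0, -1.0]]
wrist_force: [0.5, 0.5, 0.0]
gripper_width: 1.0
```

```bash
python3 - <<'E'
from wt import *
plan(.391,.315,.028,-62.8)
s,im=snap("wrist","h1"); c=cam("wrist",s)
z=im[:,:,::-1].copy()
th=np.arange(0,360,10); C=np.array([.391,.315,.085])
for p in proj(c,[C+[.032*np.cos(np.radians(a)),.032*np.sin(np.radians(a)),0] for a in th]): cv2.circle(z,tuple(int(v) for v in p),2,(0,0,255),-1)
h=117.2
for p in proj(c,[[.391+.075*np.cos(np.radians(h)),.315+.075*np.sin(np.radians(h)),zz] for zz in (.03,.046,.065)]): cv2.circle(z,tuple(int(v) for v in p),3,(255,0,0),-1)
cv2.imwrite("pics/h1z.png",z)
E
```

```text
t 36.8 tcp [0.3895 0.3135 0.1503] phi -62.89 F [0.5 0.5 0. ] g 1.0
d [-0.0006 -0.002   0.1223] w [-0.02  0.02 -0.09] rows>= 2.4
```

View pics/h1z.png

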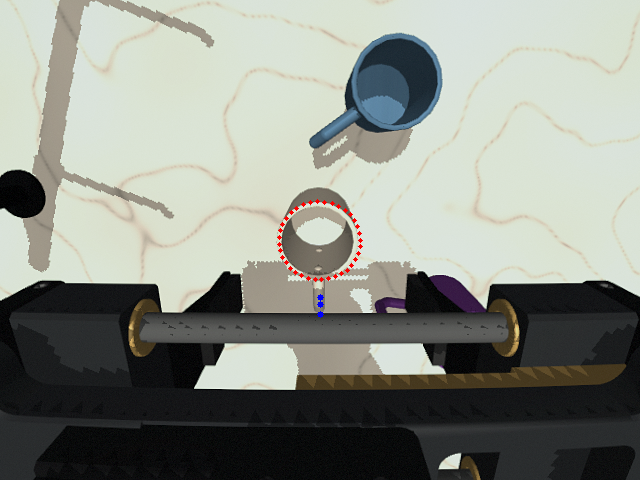

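```bash
python3 - <<'E'
import cv2,numpy as np
a=cv2.imread("pics/h1.png")[170:320,250:390]; b=cv2.imread("pics/h1z.png")[170:320,250:390]
cv2.imwrite("pics/h1y.png",np.hstack([cv2.resize(cv2.convertScaleAbs(x,alpha=.9),None,fx=2.8,fy=4,interpolation=cv2.INTER_CUBIC) for x in (a,b)]))
E
```

```text
(no output)
```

View pics/h1y.png

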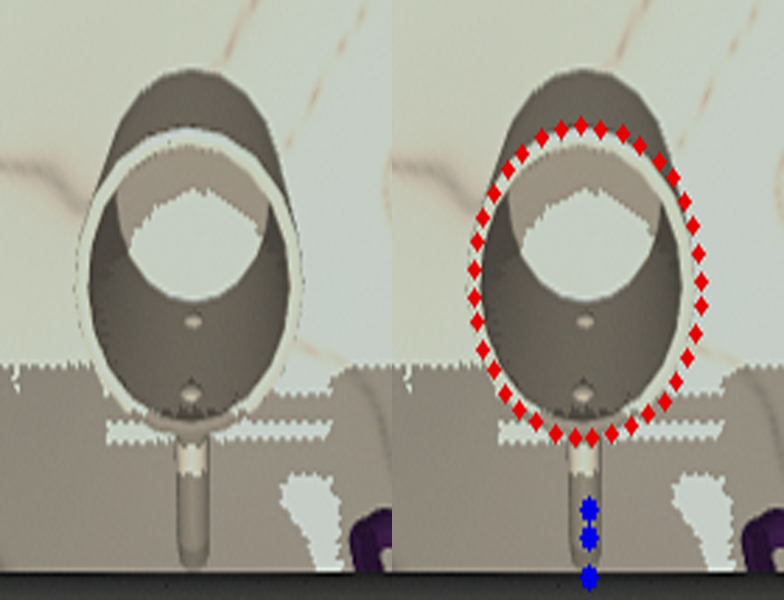

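Emit:
{"name": "drive_tool", "arguments": {"deltas": [{"dx": -0.001, "dy": -0.001, "dz": 0.03, "wx": 0, "wy": 0, "wz": 0}, {"dx": -0.001, "dy": -0.001, "dz": 0.06, "wx": 0, "wy": 0, "wz": 0}, {"dx": -0.001, "dy": -0.001, "dz": 0.085, "wx": 0, "wy": 0, "wz": 0}, {"dx": -0.001, "dy": -0.001, "dz": 0.105, "wx": 0, "wy": 0, "wz": 0}, {"dx": -0.001, "dy": -0.001, "dz": 0.117, "wx": 0, "wy": 0, "wz": 0}, {"dx": -0.001, "dy": -0.001, "dz": 0.122, "wx": 0, "wy": 0, "wz": 0}, {"dx": -0.001, "dy": -0.001, "dz": 0.122, "wx": 0, "wy": 0, "wz": 0}]}}

```text
time_s: 37.55
tcp_pos: [0.3898, 0.3146, 0.0281]
ee_rot: [[0.457, -0.889, -0.0], [-0.889, -0.457, -0.001], [0.0, 0.0, -1.0]]
wrist_force: [-0.2, -0.3, -0.6]
gripper_width: 0.999
```

Emit:
{"name": "drive_tool", "arguments": {"deltas": [{"dx": 0, "dy": 0, "dz": 0, "wx": 0, "wy": 0, "wz": 0}, {"dx": 0, "dy": 0, "dz": 0, "wx": 0, "wy": 0, "wz": 0}, {"dx": 0, "dy": 0, "dz": 0, "wx": 0, "wy": 0, "wz": 0}, {"dx": 0, "dy": 0, "dz": 0, "wx": 0, "wy": 0, "wz": 0}, {"dx": 0, "dy": 0, "dz": 0, "wx": 0, "wy": 0, "wz": 0}, {"dx": 0, "dy": 0, "dz": 0, "wx": 0, "wy": 0, "wz": 0}, {"dx": 0, "dy": 0, "dz": 0, "wx": 0, "wy": 0, "wz": 0}], "gripper": 0}}

```text
time_s: 38.25
tcp_pos: [0.3906, 0.3165, 0.0292]
ee_rot: [[0.459, -0.888, 0.002], [-0.888, -0.459, 0.002], [-0.001, -0.003, -1.0]]
wrist_force: [2.3, 0.7, 5.3]
gripper_width: 0.711
```

```bash
python3 -c "
from go import *
plan(.391,.315,.028,-62.8); snap('scene','h2s')"
```

```text
t 38.25 tcp [0.3906 0.3165 0.0292] phi -62.65 F [2.3 0.7 5.3] g 0.711
d [0.0015 0.0003 0.0012] w [-0.18  0.06  0.15] rows>= 0.0
```

View pics/h2s.png

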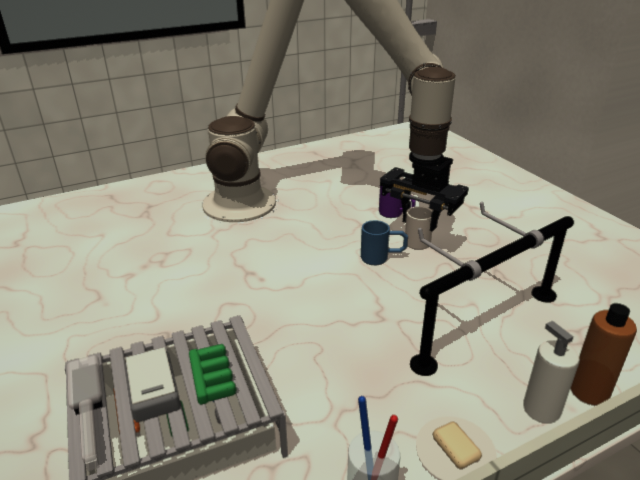

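Emit:
{"name": "drive_tool", "arguments": {"deltas": [{"dx": 0, "dy": 0, "dz": -0.01, "wx": 0, "wy": 0, "wz": 0}, {"dx": 0, "dy": 0, "dz": -0.03, "wx": 0, "wy": 0, "wz": 0}, {"dx": 0, "dy": 0, "dz": -0.055, "wx": 0, "wy": 0, "wz": 0}, {"dx": 0, "dy": 0, "dz": -0.085, "wx": 0, "wy": 0, "wz": 0}, {"dx": 0, "dy": 0, "dz": -0.11, "wx": 0, "wy": 0, "wz": 0}, {"dx": 0, "dy": 0, "dz": -0.13, "wx": 0, "wy": 0, "wz": 0}, {"dx": 0, "dy": 0, "dz": -0.1385, "wx": 0, "wy": 0, "wz": 0}, {"dx": 0.01, "dy": -0.011, "dz": -0.1385, "wx": 0, "wy": 0, "wz": 5}, {"dx": 0.025, "dy": -0.027, "dz": -0.1385, "wx": 0, "wy": 0, "wz": 10}, {"dx": 0.045, "dy": -0.049, "dz": -0.1385, "wx": 0, "wy": 0, "wz": 15}, {"dx": 0.065, "dy": -0.071, "dz": -0.1385, "wx": 0, "wy": 0, "wz": 19.2}, {"dx": 0.085, "dy": -0.093, "dz": -0.1385, "wx": 0, "wy": 0, "wz": 19.2}, {"dx": 0.1, "dy": -0.109, "dz": -0.1385, "wx": 0, "wy": 0, "wz": 19.2}, {"dx": 0.108, "dy": -0.118, "dz": -0.1385, "wx": 0, "wy": 0, "wz": 19.2}, {"dx": 0.108, "dy": -0.118, "dz": -0.1385, "wx": 0, "wy": 0, "wz": 19.2}, {"dx": 0.108, "dy": -0.118, "dz": -0.1385, "wx": 0, "wy": 0, "wz": 19.2}, {"dx": 0.108, "dy": -0.118, "dz": -0.1385, "wx": 0, "wy": 0, "wz": 19.2}]}}

```text
time_s: 40.0
tcp_pos: [0.5427, 0.2736, 0.1666]
ee_rot: [[0.142, -0.99, -0.001], [-0.99, -0.142, -0.0], [0.0, 0.001, -1.0]]
wrist_force: [-0.1, 0.4, -1.3]
gripper_width: 0.712
```

```bash
python3 - <<'E'
from go import *
plan(.5448,.2732,.1665,-82)
for n in ("scene","top","wrist"): snap(n,"h3"+n[0])
a=cv2.imread("pics/h3s.png")[150:330,360:600]; cv2.imwrite("pics/h3sz.png",cv2.convertScaleAbs(cv2.resize(a,None,fx=3.2,fy=3.2,interpolation=cv2.INTER_CUBIC),alpha=1.3))
E
```

```text
t 40.0 tcp [0.5427 0.2736 0.1666] phi -81.84 F [-0.1  0.4 -1.3] g 0.712
d [ 0.0007 -0.002   0.0001] w [ 0.06 -0.01  0.16] rows>= 0.0
```

View pics/h3sz.png

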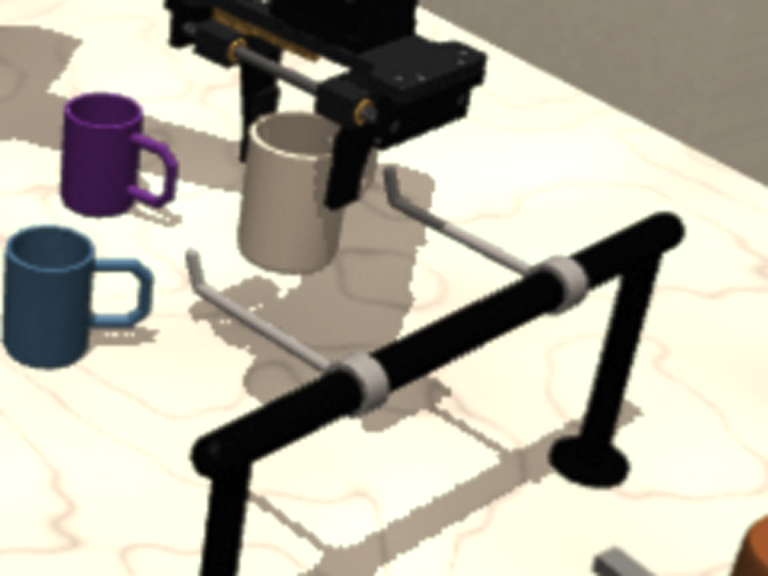

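View pics/h3w.png

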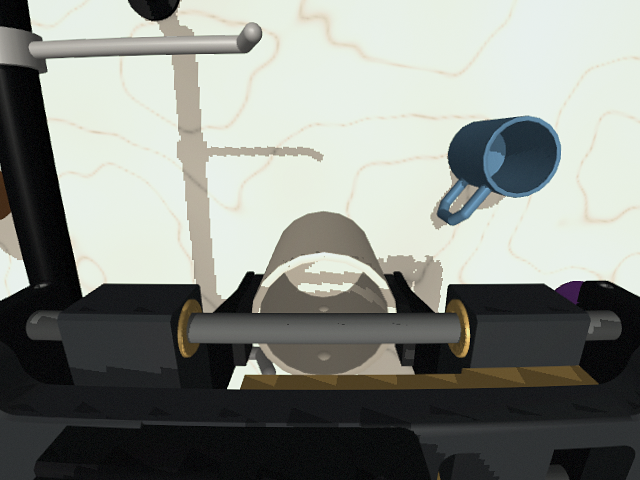

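View pics/h3t.png

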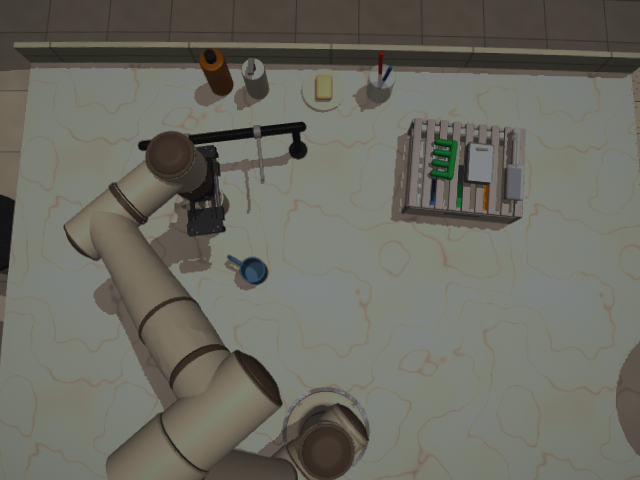

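```bash
python3 - <<'E'
from go import *
s=r.sense(); c=cam("wrist",s); R=s["ee_rot"]; t=s["tcp_pos"]
print("tip1",plane(c,[(251,33)],.195), "base/ring", plane(c,[(36,48)],.175))
im=cv2.imread("pics/h3w.png")
for dx in (0,):
    for a in range(0,360,10):
        p=proj(c,[t+R@np.array([dx+.032*np.cos(np.radians(a)),.032*np.sin(np.radians(a)),-.0565])])[0]; cv2.circle(im,(int(p[0]),int(p[1])),2,(0,0,255),-1)
ux=np.array([.990,.139,0]);
for H in ((.6259,.1633,.175),(.6022,.3317,.175)):
    for k in (-.034,0,.05,.09):
        p=proj(c,[np.array(H)+k*ux])[0]; cv2.circle(im,(int(p[0]),int(p[1])),3,(255,0,0),-1) if abs(p).max()<2000 else 0
    p=proj(c,[np.array(H)-.034*ux+[0,0,.022]])[0]; cv2.circle(im,(int(p[0]),int(p[1])),3,(0,255,0),-1)
cv2.imwrite("pics/h3wz.png",im)
E
```

```text
tip1 [[0.59003827 0.15825035 0.195     ]] base/ring [[0.70135846 0.17211937 0.175     ]]
```

View pics/h3wz.png

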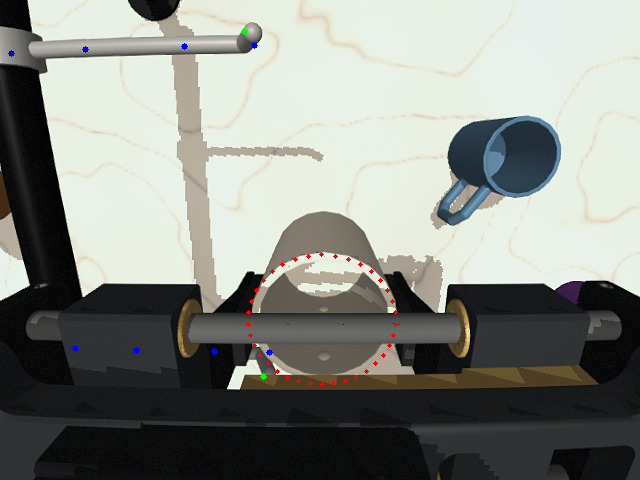

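Emit:
{"name": "drive_tool", "arguments": {"deltas": [{"dx": 0.001, "dy": -0.004, "dz": 0, "wx": 0, "wy": 0, "wz": 0}, {"dx": 0.001, "dy": -0.008, "dz": 0, "wx": 0, "wy": 0, "wz": 0}, {"dx": 0.001, "dy": -0.012, "dz": 0, "wx": 0, "wy": 0, "wz": 0}, {"dx": 0.001, "dy": -0.016, "dz": 0, "wx": 0, "wy": 0, "wz": 0}, {"dx": 0.001, "dy": -0.02, "dz": 0, "wx": 0, "wy": 0, "wz": 0}, {"dx": 0.001, "dy": -0.024, "dz": 0, "wx": 0, "wy": 0, "wz": 0}, {"dx": 0.001, "dy": -0.028, "dz": 0, "wx": 0, "wy": 0, "wz": 0}, {"dx": 0.001, "dy": -0.032, "dz": 0, "wx": 0, "wy": 0, "wz": 0}]}}

```text
time_s: 40.95
tcp_pos: [0.5761, 0.277, 0.1667]
ee_rot: [[0.141, -0.99, -0.0], [-0.99, -0.141, -0.0], [0.0, 0.0, -1.0]]
wrist_force: [0.6, -0.3, -1.8]
gripper_width: 0.717
```

```bash
python3 - <<'E'
from go import *
plan(.6092,.2822,.1665,-82)
snap("scene","h4s")
a=cv2.imread("pics/h4s.png")[150:290,400:580]; cv2.imwrite("pics/h4sz.png",cv2.convertScaleAbs(cv2.resize(a,None,fx=4.2,fy=4.2,interpolation=cv2.INTER_CUBIC),alpha=1.5))
E
```

```text
t 40.95 tcp [0.5761 0.277  0.1667] phi -81.9 F [ 0.6 -0.3 -1.8] g 0.717
d [-0.0005 -0.0335  0.0002] w [ 0.01 -0.    0.1 ] rows>= 0.7
```

View pics/h4sz.png

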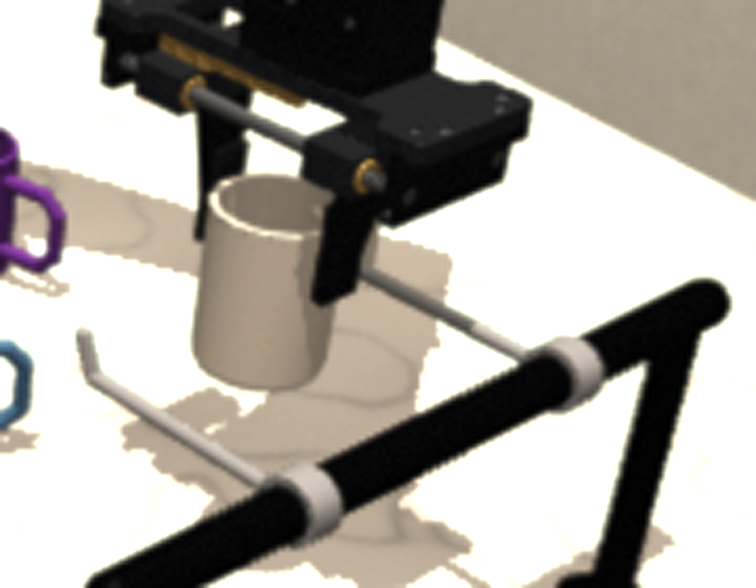

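Emit:
{"name": "drive_tool", "arguments": {"deltas": [{"dx": 0, "dy": -0.004, "dz": 0, "wx": 0, "wy": 0, "wz": 0}, {"dx": 0, "dy": -0.008, "dz": 0, "wx": 0, "wy": 0, "wz": 0}, {"dx": 0, "dy": -0.012, "dz": 0, "wx": 0, "wy": 0, "wz": 0}, {"dx": 0, "dy": -0.016, "dz": 0, "wx": 0, "wy": 0, "wz": 0}, {"dx": 0, "dy": -0.02, "dz": 0, "wx": 0, "wy": 0, "wz": 0}, {"dx": 0, "dy": -0.024, "dz": 0, "wx": 0, "wy": 0, "wz": 0}, {"dx": 0, "dy": -0.028, "dz": 0, "wx": 0, "wy": 0, "wz": 0}, {"dx": 0, "dy": -0.032, "dz": 0, "wx": 0, "wy": 0, "wz": 0}, {"dx": 0, "dy": -0.034, "dz": 0, "wx": 0, "wy": 0, "wz": 0}, {"dx": 0, "dy": -0.034, "dz": 0, "wx": 0, "wy": 0, "wz": 0}]}}

```text
time_s: 42.0
tcp_pos: [0.6096, 0.2817, 0.1666]
ee_rot: [[0.141, -0.99, -0.0], [-0.99, -0.141, -0.0], [0.0, 0.0, -1.0]]
wrist_force: [-1.5, -0.3, -1.4]
gripper_width: 0.713
```

```bash
python3 - <<'E'
from go import *
plan(.6092,.2822,.1425,-82)
snap("scene","h5s"); snap("wrist","h5w"); snap("top","h5t")
a=cv2.imread("pics/h5s.png")[150:290,400:580]; cv2.imwrite("pics/h5sz.png",cv2.convertScaleAbs(cv2.resize(a,None,fx=4.2,fy=4.2,interpolation=cv2.INTER_CUBIC),alpha=1.5))
E
```

```text
t 42.0 tcp [0.6096 0.2817 0.1666] phi -81.9 F [-1.5 -0.3 -1.4] g 0.713
d [-0.0005  0.0004  0.0241] w [ 0.01 -0.    0.1 ] rows>= 0.5
```

View pics/h5sz.png

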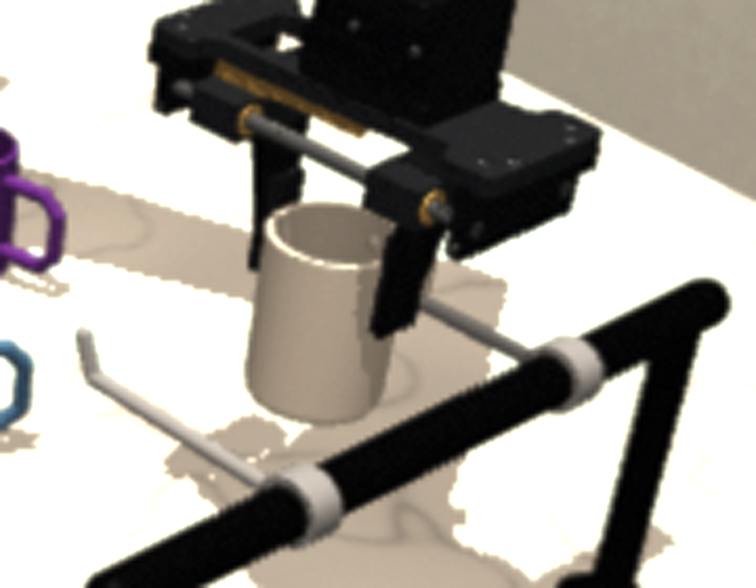

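View pics/h5w.png

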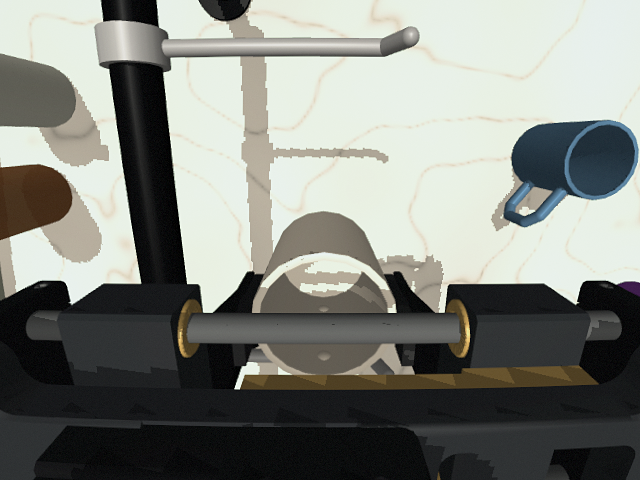

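Emit:
{"name": "drive_tool", "arguments": {"deltas": [{"dx": 0, "dy": 0, "dz": 0.004, "wx": 0, "wy": 0, "wz": 0}, {"dx": 0, "dy": 0, "dz": 0.008, "wx": 0, "wy": 0, "wz": 0}, {"dx": 0, "dy": 0, "dz": 0.012, "wx": 0, "wy": 0, "wz": 0}, {"dx": 0, "dy": 0, "dz": 0.015, "wx": 0, "wy": 0, "wz": 0}, {"dx": 0, "dy": 0, "dz": 0.018, "wx": 0, "wy": 0, "wz": 0}, {"dx": 0, "dy": 0, "dz": 0.02, "wx": 0, "wy": 0, "wz": 0}, {"dx": 0, "dy": 0, "dz": 0.021, "wx": 0, "wy": 0, "wz": 0}]}}

```text
time_s: 42.85
tcp_pos: [0.6093, 0.2817, 0.1454]
ee_rot: [[0.141, -0.99, -0.0], [-0.99, -0.141, -0.0], [0.0, 0.0, -1.0]]
wrist_force: [0.1, 0.3, -1.1]
gripper_width: 0.712
```

Emit:
{"name": "drive_tool", "arguments": {"deltas": [{"dx": 0, "dy": 0, "dz": 0.001, "wx": 0, "wy": 0, "wz": 0}, {"dx": 0, "dy": 0, "dz": 0.002, "wx": 0, "wy": 0, "wz": 0}]}}

```text
time_s: 43.05
tcp_pos: [0.6095, 0.2818, 0.1439]
ee_rot: [[0.141, -0.99, 0.0], [-0.99, -0.141, 0.0], [-0.0, -0.0, -1.0]]
wrist_force: [0.2, 0.5, -2.8]
gripper_width: 0.711
```

Emit:
{"name": "drive_tool", "arguments": {"deltas": [{"dx": 0, "dy": 0, "dz": 0.001, "wx": 0, "wy": 0, "wz": 0}, {"dx": 0, "dy": 0, "dz": 0.002, "wx": 0, "wy": 0, "wz": 0}]}}

```text
time_s: 43.25
tcp_pos: [0.6096, 0.2818, 0.1426]
ee_rot: [[0.141, -0.99, 0.001], [-0.99, -0.141, 0.0], [-0.0, -0.001, -1.0]]
wrist_force: [-2.2, -1.4, 2.6]
gripper_width: 0.718
```

Emit:
{"name": "drive_tool", "arguments": {"deltas": [{"dx": 0, "dy": 0, "dz": 0.001, "wx": 0, "wy": 0, "wz": 0}, {"dx": 0, "dy": 0, "dz": 0.0015, "wx": 0, "wy": 0, "wz": 0}]}}

```text
time_s: 43.45
tcp_pos: [0.6098, 0.2819, 0.142]
ee_rot: [[0.142, -0.99, 0.002], [-0.99, -0.142, 0.001], [-0.0, -0.002, -1.0]]
wrist_force: [-3.1, -0.7, 5.6]
gripper_width: 0.716
```

Emit:
{"name": "drive_tool", "arguments": {"deltas": [{"dx": 0, "dy": 0, "dz": 0, "wx": 0, "wy": 0, "wz": 0}, {"dx": 0, "dy": 0, "dz": 0, "wx": 0, "wy": 0, "wz": 0}, {"dx": 0, "dy": 0, "dz": 0, "wx": 0, "wy": 0, "wz": 0}, {"dx": 0, "dy": 0, "dz": 0, "wx": 0, "wy": 0, "wz": 0}, {"dx": 0, "dy": 0, "dz": 0, "wx": 0, "wy": 0, "wz": 0}, {"dx": 0, "dy": 0, "dz": -0.02, "wx": 0, "wy": 0, "wz": 0}, {"dx": 0, "dy": 0, "dz": -0.05, "wx": 0, "wy": 0, "wz": 0}, {"dx": 0, "dy": 0, "dz": -0.09, "wx": 0, "wy": 0, "wz": 0}, {"dx": 0, "dy": 0, "dz": -0.12, "wx": 0, "wy": 0, "wz": 0}, {"dx": 0, "dy": 0, "dz": -0.12, "wx": 0, "wy": 0, "wz": 0}], "gripper": 1}}

```text
time_s: 44.45
tcp_pos: [0.6118, 0.2827, 0.2666]
ee_rot: [[0.141, -0.99, 0.01], [-0.99, -0.141, 0.005], [-0.004, -0.011, -1.0]]
wrist_force: [-0.1, -0.2, -0.4]
gripper_width: 1.002
```

```bash
python3 - <<'E'
from go import *
plan(.3938,.1866,.15,-118.9)
snap("scene","i1s"); snap("wrist","i1w")
E
```

```text
t 44.45 tcp [0.6118 0.2827 0.2666] phi -81.87 F [-0.1 -0.2 -0.4] g 1.002
d [0.0647 0.2306 0.1139] w [-0.52  0.41 37.03] rows>= 5.3
```

View pics/i1s.png

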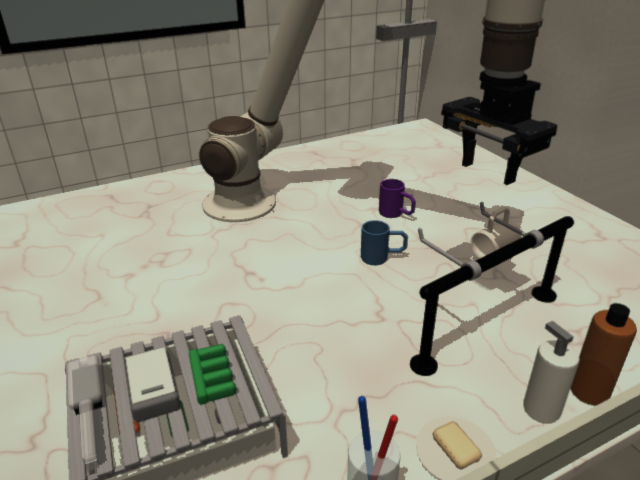

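View pics/i1w.png

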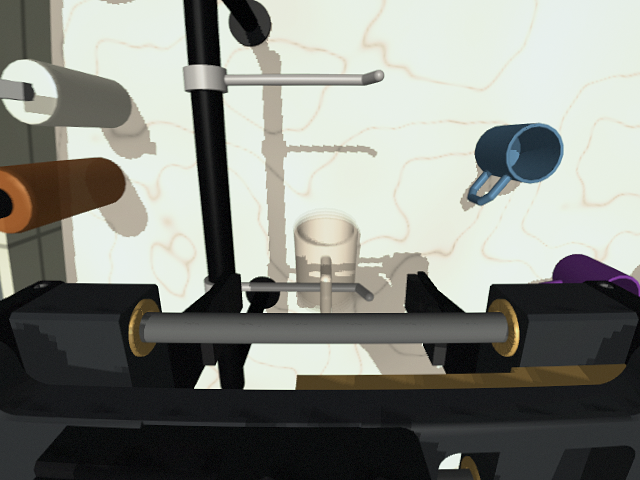

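Emit:
{"name": "drive_tool", "arguments": {"deltas": [{"dx": 0.01, "dy": 0.035, "dz": 0, "wx": 0, "wy": 0, "wz": 5}, {"dx": 0.02, "dy": 0.075, "dz": 0, "wx": 0, "wy": 0, "wz": 12}, {"dx": 0.035, "dy": 0.12, "dz": 0.01, "wx": 0, "wy": 0, "wz": 20}, {"dx": 0.047, "dy": 0.165, "dz": 0.03, "wx": 0, "wy": 0, "wz": 28}, {"dx": 0.058, "dy": 0.205, "dz": 0.06, "wx": 0, "wy": 0, "wz": 34}, {"dx": 0.065, "dy": 0.229, "dz": 0.09, "wx": 0, "wy": 0, "wz": 37}, {"dx": 0.065, "dy": 0.229, "dz": 0.11, "wx": 0, "wy": 0, "wz": 37}, {"dx": 0.065, "dy": 0.229, "dz": 0.11, "wx": 0, "wy": 0, "wz": 37}, {"dx": 0.065, "dy": 0.229, "dz": 0.11, "wx": 0, "wy": 0, "wz": 37}]}}

```text
time_s: 45.45
tcp_pos: [0.3921, 0.1851, 0.1502]
ee_rot: [[-0.483, -0.876, -0.0], [-0.876, 0.483, -0.001], [0.001, -0.0, -1.0]]
wrist_force: [0.2, -0.0, 0.8]
gripper_width: 0.998
```

```bash
cat > mk.py <<'E'
from go import *
def chk(tag,C,h):
    s,im=snap("wrist",tag); c=cam("wrist",s); z=im[:,:,::-1].copy(); C=np.array([*C,.085])
    for p in proj(c,[C+[.032*np.cos(np.radians(a)),.032*np.sin(np.radians(a)),0] for a in range(0,360,10)]): cv2.circle(z,tuple(int(v) for v in p),2,(0,0,255),-1)
    u=np.array([np.cos(np.radians(h)),np.sin(np.radians(h)),0])
    for p in proj(c,[C+.075*u+[0,0,zz-.085] for zz in (.03,.046,.065)]): cv2.circle(z,tuple(int(v) for v in p),3,(255,255,0),-1)
    a=im[170:320,250:390,::-1];b=z[170:320,250:390]
    cv2.imwrite(f"pics/{tag}z.png",np.hstack([cv2.resize(x,None,fx=2.8,fy=4,interpolation=cv2.INTER_CUBIC) for x in (a,b)]))
E
python3 - <<'E'
from mk import *
plan(.3938,.1866,.028,-118.9); chk("i2",(.3938,.1866),61.1)
E
```

```text
t 45.45 tcp [0.3921 0.1851 0.1502] phi -118.86 F [ 0.2 -0.   0.8] g 0.998
d [-0.0022 -0.0007  0.1222] w [-0.01 -0.06  0.04] rows>= 2.4
```

View pics/i2z.png

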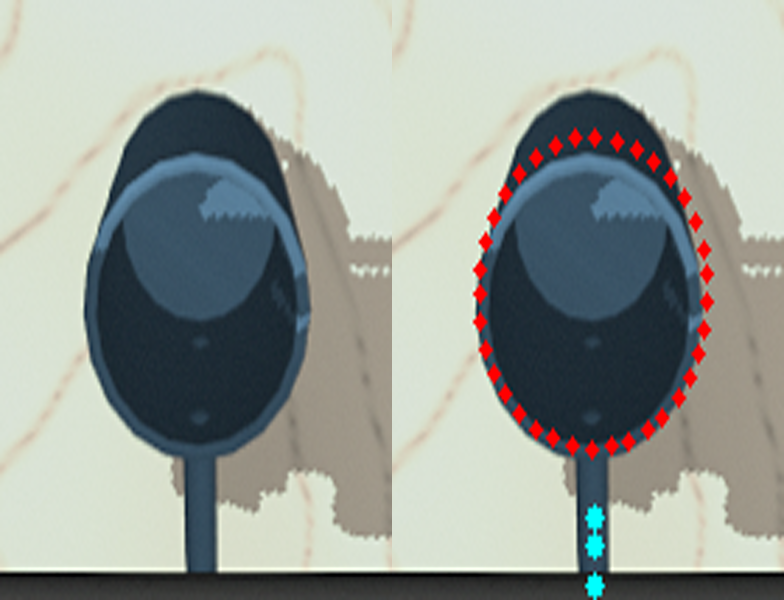

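Emit:
{"name": "drive_tool", "arguments": {"deltas": [{"dx": -0.004, "dy": -0.002, "dz": 0.03, "wx": 0, "wy": 0, "wz": 0}, {"dx": -0.004, "dy": -0.002, "dz": 0.06, "wx": 0, "wy": 0, "wz": 0}, {"dx": -0.004, "dy": -0.002, "dz": 0.085, "wx": 0, "wy": 0, "wz": 0}, {"dx": -0.004, "dy": -0.002, "dz": 0.105, "wx": 0, "wy": 0, "wz": 0}, {"dx": -0.004, "dy": -0.002, "dz": 0.117, "wx": 0, "wy": 0, "wz": 0}, {"dx": -0.004, "dy": -0.002, "dz": 0.122, "wx": 0, "wy": 0, "wz": 0}, {"dx": -0.004, "dy": -0.002, "dz": 0.122, "wx": 0, "wy": 0, "wz": 0}]}}

```text
time_s: 46.2
tcp_pos: [0.3962, 0.1881, 0.0283]
ee_rot: [[-0.483, -0.876, 0.0], [-0.876, 0.483, -0.0], [0.0, -0.0, -1.0]]
wrist_force: [-0.4, -0.1, 0.4]
gripper_width: 0.999
```

Emit:
{"name": "drive_tool", "arguments": {"deltas": [{"dx": 0, "dy": 0, "dz": 0, "wx": 0, "wy": 0, "wz": 0}, {"dx": 0, "dy": 0, "dz": 0, "wx": 0, "wy": 0, "wz": 0}, {"dx": 0, "dy": 0, "dz": 0, "wx": 0, "wy": 0, "wz": 0}, {"dx": 0, "dy": 0, "dz": 0, "wx": 0, "wy": 0, "wz": 0}, {"dx": 0, "dy": 0, "dz": 0, "wx": 0, "wy": 0, "wz": 0}, {"dx": 0, "dy": 0, "dz": 0, "wx": 0, "wy": 0, "wz": 0}, {"dx": 0, "dy": 0, "dz": 0, "wx": 0, "wy": 0, "wz": 0}], "gripper": 0}}

```text
time_s: 46.9
tcp_pos: [0.3959, 0.1878, 0.0288]
ee_rot: [[-0.483, -0.876, 0.001], [-0.876, 0.483, 0.0], [-0.001, -0.0, -1.0]]
wrist_force: [0.1, -1.0, 6.0]
gripper_width: 0.717
```

```bash
python3 - <<'E'
from go import *
ux=np.array([.990,.139]);uy=np.array([-.139,.990]);H=np.array([.6259,.1633])
for k in (-.068,0): print((H+k*ux-.05*uy).round(4))
p=H-.068*ux-.05*uy; plan(p[0],p[1],.1665,-82)
E
```

```text
[0.5655 0.1043]
[0.6328 0.1138]
t 46.9 tcp [0.3959 0.1878 0.0288] phi -118.87 F [ 0.1 -1.   6. ] g 0.717
d [-0.0089 -0.1889 -0.1376] w [-4.000e-02  3.000e-02 -3.687e+01] rows>= 4.7
```

Emit:
{"name": "drive_tool", "arguments": {"deltas": [{"dx": 0, "dy": 0, "dz": -0.01, "wx": 0, "wy": 0, "wz": 0}, {"dx": 0, "dy": 0, "dz": -0.03, "wx": 0, "wy": 0, "wz": 0}, {"dx": 0, "dy": 0, "dz": -0.055, "wx": 0, "wy": 0, "wz": -4}, {"dx": 0, "dy": 0, "dz": -0.085, "wx": 0, "wy": 0, "wz": -10}, {"dx": 0, "dy": 0, "dz": -0.11, "wx": 0, "wy": 0, "wz": -17}, {"dx": 0, "dy": -0.01, "dz": -0.13, "wx": 0, "wy": 0, "wz": -25}, {"dx": -0.001, "dy": -0.025, "dz": -0.138, "wx": 0, "wy": 0, "wz": -32}, {"dx": -0.002, "dy": -0.05, "dz": -0.138, "wx": 0, "wy": 0, "wz": -36.9}, {"dx": -0.004, "dy": -0.08, "dz": -0.138, "wx": 0, "wy": 0, "wz": -36.9}, {"dx": -0.005, "dy": -0.11, "dz": -0.138, "wx": 0, "wy": 0, "wz": -36.9}, {"dx": -0.007, "dy": -0.14, "dz": -0.138, "wx": 0, "wy": 0, "wz": -36.9}, {"dx": -0.008, "dy": -0.165, "dz": -0.138, "wx": 0, "wy": 0, "wz": -36.9}, {"dx": -0.009, "dy": -0.182, "dz": -0.138, "wx": 0, "wy": 0, "wz": -36.9}, {"dx": -0.009, "dy": -0.189, "dz": -0.138, "wx": 0, "wy": 0, "wz": -36.9}, {"dx": -0.009, "dy": -0.189, "dz": -0.138, "wx": 0, "wy": 0, "wz": -36.9}, {"dx": -0.009, "dy": -0.189, "dz": -0.138, "wx": 0, "wy": 0, "wz": -36.9}]}}

```text
time_s: 48.5
tcp_pos: [0.5643, 0.1043, 0.166]
ee_rot: [[0.139, -0.99, -0.001], [-0.99, -0.139, -0.0], [-0.0, 0.001, -1.0]]
wrist_force: [0.7, 0.4, -2.4]
gripper_width: 0.714
```

```bash
python3 - <<'E'
from go import *
plan(.6328,.1138,.1665,-82)
snap("scene","i3s"); s,_=snap("wrist","i3w")
im=cv2.imread("pics/i3w.png"); c=cam("wrist",s); ux=np.array([.990,.139,0]); H=np.array([.6259,.1633,.175])
for k in (-.034,0,.05,.09):
    p=proj(c,[H+k*ux])[0]; cv2.circle(im,(int(p[0]),int(p[1])),3,(255,0,0),-1)
R=s["ee_rot"];t=s["tcp_pos"]
for a in range(0,360,10):
    p=proj(c,[t+R@np.array([.032*np.cos(np.radians(a)),.032*np.sin(np.radians(a)),-.0565])])[0]; cv2.circle(im,(int(p[0]),int(p[1])),2,(0,0,255),-1)
cv2.imwrite("pics/i3wz.png",im)
a=cv2.imread("pics/i3s.png")[150:330,360:600]; cv2.imwrite("pics/i3sz.png",cv2.convertScaleAbs(cv2.resize(a,None,fx=3.2,fy=3.2,interpolation=cv2.INTER_CUBIC),alpha=1.3))
E
```

```text
t 48.5 tcp [0.5643 0.1043 0.166 ] phi -81.99 F [ 0.7  0.4 -2.4] g 0.714
d [ 0.0001 -0.0691 -0.0006] w [0.08 0.01 0.01] rows>= 1.4
```

View pics/i3sz.png

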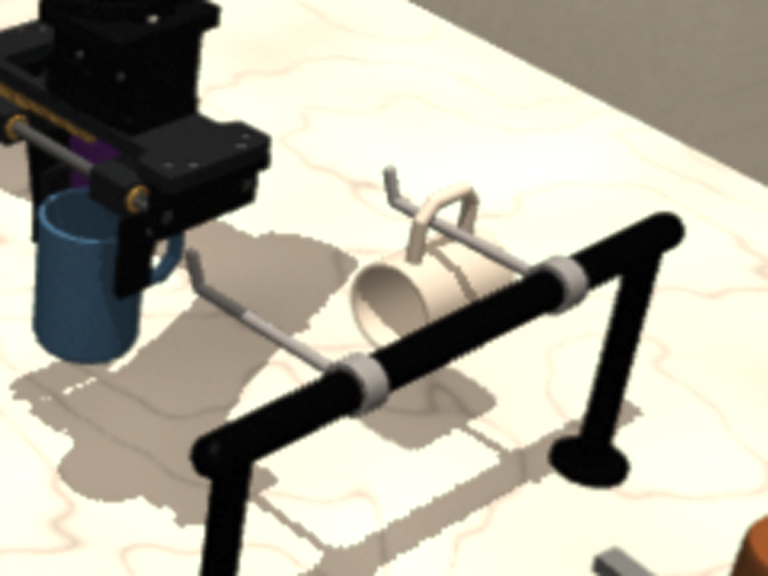

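View pics/i3wz.png

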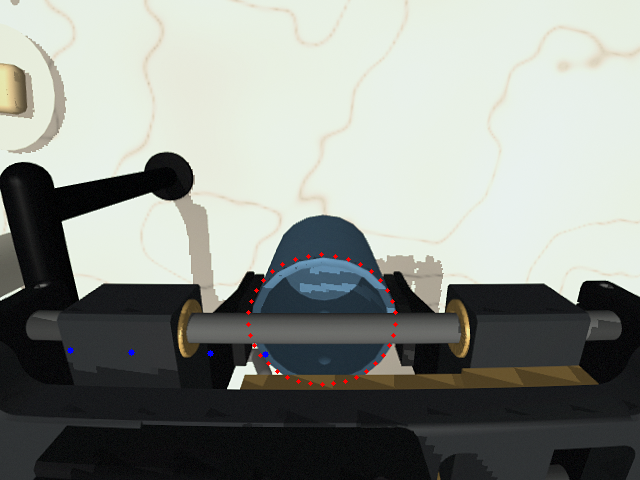

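Emit:
{"name": "drive_tool", "arguments": {"deltas": [{"dx": 0, "dy": -0.004, "dz": 0, "wx": 0, "wy": 0, "wz": 0}, {"dx": 0, "dy": -0.008, "dz": 0, "wx": 0, "wy": 0, "wz": 0}, {"dx": 0, "dy": -0.012, "dz": 0, "wx": 0, "wy": 0, "wz": 0}, {"dx": 0, "dy": -0.016, "dz": 0, "wx": 0, "wy": 0, "wz": 0}, {"dx": 0, "dy": -0.02, "dz": 0, "wx": 0, "wy": 0, "wz": 0}, {"dx": 0, "dy": -0.024, "dz": 0, "wx": 0, "wy": 0, "wz": 0}, {"dx": 0, "dy": -0.028, "dz": 0, "wx": 0, "wy": 0, "wz": 0}, {"dx": 0, "dy": -0.032, "dz": 0, "wx": 0, "wy": 0, "wz": 0}, {"dx": 0, "dy": -0.036, "dz": 0, "wx": 0, "wy": 0, "wz": 0}]}}

```text
time_s: 49.5
tcp_pos: [0.6014, 0.1092, 0.1662]
ee_rot: [[0.139, -0.99, -0.0], [-0.99, -0.139, 0.0], [-0.0, 0.0, -1.0]]
wrist_force: [0.6, -0.4, -2.7]
gripper_width: 0.716
```

```bash
python3 - <<'E'
from go import *
plan(.6328,.1138,.1665,-82)
snap("scene","i4s"); 
a=cv2.imread("pics/i4s.png")[170:310,350:530]; cv2.imwrite("pics/i4sz.png",cv2.convertScaleAbs(cv2.resize(a,None,fx=4.2,fy=4.2,interpolation=cv2.INTER_CUBIC),alpha=1.5))
E
```

```text
t 49.5 tcp [0.6014 0.1092 0.1662] phi -81.99 F [ 0.6 -0.4 -2.7] g 0.716
d [-0.0001 -0.0318 -0.0003] w [0.   0.   0.01] rows>= 0.6
```

View pics/i4sz.png

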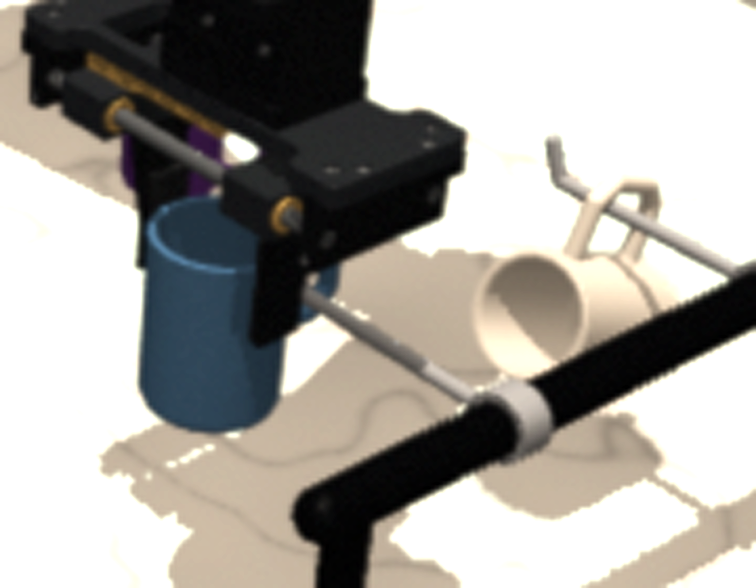

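Emit:
{"name": "drive_tool", "arguments": {"deltas": [{"dx": 0, "dy": -0.004, "dz": 0, "wx": 0, "wy": 0, "wz": 0}, {"dx": 0, "dy": -0.008, "dz": 0, "wx": 0, "wy": 0, "wz": 0}, {"dx": 0, "dy": -0.012, "dz": 0, "wx": 0, "wy": 0, "wz": 0}, {"dx": 0, "dy": -0.016, "dz": 0, "wx": 0, "wy": 0, "wz": 0}, {"dx": 0, "dy": -0.02, "dz": 0, "wx": 0, "wy": 0, "wz": 0}, {"dx": 0, "dy": -0.024, "dz": 0, "wx": 0, "wy": 0, "wz": 0}, {"dx": 0, "dy": -0.028, "dz": 0, "wx": 0, "wy": 0, "wz": 0}, {"dx": 0, "dy": -0.032, "dz": 0, "wx": 0, "wy": 0, "wz": 0}, {"dx": 0, "dy": -0.032, "dz": 0, "wx": 0, "wy": 0, "wz": 0}]}}

```text
time_s: 50.45
tcp_pos: [0.6332, 0.1137, 0.1661]
ee_rot: [[0.139, -0.99, 0.0], [-0.99, -0.139, -0.0], [0.0, -0.0, -1.0]]
wrist_force: [-0.3, 0.1, -2.7]
gripper_width: 0.713
```

```bash
python3 - <<'E'
from go import *
plan(.6328,.1138,.1425,-82)
snap("scene","i5s"); snap("wrist","i5w")
a=cv2.imread("pics/i5s.png")[170:310,350:530]; b=cv2.imread("pics/i5w.png")[230:400,220:430]
cv2.imwrite("pics/i5z.png",np.hstack([cv2.convertScaleAbs(cv2.resize(a,(400,400)),alpha=1.5),cv2.resize(b,(400,400))]))
E
```

```text
t 50.45 tcp [0.6332 0.1137 0.1661] phi -82.0 F [-0.3  0.1 -2.7] g 0.713
d [-0.0001  0.0004  0.0236] w [-0.01 -0.    0.  ] rows>= 0.5
```

View pics/i5z.png

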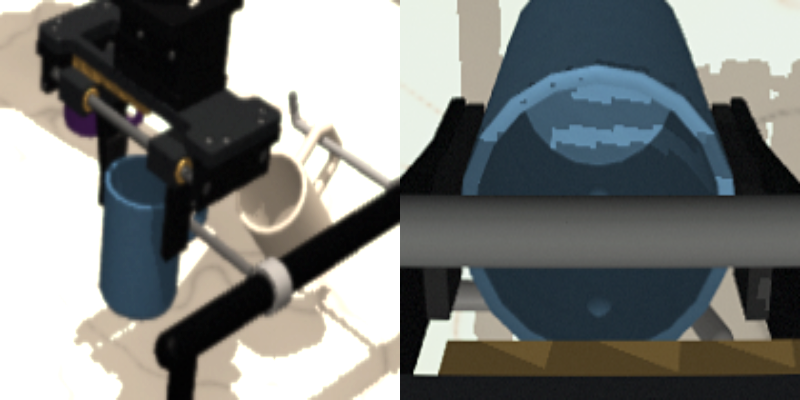

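Emit:
{"name": "drive_tool", "arguments": {"deltas": [{"dx": 0, "dy": 0, "dz": 0.004, "wx": 0, "wy": 0, "wz": 0}, {"dx": 0, "dy": 0, "dz": 0.008, "wx": 0, "wy": 0, "wz": 0}, {"dx": 0, "dy": 0, "dz": 0.012, "wx": 0, "wy": 0, "wz": 0}, {"dx": 0, "dy": 0, "dz": 0.015, "wx": 0, "wy": 0, "wz": 0}, {"dx": 0, "dy": 0, "dz": 0.018, "wx": 0, "wy": 0, "wz": 0}, {"dx": 0, "dy": 0, "dz": 0.02, "wx": 0, "wy": 0, "wz": 0}, {"dx": 0, "dy": 0, "dz": 0.022, "wx": 0, "wy": 0, "wz": 0}, {"dx": 0, "dy": 0, "dz": 0.023, "wx": 0, "wy": 0, "wz": 0}, {"dx": 0, "dy": 0, "dz": 0.023, "wx": 0, "wy": 0, "wz": 0}]}}

```text
time_s: 51.45
tcp_pos: [0.6327, 0.1137, 0.1431]
ee_rot: [[0.139, -0.99, -0.0], [-0.99, -0.139, -0.0], [0.0, 0.0, -1.0]]
wrist_force: [-0.3, 0.3, -2.3]
gripper_width: 0.713
```

Emit:
{"name": "drive_tool", "arguments": {"deltas": [{"dx": 0, "dy": 0, "dz": 0.001, "wx": 0, "wy": 0, "wz": 0}, {"dx": 0, "dy": 0, "dz": 0.0015, "wx": 0, "wy": 0, "wz": 0}]}}

```text
time_s: 51.65
tcp_pos: [0.633, 0.1137, 0.1424]
ee_rot: [[0.14, -0.99, 0.001], [-0.99, -0.14, 0.0], [-0.0, -0.001, -1.0]]
wrist_force: [-0.4, -0.3, 1.2]
gripper_width: 0.712
```

Contact begins; one more millimetre, then wait for the white mug to calm.

Emit:
{"name": "drive_tool", "arguments": {"deltas": [{"dx": 0, "dy": 0, "dz": 0.001, "wx": 0, "wy": 0, "wz": 0}, {"dx": 0, "dy": 0, "dz": 0.0015, "wx": 0, "wy": 0, "wz": 0}, {"dx": 0, "dy": 0, "dz": 0.0015, "wx": 0, "wy": 0, "wz": 0}]}}

```text
time_s: 51.95
tcp_pos: [0.633, 0.1137, 0.1416]
ee_rot: [[0.14, -0.99, 0.002], [-0.99, -0.14, 0.0], [-0.0, -0.002, -1.0]]
wrist_force: [-2.5, -0.1, 4.8]
gripper_width: 0.713
```

Emit:
{"name": "drive_tool", "arguments": {"deltas": [{"dx": 0, "dy": 0, "dz": 0, "wx": 0, "wy": 0, "wz": 0}, {"dx": 0, "dy": 0, "dz": 0, "wx": 0, "wy": 0, "wz": 0}, {"dx": 0, "dy": 0, "dz": 0, "wx": 0, "wy": 0, "wz": 0}, {"dx": 0, "dy": 0, "dz": 0, "wx": 0, "wy": 0, "wz": 0}, {"dx": 0, "dy": 0, "dz": 0, "wx": 0, "wy": 0, "wz": 0}, {"dx": 0, "dy": 0, "dz": 0, "wx": 0, "wy": 0, "wz": 0}, {"dx": 0, "dy": 0, "dz": 0, "wx": 0, "wy": 0, "wz": 0}, {"dx": 0, "dy": 0, "dz": 0, "wx": 0, "wy": 0, "wz": 0}, {"dx": 0, "dy": 0, "dz": 0, "wx": 0, "wy": 0, "wz": 0}, {"dx": 0, "dy": 0, "dz": 0, "wx": 0, "wy": 0, "wz": 0}, {"dx": 0, "dy": 0, "dz": 0, "wx": 0, "wy": 0, "wz": 0}, {"dx": 0, "dy": 0, "dz": 0, "wx": 0, "wy": 0, "wz": 0}, {"dx": 0, "dy": 0, "dz": 0, "wx": 0, "wy": 0, "wz": 0}, {"dx": 0, "dy": 0, "dz": 0, "wx": 0, "wy": 0, "wz": 0}, {"dx": 0, "dy": 0, "dz": 0, "wx": 0, "wy": 0, "wz": 0}, {"dx": 0, "dy": 0, "dz": 0, "wx": 0, "wy": 0, "wz": 0}, {"dx": 0, "dy": 0, "dz": 0, "wx": 0, "wy": 0, "wz": 0}, {"dx": 0, "dy": 0, "dz": 0, "wx": 0, "wy": 0, "wz": 0}, {"dx": 0, "dy": 0, "dz": 0, "wx": 0, "wy": 0, "wz": 0}, {"dx": 0, "dy": 0, "dz": 0, "wx": 0, "wy": 0, "wz": 0}]}}

```text
time_s: 53.95
tcp_pos: [0.6329, 0.1137, 0.141]
ee_rot: [[0.14, -0.99, 0.001], [-0.99, -0.14, 0.0], [-0.0, -0.001, -1.0]]
wrist_force: [-2.9, -0.2, 5.1]
gripper_width: 0.714
```

Emit:
{"name": "drive_tool", "arguments": {"deltas": [{"dx": 0, "dy": 0, "dz": 0, "wx": 0, "wy": 0, "wz": 0}, {"dx": 0, "dy": 0, "dz": 0, "wx": 0, "wy": 0, "wz": 0}, {"dx": 0, "dy": 0, "dz": 0, "wx": 0, "wy": 0, "wz": 0}, {"dx": 0, "dy": 0, "dz": 0, "wx": 0, "wy": 0, "wz": 0}, {"dx": 0, "dy": 0, "dz": 0, "wx": 0, "wy": 0, "wz": 0}, {"dx": 0, "dy": 0, "dz": 0, "wx": 0, "wy": 0, "wz": 0}, {"dx": 0, "dy": 0, "dz": 0, "wx": 0, "wy": 0, "wz": 0}, {"dx": 0, "dy": 0, "dz": 0, "wx": 0, "wy": 0, "wz": 0}, {"dx": 0, "dy": 0, "dz": 0, "wx": 0, "wy": 0, "wz": 0}, {"dx": 0, "dy": 0, "dz": 0, "wx": 0, "wy": 0, "wz": 0}, {"dx": 0, "dy": 0, "dz": 0, "wx": 0, "wy": 0, "wz": 0}, {"dx": 0, "dy": 0, "dz": 0, "wx": 0, "wy": 0, "wz": 0}, {"dx": 0, "dy": 0, "dz": 0, "wx": 0, "wy": 0, "wz": 0}, {"dx": 0, "dy": 0, "dz": 0, "wx": 0, "wy": 0, "wz": 0}, {"dx": 0, "dy": 0, "dz": 0, "wx": 0, "wy": 0, "wz": 0}, {"dx": 0, "dy": 0, "dz": 0, "wx": 0, "wy": 0, "wz": 0}, {"dx": 0, "dy": 0, "dz": 0, "wx": 0, "wy": 0, "wz": 0}, {"dx": 0, "dy": 0, "dz": 0, "wx": 0, "wy": 0, "wz": 0}, {"dx": 0, "dy": 0, "dz": 0, "wx": 0, "wy": 0, "wz": 0}, {"dx": 0, "dy": 0, "dz": 0, "wx": 0, "wy": 0, "wz": 0}]}}

```text
time_s: 55.95
tcp_pos: [0.6329, 0.1137, 0.141]
ee_rot: [[0.14, -0.99, 0.001], [-0.99, -0.14, 0.0], [-0.0, -0.001, -1.0]]
wrist_force: [-3.3, 0.3, 6.0]
gripper_width: 0.715
```

Emit:
{"name": "drive_tool", "arguments": {"deltas": [{"dx": 0, "dy": 0, "dz": 0, "wx": 0, "wy": 0, "wz": 0}, {"dx": 0, "dy": 0, "dz": 0, "wx": 0, "wy": 0, "wz": 0}, {"dx": 0, "dy": 0, "dz": 0, "wx": 0, "wy": 0, "wz": 0}, {"dx": 0, "dy": 0, "dz": 0, "wx": 0, "wy": 0, "wz": 0}, {"dx": 0, "dy": 0, "dz": 0, "wx": 0, "wy": 0, "wz": 0}, {"dx": 0, "dy": 0, "dz": -0.02, "wx": 0, "wy": 0, "wz": 0}, {"dx": 0, "dy": 0, "dz": -0.05, "wx": 0, "wy": 0, "wz": 0}, {"dx": 0, "dy": 0, "dz": -0.09, "wx": 0, "wy": 0, "wz": 0}, {"dx": 0, "dy": 0, "dz": -0.12, "wx": 0, "wy": 0, "wz": 0}, {"dx": 0, "dy": 0, "dz": -0.12, "wx": 0, "wy": 0, "wz": 0}], "gripper": 1}}

```text
time_s: 56.95
tcp_pos: [0.6353, 0.1141, 0.2663]
ee_rot: [[0.14, -0.99, 0.011], [-0.99, -0.14, 0.003], [-0.001, -0.011, -1.0]]
wrist_force: [-0.5, 0.3, -0.2]
gripper_width: 1.002
```

Emit:
{"name": "drive_tool", "arguments": {"deltas": [{"dx": 0.02, "dy": 0.04, "dz": 0, "wx": 0, "wy": 0, "wz": 0}, {"dx": 0.04, "dy": 0.08, "dz": 0, "wx": 0, "wy": 0, "wz": 0}, {"dx": 0.06, "dy": 0.12, "dz": 0, "wx": 0, "wy": 0, "wz": 0}, {"dx": 0.08, "dy": 0.16, "dz": 0, "wx": 0, "wy": 0, "wz": 0}, {"dx": 0.09, "dy": 0.18, "dz": 0, "wx": 0, "wy": 0, "wz": 0}, {"dx": 0.09, "dy": 0.18, "dz": 0, "wx": 0, "wy": 0, "wz": 0}, {"dx": 0.09, "dy": 0.18, "dz": 0, "wx": 0, "wy": 0, "wz": 0}]}}

```text
time_s: 57.65
tcp_pos: [0.4671, -0.0006, 0.2604]
ee_rot: [[0.139, -0.99, 0.001], [-0.99, -0.139, 0.0], [-0.0, -0.001, -1.0]]
wrist_force: [-1.0, -0.9, 0.7]
gripper_width: 1.001
```

```bash
python3 - <<'E'
from go import *
s,_=snap("scene","j1s"); print(s["time_s"]); snap("top","j1t")
a=cv2.imread("pics/j1s.png")[170:350,350:590]; cv2.imwrite("pics/j1z.png",cv2.resize(a,None,fx=3.2,fy=3.2,interpolation=cv2.INTER_CUBIC))
E
```

```text
57.65
```

View pics/j1z.png

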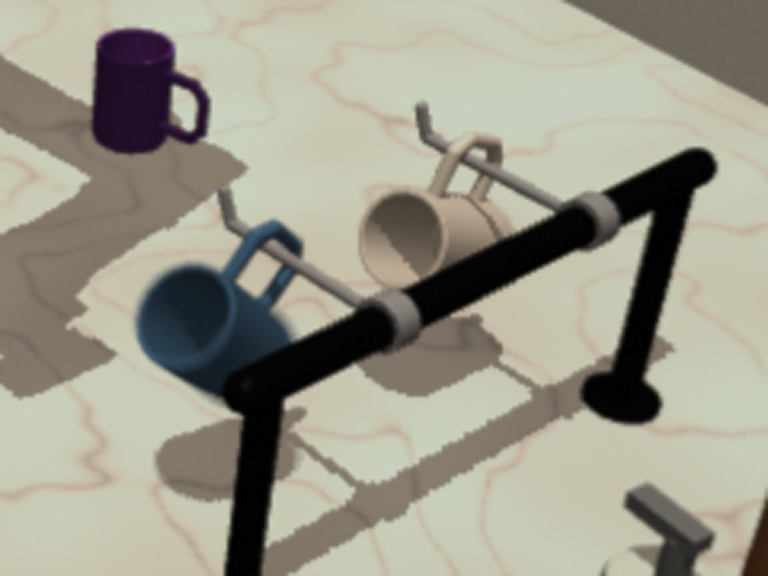

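View pics/j1t.png

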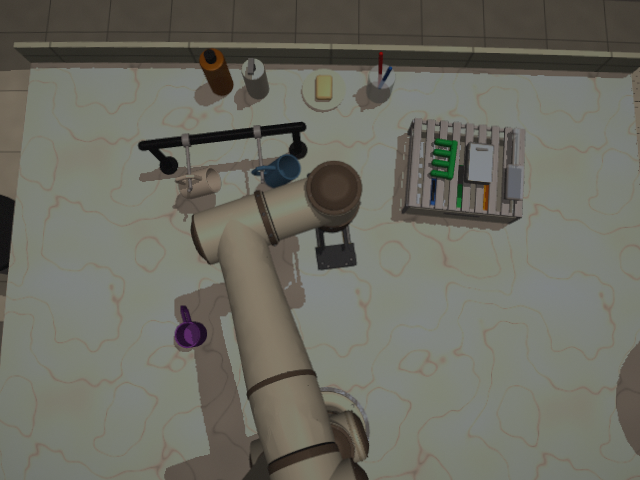

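```bash
python3 -c "
from go import *
plan(.45,-.326,.24,175.7)"
```

```text
t 57.75 tcp [ 4.677e-01 -1.000e-04  2.600e-01] phi -81.98 F [0.5 0.6 0.1] g 1.002
d [0.3202 0.0631 0.02  ] w [  0.    -0.   102.32] rows>= 11.9
```

Emit:
{"name": "drive_tool", "arguments": {"deltas": [{"dx": 0.03, "dy": 0.006, "dz": 0, "wx": 0, "wy": 0, "wz": 8}, {"dx": 0.06, "dy": 0.012, "dz": 0, "wx": 0, "wy": 0, "wz": 16}, {"dx": 0.09, "dy": 0.018, "dz": 0, "wx": 0, "wy": 0, "wz": 24}, {"dx": 0.12, "dy": 0.024, "dz": 0, "wx": 0, "wy": 0, "wz": 32}, {"dx": 0.15, "dy": 0.03, "dz": 0, "wx": 0, "wy": 0, "wz": 40}, {"dx": 0.18, "dy": 0.036, "dz": 0, "wx": 0, "wy": 0, "wz": 48}, {"dx": 0.21, "dy": 0.042, "dz": 0, "wx": 0, "wy": 0, "wz": 56}, {"dx": 0.24, "dy": 0.048, "dz": 0, "wx": 0, "wy": 0, "wz": 64}, {"dx": 0.27, "dy": 0.054, "dz": 0, "wx": 0, "wy": 0, "wz": 72}, {"dx": 0.3, "dy": 0.06, "dz": 0, "wx": 0, "wy": 0, "wz": 80}, {"dx": 0.32, "dy": 0.063, "dz": 0.01, "wx": 0, "wy": 0, "wz": 88}, {"dx": 0.32, "dy": 0.063, "dz": 0.02, "wx": 0, "wy": 0, "wz": 96}, {"dx": 0.32, "dy": 0.063, "dz": 0.02, "wx": 0, "wy": 0, "wz": 102.3}, {"dx": 0.32, "dy": 0.063, "dz": 0.02, "wx": 0, "wy": 0, "wz": 102.3}, {"dx": 0.32, "dy": 0.063, "dz": 0.02, "wx": 0, "wy": 0, "wz": 102.3}], "gripper": 1}}

```text
time_s: 59.25
tcp_pos: [0.4501, -0.3262, 0.2398]
ee_rot: [[-0.997, 0.072, -0.001], [0.072, 0.997, 0.0], [0.001, 0.0, -1.0]]
wrist_force: [-0.3, 0.5, 1.2]
gripper_width: 1.0
```

```bash
python3 - <<'E'
from go import *
s,im=snap("wrist","k1"); snap("scene","k1s"); c=cam("wrist",s)
ux=np.array([.9972,-.075,0]);uy=np.array([.075,.9972,0]);F=np.array([.5448,-.3325,0])
print(proj(c,[F+b*uy+[0,0,z] for z in(.103,.085) for b in(-.135,.135)]).round(0).tolist())
E
```

```text
[[199.0, 306.0], [450.0, 307.0], [204.0, 299.0], [444.0, 299.0]]
```

View pics/k1.png

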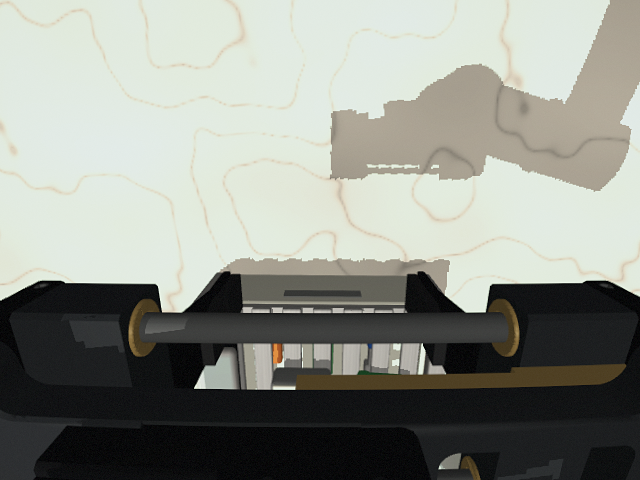

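```bash
python3 - <<'E'
from go import *
a=cv2.imread("pics/k1.png")[262:318,235:430]; cv2.imwrite("pics/k1z.png",cv2.resize(a,None,fx=4,fy=8,interpolation=cv2.INTER_CUBIC))
c=cam("wrist",r.sense()); ux=np.array([.9972,-.075,0]);F=np.array([.5448,-.3325,0])
for d in (0,-.003,-.006,-.01): print(d,proj(c,[F+d*ux+[0,0,.085],F+(d+.012)*ux+[0,0,.085],F+d*ux+[0,0,.008],F+[0,0,.103]]).round(1).tolist())
E
```

```text
0 [[324.2, 299.3], [324.1, 308.9], [324.1, 272.9], [324.2, 307.1]]
-0.003 [[324.2, 296.9], [324.1, 306.5], [324.1, 270.9], [324.2, 307.1]]
-0.006 [[324.2, 294.5], [324.2, 304.2], [324.1, 268.8], [324.2, 307.1]]
-0.01 [[324.2, 291.2], [324.2, 300.9], [324.1, 266.0], [324.2, 307.1]]
```

View pics/k1z.png

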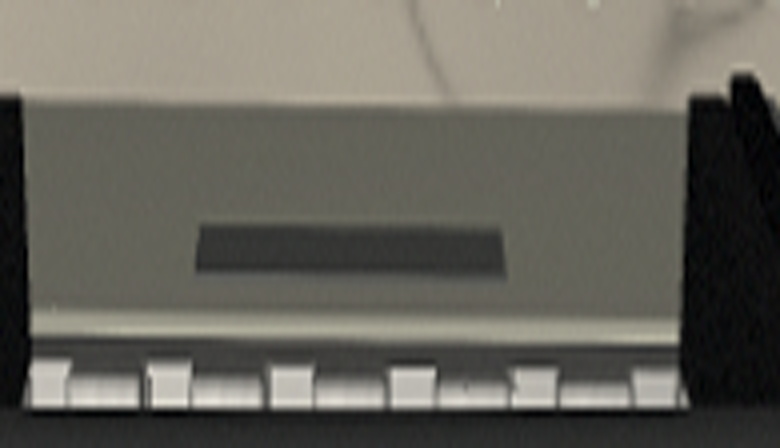

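Emit:
{"name": "drive_tool", "arguments": {"deltas": [{"dx": 0, "dy": 0, "dz": -0.01, "wx": 0, "wy": 0, "wz": 0}, {"dx": 0, "dy": 0, "dz": -0.02, "wx": 0, "wy": 0, "wz": 0}, {"dx": 0, "dy": 0, "dz": -0.02, "wx": 0, "wy": 0, "wz": 0}, {"dx": 0, "dy": 0, "dz": -0.02, "wx": 0, "wy": 0, "wz": 0}, {"dx": 0, "dy": 0, "dz": -0.02, "wx": 0, "wy": 0, "wz": 0}, {"dx": 0, "dy": 0, "dz": -0.02, "wx": 0, "wy": 0, "wz": 0}, {"dx": 0, "dy": 0, "dz": -0.02, "wx": 0, "wy": 0, "wz": 0}, {"dx": 0, "dy": 0, "dz": -0.02, "wx": 0, "wy": 0, "wz": 0}, {"dx": 0, "dy": 0, "dz": -0.02, "wx": 0, "wy": 0, "wz": 0}, {"dx": 0, "dy": 0, "dz": -0.02, "wx": 0, "wy": 0, "wz": 0}, {"dx": 0, "dy": 0, "dz": -0.02, "wx": 0, "wy": 0, "wz": 0}, {"dx": 0, "dy": 0, "dz": -0.02, "wx": 0, "wy": 0, "wz": 0}, {"dx": 0, "dy": 0, "dz": -0.02, "wx": 0, "wy": 0, "wz": 0}, {"dx": 0, "dy": 0, "dz": -0.02, "wx": 0, "wy": 0, "wz": 0}, {"dx": 0, "dy": 0, "dz": -0.02, "wx": 0, "wy": 0, "wz": 0}, {"dx": 0, "dy": 0, "dz": -0.02, "wx": 0, "wy": 0, "wz": 0}, {"dx": 0, "dy": 0, "dz": -0.02, "wx": 0, "wy": 0, "wz": 0}, {"dx": 0, "dy": 0, "dz": -0.02, "wx": 0, "wy": 0, "wz": 0}, {"dx": 0, "dy": 0, "dz": -0.02, "wx": 0, "wy": 0, "wz": 0}, {"dx": 0, "dy": 0, "dz": -0.02, "wx": 0, "wy": 0, "wz": 0}]}}

```text
time_s: 61.35
tcp_pos: [0.4492, -0.3262, 0.2602]
ee_rot: [[-0.997, 0.075, -0.0], [0.075, 0.997, 0.0], [0.0, 0.0, -1.0]]
wrist_force: [0.2, -0.0, -0.4]
gripper_width: 1.0
```

Emit:
{"name": "drive_tool", "arguments": {"deltas": [{"dx": 0, "dy": 0, "dz": 0, "wx": 0, "wy": 0, "wz": 0}, {"dx": 0, "dy": 0, "dz": 0, "wx": 0, "wy": 0, "wz": 0}, {"dx": 0, "dy": 0, "dz": 0, "wx": 0, "wy": 0, "wz": 0}, {"dx": 0, "dy": 0, "dz": 0, "wx": 0, "wy": 0, "wz": 0}, {"dx": 0, "dy": 0, "dz": 0, "wx": 0, "wy": 0, "wz": 0}, {"dx": 0, "dy": 0, "dz": 0, "wx": 0, "wy": 0, "wz": 0}, {"dx": 0, "dy": 0, "dz": 0, "wx": 0, "wy": 0, "wz": 0}, {"dx": 0, "dy": 0, "dz": 0, "wx": 0, "wy": 0, "wz": 0}, {"dx": 0, "dy": 0, "dz": 0, "wx": 0, "wy": 0, "wz": 0}, {"dx": 0, "dy": 0, "dz": 0, "wx": 0, "wy": 0, "wz": 0}, {"dx": 0, "dy": 0, "dz": 0, "wx": 0, "wy": 0, "wz": 0}, {"dx": 0, "dy": 0, "dz": 0, "wx": 0, "wy": 0, "wz": 0}, {"dx": 0, "dy": 0, "dz": 0, "wx": 0, "wy": 0, "wz": 0}, {"dx": 0, "dy": 0, "dz": 0, "wx": 0, "wy": 0, "wz": 0}, {"dx": 0, "dy": 0, "dz": 0, "wx": 0, "wy": 0, "wz": 0}, {"dx": 0, "dy": 0, "dz": 0, "wx": 0, "wy": 0, "wz": 0}, {"dx": 0, "dy": 0, "dz": 0, "wx": 0, "wy": 0, "wz": 0}, {"dx": 0, "dy": 0, "dz": 0, "wx": 0, "wy": 0, "wz": 0}, {"dx": 0, "dy": 0, "dz": 0, "wx": 0, "wy": 0, "wz": 0}, {"dx": 0, "dy": 0, "dz": 0, "wx": 0, "wy": 0, "wz": 0}]}}

```text
time_s: 63.35
tcp_pos: [0.4492, -0.3262, 0.2603]
ee_rot: [[-0.997, 0.075, 0.0], [0.075, 0.997, 0.0], [-0.0, 0.0, -1.0]]
wrist_force: [0.6, -0.0, 0.2]
gripper_width: 1.001
```

Emit:
{"name": "drive_tool", "arguments": {"deltas": [{"dx": 0, "dy": 0, "dz": 0, "wx": 0, "wy": 0, "wz": 0}, {"dx": 0, "dy": 0, "dz": 0, "wx": 0, "wy": 0, "wz": 0}, {"dx": 0, "dy": 0, "dz": 0, "wx": 0, "wy": 0, "wz": 0}, {"dx": 0, "dy": 0, "dz": 0, "wx": 0, "wy": 0, "wz": 0}, {"dx": 0, "dy": 0, "dz": 0, "wx": 0, "wy": 0, "wz": 0}, {"dx": 0, "dy": 0, "dz": 0, "wx": 0, "wy": 0, "wz": 0}, {"dx": 0, "dy": 0, "dz": 0, "wx": 0, "wy": 0, "wz": 0}, {"dx": 0, "dy": 0, "dz": 0, "wx": 0, "wy": 0, "wz": 0}, {"dx": 0, "dy": 0, "dz": 0, "wx": 0, "wy": 0, "wz": 0}, {"dx": 0, "dy": 0, "dz": 0, "wx": 0, "wy": 0, "wz": 0}, {"dx": 0, "dy": 0, "dz": 0, "wx": 0, "wy": 0, "wz": 0}, {"dx": 0, "dy": 0, "dz": 0, "wx": 0, "wy": 0, "wz": 0}, {"dx": 0, "dy": 0, "dz": 0, "wx": 0, "wy": 0, "wz": 0}, {"dx": 0, "dy": 0, "dz": 0, "wx": 0, "wy": 0, "wz": 0}, {"dx": 0, "dy": 0, "dz": 0, "wx": 0, "wy": 0, "wz": 0}, {"dx": 0, "dy": 0, "dz": 0, "wx": 0, "wy": 0, "wz": 0}, {"dx": 0, "dy": 0, "dz": 0, "wx": 0, "wy": 0, "wz": 0}, {"dx": 0, "dy": 0, "dz": 0, "wx": 0, "wy": 0, "wz": 0}, {"dx": 0, "dy": 0, "dz": 0, "wx": 0, "wy": 0, "wz": 0}, {"dx": 0, "dy": 0, "dz": 0, "wx": 0, "wy": 0, "wz": 0}]}}

```text
time_s: 65.35
tcp_pos: [0.4492, -0.3262, 0.2603]
ee_rot: [[-0.997, 0.075, 0.0], [0.075, 0.997, -0.0], [-0.0, -0.0, -1.0]]
wrist_force: [-0.5, 0.1, -0.3]
gripper_width: 0.999
```

Emit:
{"name": "drive_tool", "arguments": {"deltas": [{"dx": 0, "dy": 0, "dz": 0, "wx": 0, "wy": 0, "wz": 0}, {"dx": 0, "dy": 0, "dz": 0, "wx": 0, "wy": 0, "wz": 0}, {"dx": 0, "dy": 0, "dz": 0, "wx": 0, "wy": 0, "wz": 0}, {"dx": 0, "dy": 0, "dz": 0, "wx": 0, "wy": 0, "wz": 0}, {"dx": 0, "dy": 0, "dz": 0, "wx": 0, "wy": 0, "wz": 0}, {"dx": 0, "dy": 0, "dz": 0, "wx": 0, "wy": 0, "wz": 0}, {"dx": 0, "dy": 0, "dz": 0, "wx": 0, "wy": 0, "wz": 0}, {"dx": 0, "dy": 0, "dz": 0, "wx": 0, "wy": 0, "wz": 0}, {"dx": 0, "dy": 0, "dz": 0, "wx": 0, "wy": 0, "wz": 0}, {"dx": 0, "dy": 0, "dz": 0, "wx": 0, "wy": 0, "wz": 0}, {"dx": 0, "dy": 0, "dz": 0, "wx": 0, "wy": 0, "wz": 0}, {"dx": 0, "dy": 0, "dz": 0, "wx": 0, "wy": 0, "wz": 0}, {"dx": 0, "dy": 0, "dz": 0, "wx": 0, "wy": 0, "wz": 0}, {"dx": 0, "dy": 0, "dz": 0, "wx": 0, "wy": 0, "wz": 0}, {"dx": 0, "dy": 0, "dz": 0, "wx": 0, "wy": 0, "wz": 0}, {"dx": 0, "dy": 0, "dz": 0, "wx": 0, "wy": 0, "wz": 0}, {"dx": 0, "dy": 0, "dz": 0, "wx": 0, "wy": 0, "wz": 0}, {"dx": 0, "dy": 0, "dz": 0, "wx": 0, "wy": 0, "wz": 0}, {"dx": 0, "dy": 0, "dz": 0, "wx": 0, "wy": 0, "wz": 0}, {"dx": 0, "dy": 0, "dz": 0, "wx": 0, "wy": 0, "wz": 0}]}}

```text
time_s: 67.35
tcp_pos: [0.4492, -0.3262, 0.2603]
ee_rot: [[-0.997, 0.075, 0.0], [0.075, 0.997, 0.0], [-0.0, 0.0, -1.0]]
wrist_force: [-0.1, 0.1, -0.0]
gripper_width: 1.004
```

Emit:
{"name": "drive_tool", "arguments": {"deltas": [{"dx": 0, "dy": 0, "dz": 0, "wx": 0, "wy": 0, "wz": 0}, {"dx": 0, "dy": 0, "dz": 0, "wx": 0, "wy": 0, "wz": 0}, {"dx": 0, "dy": 0, "dz": 0, "wx": 0, "wy": 0, "wz": 0}, {"dx": 0, "dy": 0, "dz": 0, "wx": 0, "wy": 0, "wz": 0}, {"dx": 0, "dy": 0, "dz": 0, "wx": 0, "wy": 0, "wz": 0}, {"dx": 0, "dy": 0, "dz": 0, "wx": 0, "wy": 0, "wz": 0}, {"dx": 0, "dy": 0, "dz": 0, "wx": 0, "wy": 0, "wz": 0}, {"dx": 0, "dy": 0, "dz": 0, "wx": 0, "wy": 0, "wz": 0}, {"dx": 0, "dy": 0, "dz": 0, "wx": 0, "wy": 0, "wz": 0}, {"dx": 0, "dy": 0, "dz": 0, "wx": 0, "wy": 0, "wz": 0}, {"dx": 0, "dy": 0, "dz": 0, "wx": 0, "wy": 0, "wz": 0}, {"dx": 0, "dy": 0, "dz": 0, "wx": 0, "wy": 0, "wz": 0}, {"dx": 0, "dy": 0, "dz": 0, "wx": 0, "wy": 0, "wz": 0}, {"dx": 0, "dy": 0, "dz": 0, "wx": 0, "wy": 0, "wz": 0}, {"dx": 0, "dy": 0, "dz": 0, "wx": 0, "wy": 0, "wz": 0}, {"dx": 0, "dy": 0, "dz": 0, "wx": 0, "wy": 0, "wz": 0}, {"dx": 0, "dy": 0, "dz": 0, "wx": 0, "wy": 0, "wz": 0}, {"dx": 0, "dy": 0, "dz": 0, "wx": 0, "wy": 0, "wz": 0}, {"dx": 0, "dy": 0, "dz": 0, "wx": 0, "wy": 0, "wz": 0}, {"dx": 0, "dy": 0, "dz": 0, "wx": 0, "wy": 0, "wz": 0}]}}

```text
time_s: 69.35
tcp_pos: [0.4492, -0.3262, 0.2602]
ee_rot: [[-0.997, 0.075, -0.0], [0.075, 0.997, 0.0], [0.0, 0.0, -1.0]]
wrist_force: [0.3, 1.3, -0.3]
gripper_width: 1.001
```

Emit:
{"name": "drive_tool", "arguments": {"deltas": [{"dx": 0, "dy": 0, "dz": 0, "wx": 0, "wy": 0, "wz": 0}, {"dx": 0, "dy": 0, "dz": 0, "wx": 0, "wy": 0, "wz": 0}, {"dx": 0, "dy": 0, "dz": 0, "wx": 0, "wy": 0, "wz": 0}, {"dx": 0, "dy": 0, "dz": 0, "wx": 0, "wy": 0, "wz": 0}, {"dx": 0, "dy": 0, "dz": 0, "wx": 0, "wy": 0, "wz": 0}, {"dx": 0, "dy": 0, "dz": 0, "wx": 0, "wy": 0, "wz": 0}, {"dx": 0, "dy": 0, "dz": 0, "wx": 0, "wy": 0, "wz": 0}, {"dx": 0, "dy": 0, "dz": 0, "wx": 0, "wy": 0, "wz": 0}, {"dx": 0, "dy": 0, "dz": 0, "wx": 0, "wy": 0, "wz": 0}, {"dx": 0, "dy": 0, "dz": 0, "wx": 0, "wy": 0, "wz": 0}, {"dx": 0, "dy": 0, "dz": 0, "wx": 0, "wy": 0, "wz": 0}, {"dx": 0, "dy": 0, "dz": 0, "wx": 0, "wy": 0, "wz": 0}, {"dx": 0, "dy": 0, "dz": 0, "wx": 0, "wy": 0, "wz": 0}, {"dx": 0, "dy": 0, "dz": 0, "wx": 0, "wy": 0, "wz": 0}, {"dx": 0, "dy": 0, "dz": 0, "wx": 0, "wy": 0, "wz": 0}, {"dx": 0, "dy": 0, "dz": 0, "wx": 0, "wy": 0, "wz": 0}, {"dx": 0, "dy": 0, "dz": 0, "wx": 0, "wy": 0, "wz": 0}, {"dx": 0, "dy": 0, "dz": 0, "wx": 0, "wy": 0, "wz": 0}, {"dx": 0, "dy": 0, "dz": 0, "wx": 0, "wy": 0, "wz": 0}, {"dx": 0, "dy": 0, "dz": 0, "wx": 0, "wy": 0, "wz": 0}]}}

```text
time_s: 71.35
tcp_pos: [0.4492, -0.3262, 0.2603]
ee_rot: [[-0.997, 0.075, 0.0], [0.075, 0.997, -0.0], [-0.0, -0.0, -1.0]]
wrist_force: [-1.0, -0.7, -0.2]
gripper_width: 1.002
```

```bash
python3 - <<'E'
from go import *
s,im=snap("scene","l1s"); _,t=snap("top","l1t")
for i in range(8): cams.capture("wrist")
s2,im2=snap("scene","l2s"); print(s["time_s"],s2["time_s"],s2["gripper_width"],s2["wrist_force"].round(1))
print("changed px rail area",(np.abs(im[150:340,350:600].astype(int)-im2[150:340,350:600]).max(2)>25).sum())
E
```

```text
71.35 71.85 0.9998011645307109 [-0.3  1.1  0.8]
changed px rail area 0
```

View pics/l2s.png

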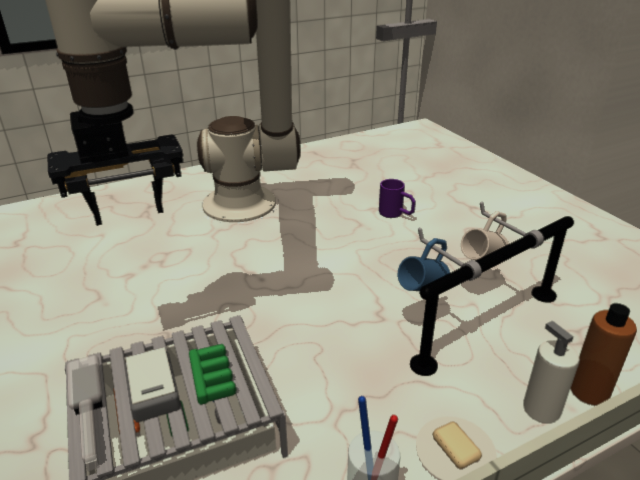

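View pics/l1t.png

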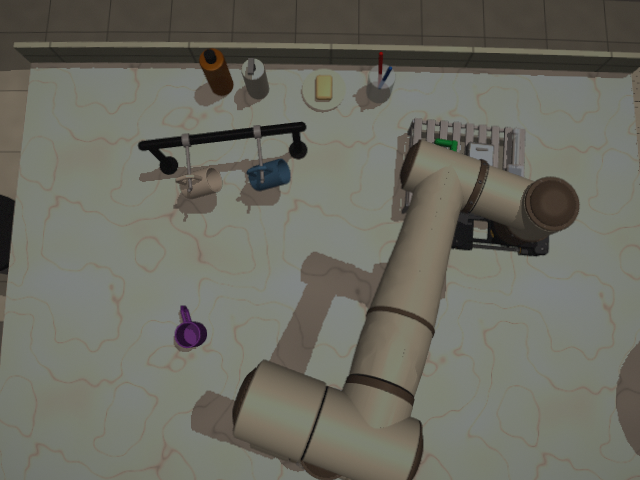

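The pictures show both mugs at rest, white near (480,240) and blue near (425,265) in the scene view. The drawer is home, the rack items look undisturbed, and the robot touches nothing. I am handing the job in.

```bash
python3 -c "
from station import ticket
print(ticket.finish_job())"
```

```text
the job is handed in; nothing more can be done
None
```

The clipper, foot file and nail brush are lying flat in the kit drawer, and the drawer was then pushed slowly home. The white mug hangs on hook 2 and the blue one on hook 1. I handed the job in at about 72 s.

**Last checks**
- **Drawer:** it met its stop at about 6 N, and in the wrist picture the front panel is flush with the rack edge to about 1 mm. The top view shows all three tools inside.
- **Mugs:** both were still, with no pixels changing around the rail over 0.5 s.
- **Rack top and purple mug:** the soap box, toe separator and purple mug look unmoved.
- **Robot:** clear of everything at the end.

**What disagreed or went wrong**
- **Fingertips:** they sit about 19–20 mm short of the reported tool point. The first two clipper grasps therefore closed above it without touching it. I corrected for this, and every later grasp measured the right width, except that the mugs read about 62 mm instead of 64.
- **Brush:** it was knocked about 3 cm aside during the run. I measured it again before picking it up.

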